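# Take the long lens off the camera turret

## Task

Draw back the index latch behind the lens turret, turn the turret (it has a grip bar in the middle) until the long lens clicks in at the front (lowest) place, then unscrew that lens anticlockwise there (about a sixth of a turn), draw it off along its own axis and set it down gently, standing upright on its metal mount in the free part of the padded tray. Leave the turret with its emptied place at the front and the latch drawn back, the short lens still mounted, and everything else where it is.

Things in the scene. Friction and masses are not known exactly. Their poses are not given: they have to be found in the camera images.
- head: Grey camera head in a cradle, fixed; origin on the table under the turret's centre. Its flat face slopes 28 degrees, low towards the robot. From face its box spans 95 mm to either side, 95 mm down and 145 mm up the slope; the box's top lies 12 mm below the disc's top. The turret is an aluminium disc of radius 91 mm on it.
- face (a point): Centre of the disc's top surface, fixed to the head (does not turn). z: along the turret's axis, out of the face, 28 degrees from vertical, leaning to the robot; x: up the slope; y: left across the slope.
- front_place (a point): The front working place, fixed to the head: 58 mm down the slope from face, level with the disc's top; axes as face.
- turret_hub (a point): Point on the turret's axis 30 mm above the disc, turning with it; axes as face at joint 0. Black grip bar: 14 mm thick along x (pinch across this), 44 mm along y, top 40 mm above the disc. 58 mm from the axis: two hook rings (radius 33, 11 mm high) with the lenses, 60 degrees left and right of the front; two caps 6 mm high, radius 24, at front and back.
- turret (a joint): Turret angle, rad; 0 at start; positive anticlockwise seen from outside (about +z of face). End stops at -1.047 and +1.047; a sprung click (about 0.4 N m) passed 0.09 rad before each end stop holds it there, another holds it at 0. +1.047 brings the lens that starts on the left (+y of face) to the front, -1.047 the one on the right. Blocked while the latch is in.
- latch_post (a point): Grip point on the latch's black post, 121 mm up the slope from face and 18 mm out when in; axes as face. The post, square to the face, is 12 mm along the slope (x), 14 mm across (y), reaches 12 mm further out than this point and 20 mm below it to the slide.
- latch (a joint): Latch travel, m: 0 = in the notch of the disc's rim, locked; 0.018 = fully back, up the slope (+x of face). Free of the notch from 0.010. 2 N of friction holds it where it is left.
- lens_long: Long lens to remove: black barrel, 44 mm diameter from 14 to 68 mm; origin: centre of its underside, z outwards. Below, steel mount of 39 mm, three 5 mm lugs to radius 27, under hooks on the disc. Starts left or right. 0.24 kg, varies. Turned about +z (anticlockwise from outside) 0.65 to 1.4 rad, best 1.0, it lifts out; it does not rise while turning; 1.5 mm play.
- lens_short: The other lens, to stay mounted: black, 52 mm in diameter, 36 mm long, same mount; origin at the centre of its underside.
- tray: Plywood tray with white foam pad, fixed; outside 210 mm (x) by 160 mm (y), 30 mm high, walls 6 mm. Origin on the table under its centre; pad top 11 mm above. A flat lens cap lies near x +65, y +35 mm; the -x end is free.
- tape: Cardboard tape roll lying flat, 90 mm across, 24 mm high. Bystander; origin under its centre.
- cleaner: White bottle, 40 mm across, 100 mm high. Bystander.
- driver: Screwdriver lying. Bystander.
- mug: White mug, 76 mm across, 88 mm high. Bystander.
- brush: Brush lying. Bystander.
- shim: Cork block 70 x 45 x 18 mm. Bystander.
- lens_cap: Flat black lens cap in the tray, 52 mm across, 11 mm high. Bystander.
Mind the look-alikes: they are no part of the job. What is shaped like the lens_long but pink is not meant.

How it is judged:
On the way, in this order (a step that is already met when the one before it is completed fails the run):
1. the latch is drawn back, free of the disc (value of joint latch above 0.011 m), for 0.1 s.
2. the turret is clicked in with the long lens, still mounted, at the front place (distance between lens_long and front_place below 0.01 m and (value of joint turret between 0.94 and 1.15 rad or value of joint turret between -1.15 and -0.94 rad)), for 0.2 s.
3. the long lens is unscrewed at the front place: turned at least 0.5 rad on the disc (angle between the x axis of lens_long and the x axis of turret_hub, either way round above 0.5 rad and distance between lens_long and front_place below 0.015 m), for 0.05 s.
4. the long lens is lifted clear of its place (distance between lens_long and front_place above 0.06 m), for 0.1 s.
At the end, for the whole second after the job is handed in: The long lens stands upright (0.1 rad), at rest on the tray pad, within 80 mm (x) and 55 mm (y) of the tray centre, released; the turret at click stop +1.047 or -1.047 (0.1 rad), emptied place in front; the latch drawn back over 9 mm; the short lens still mounted (x of lens_long in the frame of tray between -0.08 and 0.08 m and y of lens_long in the frame of tray between -0.055 and 0.055 m and z of lens_long in the frame of tray between 0.007 and 0.016 m and angle between lens_long's own z axis and vertical below 0.1 rad and linear speed of lens_long below 0.02 m/s and (value of joint turret between 0.94 and 1.15 rad or value of joint turret between -1.15 and -0.94 rad) and value of joint latch above 0.009 m and distance between lens_short and turret_hub below 0.07 m); the robot touches nothing.
It fails at once if a bystander (anything but the turret, latch and long lens) is moved more than 30 mm (distance of any of tape, cleaner, driver, mug, brush, shim, lens_cap from where it was at the start of the episode above 0.03 m).
It fails at once if the short lens comes off its place (distance between lens_short and turret_hub above 0.075 m).
It fails at once if the long lens is dropped or pressed hard on the tray (over 40 N) (contact force between lens_long and tray above 40 N).
It also fails if it takes over 64 s, if anything falls off the work surface, if the arm or the gripper's body presses on something with over 40 N, if the wrist force passes 120 N, or if a joint passes its speed limit or range.

## Robot

A 7-joint arm with a two-finger parallel gripper is mounted at the origin on the work surface. World frame = base frame: x ahead of the robot, y to its left, z up, the work surface at z = 0. Lengths are in m, angles in rad, forces in N, time in s.
With the tool pointing down it reaches from about 0.4 to 0.875 m from the base axis. Payload 6.5 kg.
Tool frame: the origin (TCP) lies midway between the tips of the shut fingers; the grasp point (between the pads) lies 19 mm behind it (hold_point_z is the distance from the TCP to the grasp point, in m); z points along the fingers, y is the direction in which the jaws open and shut (so a half turn about z gives the same grasp; the last joint's range is limited). The gripper opens to 88 mm and grips with 3 to 60 N. Pads are 18 mm wide; open, the fingers measure 123 mm over their backs; the gripper's body (75 mm by 187 mm) begins 45 mm behind the grasp point.
Start: joints at [-1.355, 0.536, -0.004, 1.538, 0.003, 1.067, -0.071], TCP at [0.181, 0.624, 0.203] pointing down, gripper open.
Joint ranges: [-2.7, 2.7], [-0.37, 2.16], [-1.27, 1.26], [0.24, 2.4], [-1.31, 4.45], [0.19, 1.91], [-2.76, 2.76]. Speed limits (rad/s): [2.39, 2.39, 3.14, 3.14, 3.14, 3.14, 3.14].

## Interface

Orientations are given as a unit quaternion [w, x, y, z].
In Python, from workcell import get_obs, snapshot, camera_params, sign_off, recognise, hold_point_z gives the robot as it stands. The module is installed in compiled form; this text tells all that it offers.
- The arm moves only by the tool move_arm, never from a script. Its argument "series" is text: rows parted by semicolons, each of 6 numbers parted by spaces: the shift along the world's x, y, z in cm, then the turn, a rotation vector about the world's x, y, z in rad. In form: x y z wx wy wz; .... A call has 1 to 10 rows; each row is the pose to reach, as a shift and turn from the pose commanded when the call began; what a row does not reach only later rows make up. A row lasts 1/8 s, in which the tool goes at most 62.5 mm and 10.7 degrees, less where a joint would pass 70% of its speed; a pose out of reach is approached as far as the arm can. A call with a gripper value outside its range is refused whole. "fingers" is the gripper's target within -1 to 1 (shut at 1, half-way at 0, fully open at -1), set as the call begins (left out, the last holds). The fingers move at their own pace and stop on an object; "grip_force" is the grip in N (left out, the last holds). Time passes only in rows, so rows that repeat a pose let the fingers close. It gives the time, the measured TCP pose, the force and the opening at its end, in the units of the state.
- get_obs(): the state, without advancing time (a new reading comes with each control period).
- snapshot(name): name is "side" or "top" or "wrist"; returns the picture (400x640x3 uint8, red, green, blue); there is no depth.
- camera_params(name): a dict with "fx", "fy", "cx", "cy" (pixels), "position" and "rotation" of the camera in the world; the wrist camera has in their place "hand_eye" (4x4, takes a point from camera to tool coordinates, whose origin is the TCP and whose axes are the flange's). Camera axes: x right, y down, z forward; pixel columns grow to the right and rows downward; lengths in m; the calibration is good to about 2 mm. A picture is of the moment at which its call begins: read the wrist's pose just before it. camera_params takes no time and is no camera call.
- sign_off(): hands the job in, once; it reports no verdict.
Trained networks look in the newest picture that a camera, given by its name, has taken for a name from the list of things; names that differ only in an ending like _2 or _b are one class to them, and where a whole thing is asked for, a point or a joint stands for the part that bears it (a point fixed in the world has none). Each returns a list of dicts, best first, with "confidence" (0 to 1); they miss things now and then, are a little off and sometimes report something else, mostly with a low value. They report only what shows in the picture. A call takes as long as a camera call. They do not tell look-alikes from the thing itself.
- recognise(camera, target): "xyz" ([x, y, z] in m, in world coordinates, good to about 4 mm: the middle of the surface that is visible of it).
The state is a dict: "clock": time; "qpos": joint angles; "dq": joint speeds; "joint_torque": joint torques, N m; "position": TCP position; "tool_rot": TCP orientation; "force": force on the tool from outside, world axes, zero at the start; "ft_torque": the same for the moment, N m; "gripper_width": opening from 0.0 (shut) to 1.0 (fully open).
Only numpy, scipy, OpenCV 4.12 (cv2) and the standard library are available. Lean on these libraries where they do the work, as an engineer would, in place of code of your own. Each camera call takes 0.05 s, during which the arm holds its last target.

## Working session

There is one attempt and no reset: what is moved stays moved. The work goes in short steps, Python scripts to look and compute and a tool call to move; the robot and the scene stay as the last step left them, time stands still between calls to the robot, and variables do not carry over. Pictures are saved under pics/ and viewed, and the job is handed in when it is done.

Besides the shell and the picture viewer there is one more tool, called after ">>>" as name(argument=value, ...) on one line, values as JSON. move_arm: Moves the arm, as the interface text tells. Its arguments: {"type":"object","properties":{"series":{"type":"string"},"fingers":{"type":"number"},"grip_force":{"type":"number"}},"required":["series"]}

```bash
mkdir -p pics
python3 - <<'E'
from workcell import *
import cv2
for n in ["side","top","wrist"]:
    im=snapshot(n); cv2.imwrite(f"pics/{n}0.png",im[:,:,::-1])
    p=camera_params(n); print(n,p)
o=get_obs(); print(o); print(hold_point_z)
for c in ["side","top"]:
    for t in ["head","turret_hub","latch_post","lens_long","lens_short","tray","lens_cap","mug","cleaner","tape"]:
        r=recognise(c,t); print(c,t,[(x["confidence"],[round(float(v),3) for v in x["xyz"]]) for x in r[:3]])
print(get_obs()["clock"])
E
```

```text
side {'fx': 502.9854077830662, 'fy': 502.9854077830662, 'cx': 322.52985044064013, 'cy': 200.02507757014808, 'position': array([ 0.06392872, -1.04623223,  0.97192443]), 'rotation': array([-0.44424436,  0.86869356, -0.19429549,  0.10132974])}
top {'fx': 506.3808167073951, 'fy': 506.3808167073951, 'cx': 317.7586451509884, 'cy': 198.70285550077114, 'position': array([ 0.34873096, -0.03592702,  1.32829173]), 'rotation': array([ 0.06168217, -0.70155286,  0.70728124, -0.06141778])}
wrist {'fx': 317.8735444460232, 'fy': 317.8735444460232, 'cx': 317.63001112992123, 'cy': 200.3734349594872, 'hand_eye': array([[ 1.52439395e-04, -9.54981742e-01, -2.96664539e-01,
         7.78707060e-02],
       [ 9.99998478e-01,  6.61139704e-04, -1.61440658e-03,
         1.07124649e-03],
       [ 1.73786551e-03, -2.96663842e-01,  9.54980390e-01,
        -1.83956657e-01],
       [ 0.00000000e+00,  0.00000000e+00,  0.00000000e+00,
         1.00000000e+00]])}
{'clock': 0.15, 'qpos': array([-1.35518666,  0.53698417, -0.00439628,  1.53859882,  0.0026278 ,
        1.06733327, -0.07119371]), 'dq': array([ 8.15475316e-0
[... 1018 characters left out ...]
47, [0.81, 0.15, 0.059]), (0.21, [0.355, -0.358, 0.024])]
side tape [(0.83, [0.355, -0.359, 0.023])]
top head [(0.8, [0.578, -0.035, 0.156]), (0.17, [0.403, 0.292, 0.013])]
top turret_hub [(0.97, [0.551, -0.033, 0.145])]
top latch_post [(0.44, [0.387, 0.06, 0.015]), (0.41, [0.628, -0.03, 0.191])]
top lens_long [(0.94, [0.489, -0.087, 0.183]), (0.87, [0.344, -0.123, 0.041]), (0.78, [0.541, -0.241, 0.04])]
top lens_short [(0.98, [0.495, 0.012, 0.153])]
top tray [(0.58, [0.404, 0.29, 0.011])]
top lens_cap [(0.84, [0.477, 0.32, 0.02])]
top mug [(0.78, [0.803, -0.089, 0.039])]
top cleaner [(0.81, [0.806, 0.156, 0.064])]
top tape [(0.75, [0.358, -0.354, 0.025]), (0.57, [0.629, -0.03, 0.193])]
1.15
```

View pics/side0.png

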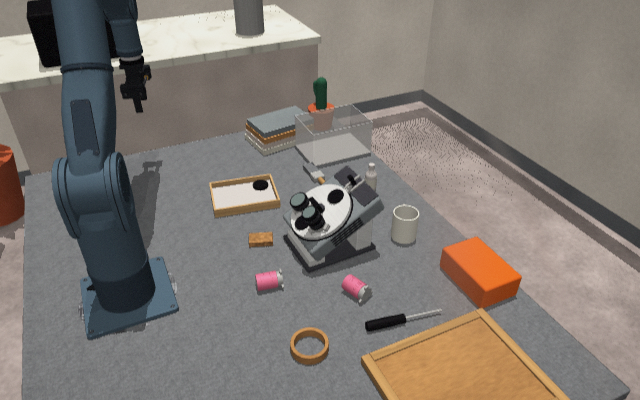

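View pics/top0.png

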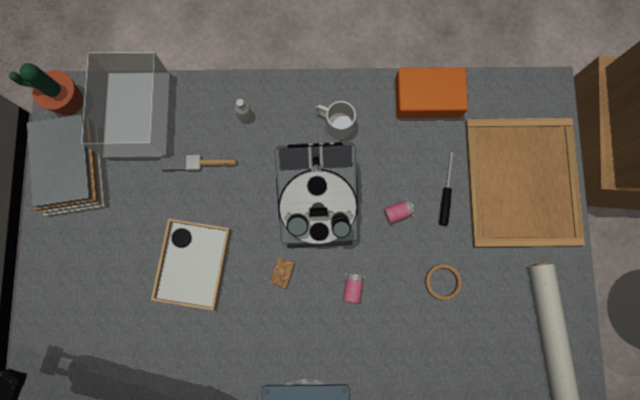

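View pics/wrist0.png

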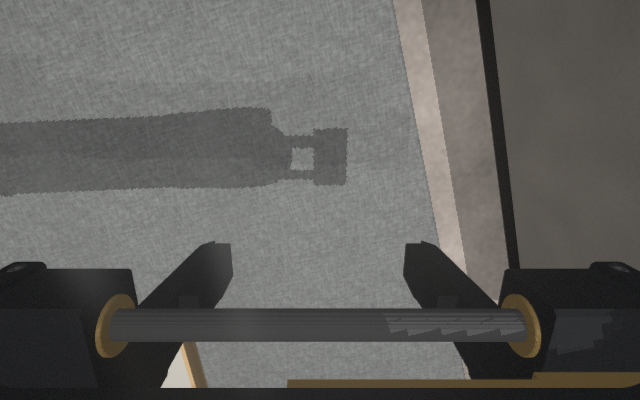

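Run:
```python
import cv2
a=cv2.imread("pics/top0.png")[135:255,265:370]; cv2.imwrite("pics/topc.png",cv2.resize(a,None,fx=5,fy=5,interpolation=cv2.INTER_CUBIC)[:600])
a=cv2.imread("pics/side0.png")[160:270,275:395]; cv2.imwrite("pics/sidec.png",cv2.resize(a,None,fx=5,fy=5,interpolation=cv2.INTER_CUBIC))
```

```text
(no output)
```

View pics/topc.png

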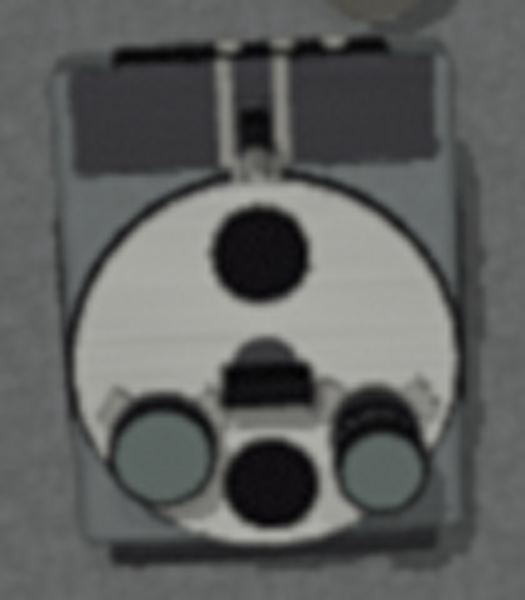

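View pics/sidec.png

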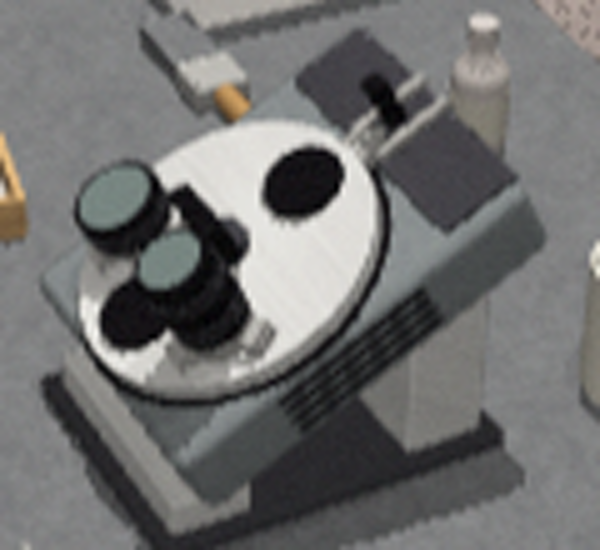

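```bash
cat > h.py <<'E'
import numpy as np
from scipy.spatial.transform import Rotation as R
from workcell import *
def q(w): return R.from_quat([w[1],w[2],w[3],w[0]])
def proj(c,P):
    p=camera_params(c); P=np.atleast_2d(P)
    pc=q(p["rotation"]).inv().apply(P-p["position"])
    return np.c_[p["fx"]*pc[:,0]/pc[:,2]+p["cx"],p["fy"]*pc[:,1]/pc[:,2]+p["cy"]]
def face(v):
    # v: x y z yaw
    yaw=v[3]; t=np.radians(28)
    rot=R.from_euler('z',yaw)*R.from_euler('y',-t)
    return rot,np.array(v[:3])
E
python3 - <<'E'
from h import *
from scipy.optimize import least_squares
s=.0502
obs=[("top",(260,253),(.058,0,.006)),("top",(271,482),(-.058,0,.006)),("top",(163,455),(-.029,s,.036)),("top",(382,470),(-.029,-s,.068)),("top",(256,115),(.121,0,.030)),("top",(267,375),(0,0,.040)),
("side",(304,182),(.058,0,.006)),("side",(168,260),(-.029,-s,.068)),("side",(118,198),(-.029,s,.036)),("side",(373,85),(.121,0,.03)),("side",(190,200),(0,0,.04))]
off={"top":(265,135),"side":(275,160)}
def res(v):
    rot,t=face(v);r=[]
    for c,u,P in obs:
        r.append(proj(c,rot.apply(P)+t)[0]-(np.array(u)/5+off[c]))
    return np.ravel(r)
def rr(v): return res(v)
print(R.from_euler('y',-np.radians(28)).apply([[1,0,0],[0,0,1]]))
o=least_squares(rr,[.55,-.034,.12,0],loss='soft_l1')
print(o.x, np.round(res(o.x).reshape(-1,2),1))
E
```

```text
[[ 0.88294759  0.          0.46947156]
 [-0.46947156  0.          0.88294759]]
[ 0.53679306 -0.03692044  0.13441867  0.03429382] [[ 0.2 -0.3]
 [-0.2 -0. ]
 [-0.2 -0.5]
 [-0.2 -0.3]
 [ 0.1  3.5]
 [ 0.   3.5]
 [-0.2 -0.6]
 [ 0.5  0.1]
 [-0.3 -0.3]
 [ 0.5 -0.5]
 [ 0.9  1.5]]
```

```bash
cat >> h.py <<'E'
V=[0.5368,-0.0369,0.1344,0.0343]
def target(p,phi,tip=True):
    """p: face coords of GRASP point (m); phi: tool-y angle about face z from face x (deg). -> TCP pos, R"""
    rot,t=face(V)
    a=np.radians(phi); y=np.array([np.cos(a),np.sin(a),0]); z=np.array([0,0,-1.]); x=np.cross(y,z)
    Rt=rot*R.from_matrix(np.c_[x,y,z])
    return rot.apply(p)+t+Rt.apply([0,0,hold_point_z]),Rt
def delta(P,Rt,quiet=False):
    o=get_obs(); R0=q(o["tool_rot"])
    d=(P-o["position"])*100; w=(Rt*R0.inv()).as_rotvec()
    print("target",np.round(P,4),"delta cm",np.round(d,2),"rotvec",np.round(w,3),"deg",round(float(np.degrees(np.linalg.norm(w))),1),"clock",round(o["clock"],2))
    return d,w
def fc():
    """current grasp point in face coords, and phi"""
    o=get_obs(); rot,t=face(V); R0=q(o["tool_rot"])
    p=rot.inv().apply(o["position"]-R0.apply([0,0,hold_point_z])-t); Rr=(rot.inv()*R0).as_matrix()
    print("face coords mm",np.round(p*1000,1),"tool y",np.round(Rr[:,1],3),"tool z",np.round(Rr[:,2],3),"F",np.round(o["force"],1),"w",round(o["gripper_width"],3),"q",np.round(o["qpos"],2),"t",round(o["clock"],2))
def shot(c,name,scale=1):
    import cv2
    im=snapshot(c); cv2.imwrite(f"pics/{name}.png",im[:,:,::-1]); return im
E
python3 - <<'E'
from h import *
for phi in (90,):
  delta(*target([.121,0,.10],phi))
E
```

```text
target [ 0.6054 -0.0345  0.263 ] delta cm [ 42.47 -65.89   6.04] rotvec [-0.061 -0.487  0.31 ] deg 33.2 clock 1.15
```

>>> move_arm(series="0 0 6 0 0 0; 4 -6 10 0 0 0.1; 8 -11 12 0 -0.1 0.15; 11 -16 14 -0.02 -0.2 0.2; 14 -21 14 -0.02 -0.2 0.25; 17 -26 14 -0.03 -0.3 0.3; 20 -31 14 -0.05 -0.4 0.31; 23 -36 14 -0.06 -0.48 0.31; 26 -41 14 -0.061 -0.487 0.31; 29 -46 14 -0.061 -0.487 0.31", fingers=-0.3, grip_force=25)

```text
clock: 2.4
position: [0.4712, 0.1626, 0.3429]
tool_rot: [0.242, -0.017, 0.97, 0.004]
force: [1.6, 1.0, 0.8]
gripper_width: 0.65
```

Run:
```python
from h import *
fc(); delta(*target([.121,0,.10],90))
```

```text
face coords mm [ 46.  201.6 230.4] tool y [-0.     1.     0.001] tool z [ 0.001  0.001 -1.   ] F [1.6 1.  0.8] w 0.65 q [-0.99 -0.18  0.33  2.15  0.47  0.8   0.68] t 2.4
target [ 0.6054 -0.0345  0.263 ] delta cm [ 13.42 -19.71  -7.99] rotvec [-0.     0.001 -0.001] deg 0.1 clock 2.4
```

>>> move_arm(series="4 -6 0 0 0 0; 8 -11 0 0 0 0; 11 -16 -1 0 0 0; 13.4 -19.7 -3 0 0 0; 13.4 -19.7 -8 0 0 0; 13.4 -19.7 -8 0 0 0")

```text
clock: 3.15
position: [0.6021, -0.0344, 0.2585]
tool_rot: [0.238, -0.015, 0.971, 0.002]
force: [-0.7, -0.5, -0.3]
gripper_width: 0.65
```

Run:
```python
from h import *
fc(); shot("wrist","w1"); P,Rt=target([.121,0,.023],90); delta(P,Rt)
o=get_obs(); he=camera_params("wrist")["hand_eye"]; c=camera_params("wrist")
rot,t=face(V)
for n,p in dict(posttop=(.121,0,.03),longtop=(-.029,-.0502,.068),backcap=(.058,0,.006)).items():
    w=rot.apply(p)+t; tt=q(o["tool_rot"]).inv().apply(w-o["position"]); pc=np.linalg.inv(he)@np.r_[tt,1]
    print(n,c["fx"]*pc[0]/pc[2]+c["cx"],c["fy"]*pc[1]/pc[2]+c["cy"])
print(recognise("wrist","latch_post"))
```

```text
face coords mm [116.1   0.3  97.6] tool y [ 0.002  1.    -0.004] tool z [-0.008 -0.004 -1.   ] F [-0.7 -0.5 -0.3] w 0.65 q [-0.76  0.18  0.84  2.09 -0.37  0.47  1.94] t 3.15
target [ 0.6416 -0.0333  0.195 ] delta cm [ 3.81  0.03 -6.61] rotvec [ 0.002 -0.004  0.002] deg 0.3 clock 3.2
posttop 315.1065479300684 208.49178866258927
longtop 218.31646961779595 -38.93032532920438
backcap 315.2607711038216 123.49967457897084
[{'xyz': [0.627, -0.0311, 0.1949], 'confidence': 0.79}]
```

View pics/w1.png

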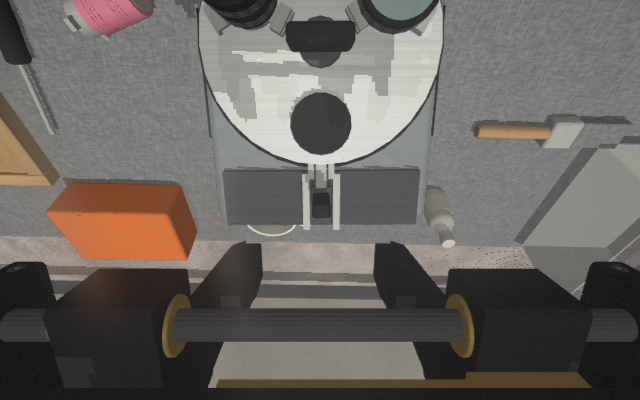

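>>> move_arm(series="1 0.1 -1.5 0 0 0; 2 0.2 -3 0.002 -0.004 0.002; 3 0.2 -5 0.002 -0.004 0.002; 3.8 0.2 -6.4 0.002 -0.004 0.002; 3.8 0.2 -6.6 0.002 -0.004 0.002; 3.8 0.2 -6.6 0.002 -0.004 0.002")

```text
clock: 4.0
position: [0.6434, -0.0298, 0.1986]
tool_rot: [0.245, -0.018, 0.969, 0.006]
force: [1.0, -0.5, -0.0]
gripper_width: 0.654
```

Run:
```python
from h import *
fc(); shot("wrist","w2"); delta(*target([.121,0.002,.023],90))
```

```text
face coords mm [124.3   3.4  25.3] tool y [-0.002  1.     0.004] tool z [ 0.007  0.004 -1.   ] F [ 1.  -0.5 -0. ] w 0.654 q [-0.52  0.34  0.61  2.07 -0.67  0.36  2.21] t 4.0
target [ 0.6415 -0.0313  0.195 ] delta cm [-0.18 -0.14 -0.34] rotvec [-0.002  0.006 -0.003] deg 0.4 clock 4.05
```

View pics/w2.png

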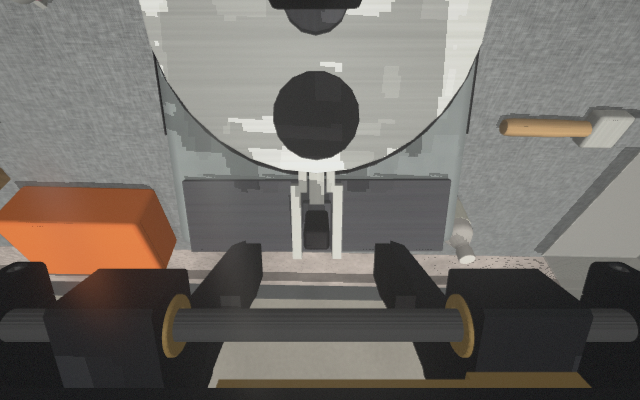

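>>> move_arm(series="-0.2 -0.1 -0.3 0 0.006 0; -0.2 -0.1 -0.3 0 0.006 0; -0.2 -0.1 -0.3 0 0.006 0; -0.2 -0.1 -0.3 0 0.006 0; -0.2 -0.1 -0.3 0 0.006 0", fingers=1, grip_force=25)

```text
clock: 4.68
position: [0.6407, -0.0317, 0.1936]
tool_rot: [0.241, -0.017, 0.97, 0.005]
force: [0.0, 0.3, -0.8]
gripper_width: 0.109
```

```bash
sed -i 's/-0.0369,0.1344/-0.0349,0.1344/' h.py
python3 - <<'E'
from h import *
fc(); print(face(V)[0].apply([1.7,0,0]))
E
```

```text
face coords mm [119.6  -0.4  22.1] tool y [-0.001  1.     0.002] tool z [-0.002  0.002 -1.   ] F [ 0.   0.3 -0.8] w 0.109 q [-0.51  0.35  0.61  2.07 -0.68  0.36  2.21] t 4.67
[1.50012803 0.05147458 0.79810166]
```

>>> move_arm(series="0 0 0 0 0 0; 0 0 0 0 0 0")

```text
clock: 4.92
position: [0.6407, -0.0317, 0.1936]
tool_rot: [0.241, -0.017, 0.97, 0.005]
force: [0.6, 0.0, 0.4]
gripper_width: 0.007
```

Run:
```python
from h import *
fc(); shot("wrist","w3")
```

```text
face coords mm [119.6  -0.4  22.1] tool y [-0.001  1.     0.002] tool z [-0.002  0.002 -1.   ] F [0.6 0.  0.4] w 0.007 q [-0.51  0.35  0.61  2.07 -0.68  0.36  2.21] t 4.92
```

View pics/w3.png

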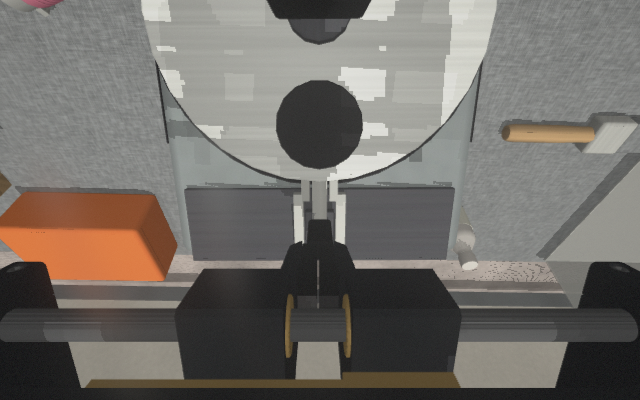

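```bash
cat >> h.py <<'E'
def wproj(pts):
    o=get_obs(); c=camera_params("wrist"); he=c["hand_eye"]; rot,t=face(V)
    w=rot.apply(np.atleast_2d(pts))+t; tt=q(o["tool_rot"]).inv().apply(w-o["position"])
    pc=(np.linalg.inv(he)@np.c_[tt,np.ones(len(tt))].T).T
    return np.c_[c["fx"]*pc[:,0]/pc[:,2]+c["cx"],c["fy"]*pc[:,1]/pc[:,2]+c["cy"]]
E
python3 - <<'E'
from h import *
N=dict(backcap=(.058,0,.006),rim=(.091,0,0),posttop=(.121,0,.03),ptd=(.115,0,.03),ptu=(.127,0,.03),pbd=(.115,0,-.002),boxback=(.145,0,-.012),boxbackL=(.145,.095,-.012),capL=(.058,.024,.006),capR=(.058,-.024,.006))
for n,u in zip(N,wproj(list(N.values()))): print(n,np.round(u))
rot,t=face(V)
for c in("top","side"):
  for n,u in zip(N,proj(c,rot.apply(list(N.values()))+t)): print(c,n,np.round((u-np.array({"top":(265,135),"side":(275,160)}[c]))*5))
E
```

```text
backcap [316. 130.]
rim [316. 184.]
posttop [316. 251.]
ptd [316. 241.]
ptu [316. 261.]
pbd [316. 220.]
boxback [316. 256.]
boxbackL [453. 256.]
capL [359. 130.]
capR [273. 130.]
top backcap [257. 251.]
top rim [254. 180.]
top posttop [252. 133.]
top ptd [253. 146.]
top ptu [252. 120.]
top pbd [252. 129.]
top boxback [249.  61.]
top boxbackL [44. 69.]
top capL [205. 254.]
top capR [308. 249.]
side backcap [301. 177.]
side rim [352. 147.]
side posttop [374.  81.]
side ptd [365.  87.]
side ptu [383.  74.]
side pbd [387. 123.]
side boxback [436. 101.]
side boxbackL [353.  22.]
side capL [281. 155.]
side capR [322. 200.]
```

Run:
```python
import cv2,numpy as np
o=[]
for n in("w2","w3"):
    a=cv2.imread(f"pics/{n}.png")[160:320,240:400]; a=np.clip(a.astype(float)*1.8,0,255).astype(np.uint8); o.append(cv2.resize(a,(400,400),interpolation=cv2.INTER_CUBIC))
cv2.imwrite("pics/cmp.png",np.hstack(o))
```

```text
(no output)
```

View pics/cmp.png

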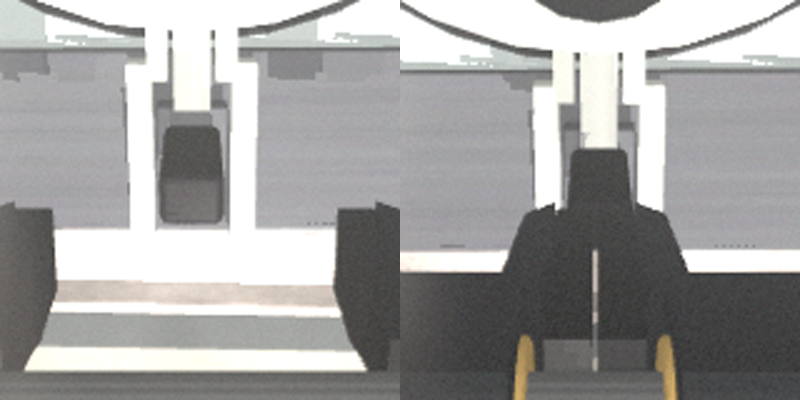

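Run:
```python
from h import *
import cv2
im=shot("side","s2"); o=get_obs(); R0=q(o["tool_rot"])
pts=o["position"]+R0.apply([[0,0,0],[0,0,-.0187],[0,0,-.0637],[0.009,0,0],[-.009,0,0]])
u=proj("side",pts); print(np.round(u,1))
a=im[120:270,280:430,::-1].copy()
a=cv2.resize(a,(600,600),interpolation=cv2.INTER_CUBIC)
a=np.clip(a*1.5,0,255).astype(np.uint8)
for k,p in enumerate(u): cv2.circle(a,tuple(int(v) for v in (p-[280,120])*4),3,[(0,0,255),(0,255,0),(255,0,0),(0,255,255),(255,255,0)][k],-1)
cv2.imwrite("pics/s2c.png",a)
im=shot("top","t2");u=proj("top",pts); print(np.round(u,1))
a=im[100:250,240:390,::-1].copy()
a=cv2.resize(a,(600,600),interpolation=cv2.INTER_CUBIC)
a=np.clip(a*1.5,0,255).astype(np.uint8)
for k,p in enumerate(u): cv2.circle(a,tuple(int(v) for v in (p-[240,100])*4),3,[(0,0,255),(0,255,0),(255,0,0),(0,255,255),(255,255,0)][k],-1)
cv2.imwrite("pics/t2c.png",a)
```

```text
[[353.1 182.4]
 [350.6 178.3]
 [344.3 167.9]
 [350.5 184.4]
 [355.6 180.5]]
[[315.4 159.4]
 [315.6 161.3]
 [315.9 166.1]
 [315.6 163.1]
 [315.3 155.5]]
```

View pics/s2c.png

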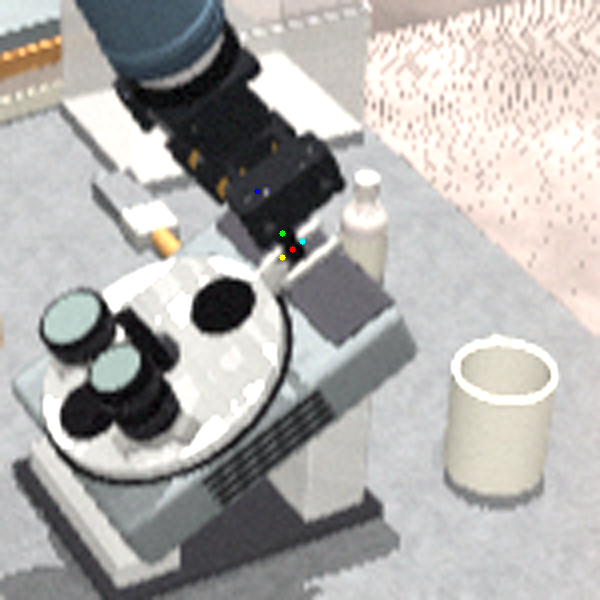

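View pics/t2c.png

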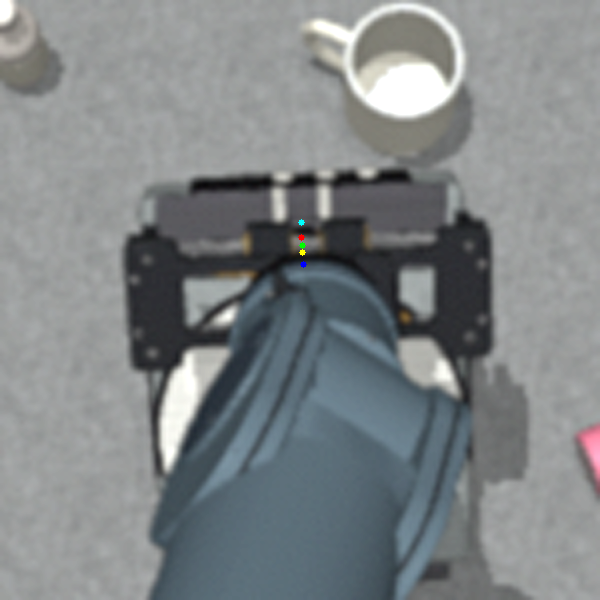

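>>> move_arm(series="0 0 0 0 0 0; 0 0 0 0 0 0; 0.2 0 -0.4 0 0 0; 0.4 0 -0.7 0 0 0; 0.6 0 -1.1 0 0 0; 0.6 0 -1.1 0 0 0", fingers=-0.2)

```text
clock: 5.82
position: [0.6467, -0.0317, 0.1821]
tool_rot: [0.241, -0.017, 0.97, 0.005]
force: [-0.3, 0.2, 0.5]
gripper_width: 0.598
```

Run:
```python
from h import *
import cv2
fc(); im=shot("wrist","w4"); N=dict(ptd=(.115,0,.03),ptu=(.127,0,.03),pbd=(.115,0,-.002))
for n,u in zip(N,wproj(list(N.values()))): print(n,np.round(u))
a=im[160:320,220:420,::-1]; a=np.clip(a.astype(float)*1.8,0,255).astype(np.uint8);cv2.imwrite("pics/w4c.png",cv2.resize(a,(700,560),interpolation=cv2.INTER_CUBIC))
```

```text
face coords mm [119.5  -0.6   9.2] tool y [-0.001  1.     0.002] tool z [-0.002  0.002 -1.   ] F [-0.3  0.2  0.5] w 0.598 q [-0.48  0.38  0.57  2.06 -0.71  0.34  2.25] t 5.83
ptd [317. 252.]
ptu [317. 273.]
pbd [317. 228.]
```

View pics/w4c.png

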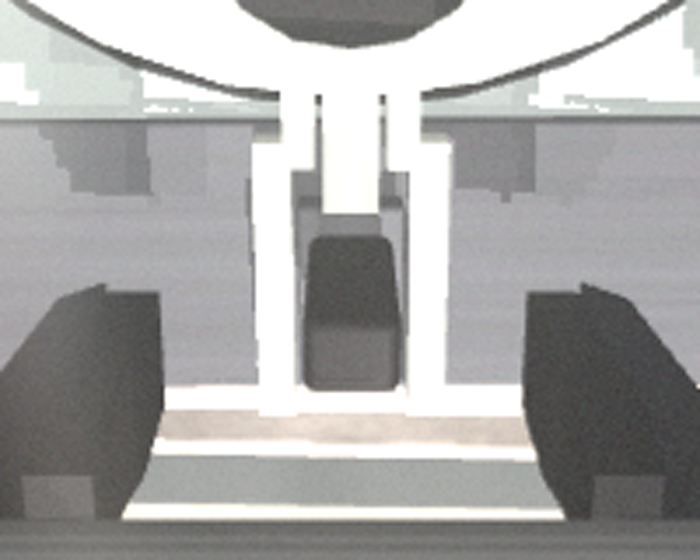

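>>> move_arm(series="0.3 0.05 -0.5 0 0 0; 0.5 0.1 -1 0 0 0; 0.8 0.1 -1.4 0 0 0; 0.9 0.1 -1.6 0 0 0; 0.9 0.1 -1.6 0 0 0")

```text
clock: 6.5
position: [0.6557, -0.0308, 0.1664]
tool_rot: [0.241, -0.017, 0.97, 0.005]
force: [0.3, 0.2, 0.5]
gripper_width: 0.598
```

Run:
```python
from h import *
fc()
```

```text
face coords mm [120.1  -0.   -8.9] tool y [-0.001  1.     0.002] tool z [-0.002  0.002 -1.   ] F [0.3 0.2 0.5] w 0.598 q [-0.43  0.41  0.51  2.05 -0.76  0.31  2.29] t 6.5
```

No contact even though the reported TCP is well below the box surface, so the real tips are short of it. Closing now.

>>> move_arm(series="0 0 0 0 0 0; 0 0 0 0 0 0; 0 0 0 0 0 0; 0 0 0 0 0 0; 0 0 0 0 0 0; 0 0 0 0 0 0", fingers=1)

```text
clock: 7.25
position: [0.6557, -0.0301, 0.1667]
tool_rot: [0.241, -0.018, 0.97, 0.005]
force: [-1.1, 2.2, 1.8]
gripper_width: 0.157
```

Run:
```python
from h import *
fc()
```

```text
face coords mm [120.3   0.6  -8.7] tool y [-0.002  1.     0.003] tool z [-0.002  0.003 -1.   ] F [-1.1  2.2  1.8] w 0.157 q [-0.43  0.41  0.51  2.05 -0.76  0.31  2.29] t 7.25
```

>>> move_arm(series="0.4 0 0.2 0 0 0; 0.75 0 0.4 0 0 0; 1.1 0 0.6 0 0 0; 1.5 0.05 0.8 0 0 0; 1.5 0.05 0.8 0 0 0; 1.5 0.05 0.8 0 0 0")

```text
clock: 8.0
position: [0.6708, -0.0296, 0.1747]
tool_rot: [0.241, -0.018, 0.97, 0.006]
force: [-2.4, 2.9, 4.0]
gripper_width: 0.158
```

Run:
```python
from h import *
fc(); shot("wrist","w5")
```

```text
face coords mm [137.3   0.7  -8.7] tool y [-0.001  1.     0.003] tool z [-0.002  0.003 -1.   ] F [-2.4  2.9  4. ] w 0.158 q [-0.45  0.43  0.54  2.01 -0.74  0.35  2.26] t 8.0
```

View pics/w5.png

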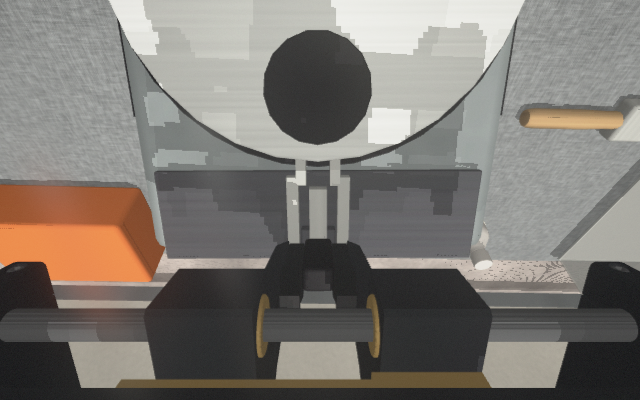

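>>> move_arm(series="0 0 0 0 0 0; 0 0 0 0 0 0; 0 0 0 0 0 0; -0.9 0 1.8 0 0 0; -2 -0.1 3.9 0 0 0; -3.5 -0.1 7 0 0 0; -4.7 -0.2 9.5 0 0 0; -4.7 -0.2 9.5 0 0 0", fingers=-0.3)

```text
clock: 9.05
position: [0.6244, -0.0323, 0.2714]
tool_rot: [0.243, -0.017, 0.97, 0.006]
force: [0.1, -0.2, -0.6]
gripper_width: 0.652
```

```bash
sed -i 's/^from workcell import \*/from workcell import *\nhold_point_z=0.0547/' h.py
python3 - <<'E'
from h import *
fc(); delta(*target([0,0.0,.110],0)); delta(*target([0,0,.032],0))
shot("wrist","w6"); print(wproj([(.138,0,.03),(.058,0,.006),(0,0,.04)]))
print(recognise("wrist","latch_post"))
E
```

```text
face coords mm [141.6  -0.6 134.5] tool y [-0.001  1.     0.003] tool z [ 0.001  0.003 -1.   ] F [ 0.1 -0.2 -0.6] w 0.652 q [-0.75  0.21  0.85  2.04 -0.43  0.5   1.99] t 9.05
target [ 0.5109 -0.0358  0.1832] delta cm [-11.35  -0.35  -8.81] rotvec [ 0.736  0.029 -1.388] deg 90.0 clock 9.05
target [ 0.5475 -0.0345  0.1144] delta cm [ -7.69  -0.23 -15.7 ] rotvec [ 0.736  0.029 -1.388] deg 90.0 clock 9.05
[[315.82016716 202.33002305]
 [315.96715465  93.26893201]
 [315.86640758  -8.54864565]]
[{'xyz': [0.6394, -0.0347, 0.1996], 'confidence': 0.92}]
```

View pics/w6.png

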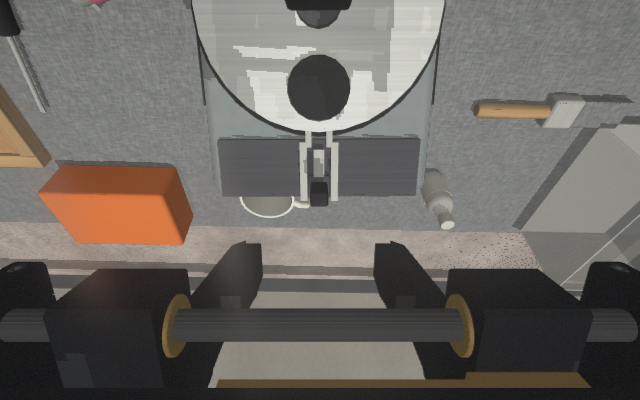

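>>> move_arm(series="-1.2 0 -0.8 0.074 0.003 -0.139; -2.4 -0.1 -1.7 0.147 0.006 -0.278; -3.6 -0.1 -2.6 0.22 0.009 -0.416; -4.8 -0.1 -3.5 0.294 0.012 -0.555; -6 -0.2 -4.4 0.368 0.015 -0.694; -7 -0.2 -5.3 0.442 0.017 -0.833; -8 -0.2 -6.2 0.515 0.02 -0.972; -9 -0.3 -7.1 0.589 0.023 -1.11; -10 -0.3 -8 0.662 0.026 -1.25; -11.3 -0.35 -8.8 0.736 0.029 -1.388")

```text
clock: 10.4
position: [0.5101, -0.0362, 0.1805]
tool_rot: [0.167, 0.676, 0.697, 0.174]
force: [0.2, -0.7, 0.1]
gripper_width: 0.648
```

Run:
```python
from h import *
fc(); delta(*target([0,0.0,.110],0)); delta(*target([0,0,.032],0))
shot("wrist","w7"); print(wproj([(0,-.022,.04),(0,.022,.04),(0,0,.04),(-.029,-.0502,.068)]))
```

```text
face coords mm [ -1.8  -0.5 108. ] tool y [ 1.    -0.004 -0.002] tool z [-0.002  0.001 -1.   ] F [ 0.2 -0.7  0.1] w 0.648 q [-0.98  0.19  1.1   2.38 -0.9   0.28  0.92] t 10.4
target [ 0.5109 -0.0358  0.1832] delta cm [0.07 0.04 0.27] rotvec [-0.003 -0.002  0.003] deg 0.3 clock 10.4
target [ 0.5475 -0.0345  0.1144] delta cm [ 3.73  0.17 -6.62] rotvec [-0.003 -0.002  0.003] deg 0.3 clock 10.4
[[324.63500831 253.74416333]
 [324.40140816 191.9347211 ]
 [324.52181925 223.79489954]
 [279.28297759 315.0140954 ]]
```

View pics/w7.png

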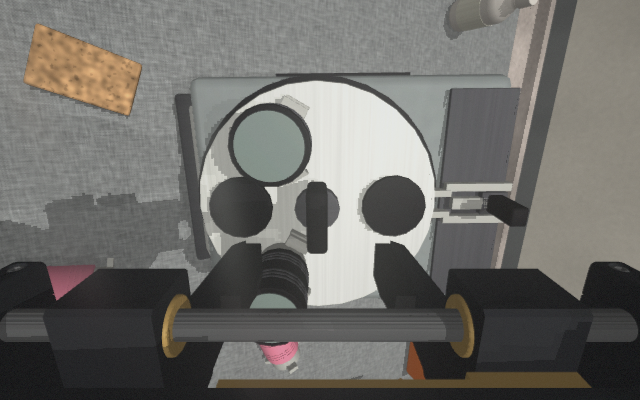

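```bash
cat >> h.py <<'E'
def tproj(p):
    c=camera_params("wrist"); pc=np.linalg.inv(c["hand_eye"])@np.r_[p,1]
    return np.round([c["fx"]*pc[0]/pc[2]+c["cx"],c["fy"]*pc[1]/pc[2]+c["cy"]],1)
E
python3 - <<'E'
from h import *
for z in(-.036,0,.015,.04): print(z,tproj([0,0,z]),tproj([0.009,0.0285,z]),tproj([0.009,-0.0285,z]))
import cv2
print(wproj([(.058,0,.006),(-.058,0,.006),(.0,.022,.04),(0,-.022,.04),(-.029,.0502,.036)]))
E
```

```text
-0.036 [317.  259.4] [373.  243.6] [261.1 243.5]
0 [317.2 232.1] [363.4 218.6] [271.  218.5]
0.015 [317.2 223.3] [360.3 210.6] [274.2 210.5]
0.04 [317.3 211. ] [356.  199.5] [278.7 199.4]
[[399.69190503 206.94729811]
 [248.41781476 208.06512826]
 [324.40140816 191.9347211 ]
 [324.63500831 253.74416333]
 [278.16640161 147.52858093]]
```

```bash
sed -i 's/^V=.*/V=[0.5324,-0.0349,0.1321,0.0343]/' h.py
python3 - <<'E'
from h import *
fc(); delta(*target([0,0.0,.080],0)); delta(*target([0,0,.032],0))
print(wproj([(.058,0,.006),(-.058,0,.006),(.0,.022,.04),(0,-.022,.04),(-.029,.0502,.036)]))
E
```

```text
face coords mm [  0.5  -0.6 107.8] tool y [ 1.    -0.011 -0.005] tool z [-0.005  0.002 -1.   ] F [-1.8 -0.2 -0.6] w 0.65 q [-0.98  0.19  1.1   2.39 -0.9   0.28  0.92] t 10.45
target [ 0.5205 -0.0353  0.1544] delta cm [ 1.29  0.09 -2.46] rotvec [-0.006 -0.005  0.009] deg 0.7 clock 10.45
target [ 0.5431 -0.0345  0.1121] delta cm [ 3.54  0.17 -6.7 ] rotvec [-0.006 -0.005  0.009] deg 0.7 clock 10.45
[[393.21510889 206.82218852]
 [241.94949755 207.94070599]
 [316.69611619 191.78378492]
 [317.39196663 253.61126446]
 [270.28890873 147.36740201]]
```

>>> move_arm(series="0.5 0 -1 0 0 0; 1 0.1 -2 0 0 0; 1.5 0.1 -2.9 -0.003 -0.003 0.005; 2 0.1 -3.8 -0.006 -0.005 0.009; 2.4 0.1 -4.6 -0.006 -0.005 0.009; 2.4 0.1 -4.6 -0.006 -0.005 0.009")

```text
clock: 11.2
position: [0.5351, -0.0354, 0.1368]
tool_rot: [0.168, 0.67, 0.702, 0.173]
force: [-0.6, -0.2, 0.2]
gripper_width: 0.652
```

Run:
```python
from h import *
shot("wrist","w8");fc();  delta(*target([0,0,.032],0))
```

```text
face coords mm [ 4.6 -0.8 57.9] tool y [ 1.     0.012 -0.   ] tool z [-0.     0.001 -1.   ] F [-0.4 -0.6 -0.3] w 0.648 q [-0.53  0.29  0.6   2.35 -1.31  0.19  1.31] t 11.25
target [ 0.5431 -0.0345  0.1121] delta cm [ 0.8  0.1 -2.5] rotvec [ 0.004 -0.    -0.011] deg 0.7 clock 11.25
```

View pics/w8.png

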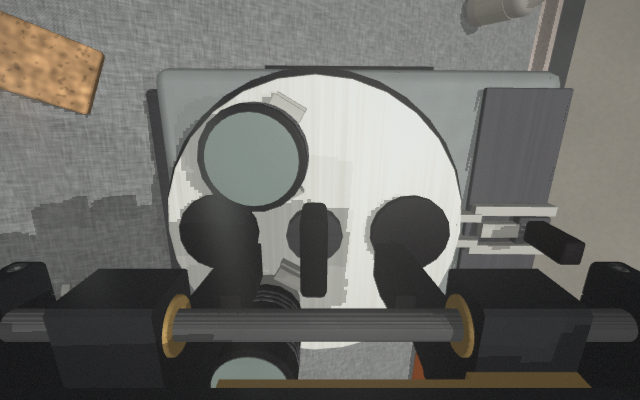

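>>> move_arm(series="-0.3 0.1 -0.5 0 0 -0.01; 0 0.1 -1 0.004 0 -0.011; 0.4 0.1 -1.8 0.004 0 -0.011; 0.8 0.1 -2.4 0.004 0 -0.011; 0.8 0.1 -2.4 0.004 0 -0.011; 0.8 0.1 -2.4 0.004 0 -0.011")

```text
clock: 12.0
position: [0.5456, -0.0349, 0.1242]
tool_rot: [0.161, 0.676, 0.699, 0.169]
force: [0.4, 0.6, -1.4]
gripper_width: 0.65
```

Run:
```python
from h import *
shot("wrist","w9");fc();  delta(*target([0,0,.032],0))
```

```text
face coords mm [ 8.8 -0.5 41.6] tool y [ 1.    -0.    -0.017] tool z [-0.017  0.003 -1.   ] F [ 0.4  0.3 -0.3] w 0.65 q [-0.46  0.33  0.53  2.32 -1.31  0.19  1.29] t 12.05
target [ 0.5431 -0.0345  0.1121] delta cm [-0.24  0.03 -1.22] rotvec [-0.002 -0.017 -0.001] deg 1.0 clock 12.05
```

View pics/w9.png

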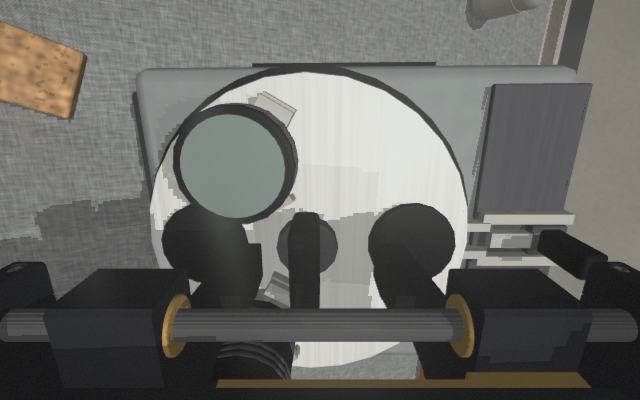

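```bash
cat > kin.py <<'E'
import numpy as np, itertools, json
from scipy.spatial.transform import Rotation as R
from scipy.optimize import least_squares
def q4(w): return R.from_quat([w[1],w[2],w[3],w[0]])
def fk(q,k,s):
    # k: d1, a, e1(elbow offset x), e2, b, w(x offset at wrist), c, o7, bx,by, o1
    d1,a,e1,e2,b,wx,c,o7,bx,by,o1,sx=k
    M=R.from_euler('z',-(q[0])+o1); p=np.array([bx,by,d1])
    p=p+M.apply([sx,0,0])
    M=M*R.from_euler('y',q[1]); M=M*R.from_euler('z',s[0]*q[2]); p=p+M.apply([e1,0,a])
    M=M*R.from_euler('y',q[3]); p=p+M.apply([e2,0,b]); M=M*R.from_euler('z',s[1]*q[4])
    M=M*R.from_euler('y',q[5]); M=M*R.from_euler('z',s[2]*q[6]+0); p=p+(M*R.from_euler('z',-s[2]*q[6])).apply([wx,0,c]); M=M*R.from_euler('z',o7)
    return p,M
E
cat > fit.py <<'E'
from kin import *
from workcell import get_obs
o=get_obs()
D=[([-1.35518666,0.53698417,-0.00439628,1.53859882,0.0026278,1.06733327,-0.07119371],[0.1806642,0.62385893,0.20196443],[-2.03652987e-05,1.40411957e-01,9.90092949e-01,-6.59162032e-04]),
(list(o["qpos"]),list(o["position"]),list(o["tool_rot"])),
([-.99,-.18,.33,2.15,.47,.8,.68],[.4712,.1626,.3429],[.242,-.017,.97,.004]),
([-.76,.18,.84,2.09,-.37,.47,1.94],[.6021,-.0344,.2585],[.238,-.015,.971,.002]),
([-.52,.34,.61,2.07,-.67,.36,2.21],[.6434,-.0298,.1986],[.245,-.018,.969,.006]),
([-.48,.38,.57,2.06,-.71,.34,2.25],[.6467,-.0317,.1821],[.241,-.017,.97,.005]),
([-.43,.41,.51,2.05,-.76,.31,2.29],[.6557,-.0308,.1664],[.241,-.017,.97,.005]),
([-.45,.43,.54,2.01,-.74,.35,2.26],[.6708,-.0296,.1747],[.241,-.018,.97,.006]),
([-.75,.21,.85,2.04,-.43,.5,1.99],[.6244,-.0323,.2714],[.243,-.017,.97,.006]),
([-.98,.19,1.10,2.38,-.90,.28,.92],[.5101,-.0362,.1805],[.167,.676,.697,.174]),
([-.53,.29,.60,2.35,-1.31,.19,1.31],[.5351,-.0354,.1368],[.168,.67,.702,.173])]
W=[5,5]+[1]*9
best=None
def res(k,s):
    r=[]
    for (q,p,w),wt in zip(D,W):
        P,M=fk(q,k,s); r+=list(wt*(P-p)); r+=list(wt*.3*(M*q4(w).inv()).as_rotvec())
    return r
for s in itertools.product([1,-1],repeat=3):
  for o7 in (0,np.pi/2,np.pi,-np.pi/2):
    f=least_squares(res,[.3,.4,0,0,.4,0,.3,o7,0,0,0,0],args=(s,),loss='soft_l1',f_scale=.02)
    if best is None or f.cost<best[0]: best=(f.cost,s,f.x)
print(best[0],best[1],np.round(best[2],4))
r=np.array(res(best[2],best[1])).reshape(-1,6); print(np.round(r,4))
json.dump([list(best[1]),list(best[2])],open("kin.json","w"))
E
python3 fit.py
```

```text
0.00042174068223793974 (-1, -1, -1) [ 0.3091  0.5164  0.0097  0.0232  0.4548 -0.0059  0.3054  1.5614  0.0323
 -0.0303 -0.0106  0.0054]
[[-0.     -0.0023  0.0007  0.      0.     -0.0017]
 [-0.0025  0.0009  0.     -0.0064 -0.0002 -0.0032]
 [-0.0156  0.0081  0.0068  0.0009 -0.001  -0.0012]
 [ 0.005   0.0028  0.002  -0.0018 -0.001   0.0015]
 [ 0.0029  0.0001 -0.0029 -0.0019  0.0008  0.0012]
 [ 0.007  -0.0005 -0.0041 -0.0039  0.0007  0.0022]
 [ 0.008   0.0012 -0.0023 -0.0022 -0.0011  0.0015]
 [ 0.0062  0.001  -0.0069 -0.0024  0.0017  0.001 ]
 [ 0.0044  0.0003 -0.0006 -0.0016 -0.0012  0.0004]
 [-0.0066 -0.0062  0.0027 -0.0007 -0.0011 -0.0023]
 [-0.0007  0.0004  0.0019 -0.0009 -0.0019 -0.0019]]
```

```bash
cat > fit2.py <<'E'
exec(open("fit.py").read().split("best=None")[0]); 
def res(k,s):
    r=[]
    for (q,p,w),wt in zip(D,W):
        P,M=fk(q,k,s); r+=list(wt*(P-p)); r+=list(wt*.3*(M*q4(w).inv()).as_rotvec())
    return r
s=(-1,-1,-1)
for free in ([0,1,4,6],[0,1,4,6,2,3],[0,1,4,6,5],[0,1,4,6,11],[0,1,4,6,8,9,10]):
    base=np.array([.3,.5,0,0,.45,0,.3,np.pi/2,0,0,0,0])
    def g(x): k=base.copy(); k[free]=x; return res(k,s)
    f=least_squares(g,base[free]); r=np.array(g(f.x)).reshape(-1,6)
    print(free,np.round(f.x,4),f.cost,np.abs(r[:,:3]).max())
print(np.round(r,4))
E
python3 fit2.py
```

```text
[0, 1, 4, 6] [0.4841 0.4154 0.493  0.3873] 0.04092513398289958 0.22548558762533477
[0, 1, 4, 6, 2, 3] [0.486  0.3743 0.463  0.3311 0.0688 0.0173] 0.03476216430072531 0.222573920995527
[0, 1, 4, 6, 5] [ 0.425   0.4485  0.4383  0.3992 -0.0352] 0.029429983704009528 0.2206007148136857
[0, 1, 4, 6, 11] [ 0.399   0.567   0.4993  0.4393 -0.0804] 0.029328028290148103 0.22276450434813994
[0, 1, 4, 6, 8, 9, 10] [ 0.2509  0.5441  0.4549  0.2904  0.0299 -0.0374 -0.0099] 0.0022662918777023714 0.03366872248448116
[[-0.0073 -0.0094  0.0303 -0.     -0.     -0.0149]
 [ 0.0142  0.0112 -0.0254  0.      0.     -0.0149]
 [-0.0337 -0.0133  0.0069  0.0023 -0.001  -0.0035]
 [-0.0052 -0.0002  0.0014 -0.0005 -0.001  -0.0009]
 [-0.0003  0.0015 -0.0051 -0.0005  0.0009 -0.0011]
 [ 0.0057  0.0017 -0.0068 -0.0026  0.0008 -0.0001]
 [ 0.008   0.0036 -0.0054 -0.0009 -0.0011 -0.0008]
 [ 0.0063  0.004  -0.0097 -0.0011  0.0017 -0.0013]
 [-0.0057 -0.0014 -0.001  -0.0003 -0.0011 -0.0019]
 [-0.0106 -0.0072 -0.0017  0.0007 -0.0011 -0.0046]
 [ 0.0009  0.0021 -0.003   0.0004 -0.0019 -0.0042]]
```

```bash
cat > kin.py <<'E'
import numpy as np, itertools, json
from scipy.spatial.transform import Rotation as R
from scipy.optimize import least_squares
def q4(w): return R.from_quat([w[1],w[2],w[3],w[0]])
def fk(q,k):
    d1,a,b,c, sy,e1x,e1y,e2x,e2y,wx,wy,o7=k
    M=R.from_euler('z',-q[0]); p=np.array([0,0,d1])+M.apply([0,sy,0])
    M=M*R.from_euler('yz',[0,0]) 
    M=M*R.from_euler('y',q[1])*R.from_euler('z',-q[2]); p=p+M.apply([e1x,e1y,a])
    M=M*R.from_euler('y',q[3]); p=p+M.apply([e2x,e2y,b]); M=M*R.from_euler('z',-q[4])
    M=M*R.from_euler('y',q[5]); p=p+M.apply([wx,wy,c]); M=M*R.from_euler('z',-q[6]+o7)
    return p,M
E
cat > fit3.py <<'E'
exec(open("fit.py").read().split("best=None")[0])
def res(k):
    r=[]
    for (q,p,w),wt in zip(D,W):
        P,M=fk(q,k); r+=list(wt*(P-p)); r+=list(wt*.3*(M*q4(w).inv()).as_rotvec())
    return r
for free in ([0,1,2,3,4,11],[0,1,2,3,4,6,8,11],[0,1,2,3,4,6,8,10,11],list(range(12))):
    base=np.array([.3,.5,.45,.3,0,0,0,0,0,0,0,np.pi/2])
    def g(x): k=base.copy(); k[free]=x; return res(k)
    f=least_squares(g,base[free]); r=np.array(g(f.x)).reshape(-1,6)
    print(free,np.round(f.x,4),f.cost,np.abs(r[:,:3]).max())
k=base.copy();k[free]=f.x; json.dump(list(k),open("kin.json","w"))
print(np.round(r,4))
E
python3 fit3.py
```

```text
[0, 1, 2, 3, 4, 11] [ 0.3189  0.511   0.4416  0.3404 -0.0468  1.5713] 0.00043695782840680737 0.010328351794404028
[0, 1, 2, 3, 4, 6, 8, 11] [ 0.3474  0.5046  0.446   0.3636 -0.0239  1.2719 -1.293   1.5713] 6.686432037444095e-05 0.003097826437623713
[0, 1, 2, 3, 4, 6, 8, 10, 11] [ 3.4850e-01  5.0450e-01  4.4610e-01  3.6450e-01 -2.3500e-02  1.1940e+00
 -1.2152e+00 -3.0000e-04  1.5713e+00] 6.645471999289591e-05 0.0030575701633237806
[0, 1, 2, 3, 4, 5, 6, 7, 8, 9, 10, 11] [ 0.3552  0.5063  0.4528  0.3686 -0.0217 -0.0037  1.2696  0.0028 -1.2947
  0.0024  0.0019  1.5713] 5.6894241479825584e-05 0.003083030075144294
[[ 0.0001  0.      0.0002 -0.     -0.     -0.0007]
 [-0.0007 -0.0004 -0.0003  0.0003  0.     -0.0006]
 [ 0.001  -0.0009 -0.0001  0.0024 -0.0009 -0.0007]
 [ 0.0011  0.0016  0.0013 -0.0004 -0.001   0.002 ]
 [-0.0028  0.0004 -0.0005 -0.0004  0.0009  0.0017]
 [ 0.0006 -0.0004 -0.0014 -0.0026  0.0007  0.0027]
 [ 0.0016  0.0016  0.0008 -0.0008 -0.0011  0.002 ]
 [-0.0011  0.002  -0.0031 -0.001   0.0017  0.0015]
 [ 0.0001  0.0007  0.0002 -0.0002 -0.0011  0.0009]
 [ 0.0005 -0.0026  0.001   0.0007 -0.0011 -0.0018]
 [ 0.0023  0.0002  0.002   0.0005 -0.0019 -0.0014]]
```

```bash
cat >> kin.py <<'E'
K=json.load(open("kin.json"))
LO=np.array([-2.7,-.37,-1.27,.24,-1.31,.19,-2.76]); HI=np.array([2.7,2.16,1.26,2.4,4.45,1.91,2.76])
def ik(P,Rt,q0,q3=None,iters=1):
    lo=LO+.01;hi=HI-.01
    def g(q):
        p,M=fk(q,K); r=list((p-P)*10)+list((M*Rt.inv()).as_rotvec()*2)
        if q3 is not None: r.append((q[2]-q3)*3)
        return r
    f=least_squares(g,np.clip(q0,lo+.01,hi-.01),bounds=(lo,hi))
    p,M=fk(f.x,K)
    return f.x,np.linalg.norm(p-P)*1000,np.degrees(np.linalg.norm((M*Rt.inv()).as_rotvec()))
E
python3 - <<'E'
from h import *
from kin import *
rng=np.random.default_rng(0)
for name,p,phis in (("bar",[0,0,.032],(0,-30,-60,180,150,120)),("barhi",[0,0,.1],(0,)),("lens",[-.058,0,.052],(61,90,118,-119,-90,-62)),("lenshi",[-.058,0,.14],(-62,118)),("latch",[.138,0,.02],(90,))):
  for phi in phis:
    P,Rt=target(p,phi); sol=[]
    for i in range(30):
        x,e,a=ik(P,Rt,LO+(HI-LO)*rng.random(7))
        if e<1 and a<.5: sol.append(x)
    if sol:
        sol=np.array(sol); sol=sol[np.argsort(sol[:,2])]
        m=np.min(np.minimum((sol-LO),(HI-sol)),axis=1); print(name,phi,len(sol)); 
        for i in list(np.argsort(-m)[:2])+[np.argmin(sol[:,2]),np.argmax(sol[:,2])]: print("   ",np.round(sol[i],2),round(m[i],2))
    else: print(name,phi,"none")
E
```

```text
bar 0 13
    [ 0.83  0.5  -0.99  2.28  1.49  0.4  -1.34] 0.12
    [ 0.69  0.43 -0.82  2.29  1.46  0.3  -1.34] 0.11
    [ 1.01  0.68 -1.26  2.28  1.55  0.62 -1.32] 0.01
    [ 0.5   0.38 -0.6   2.29  1.41  0.2  -1.33] 0.01
bar -30 10
    [ 0.92  0.57 -1.12  2.28  1.52  0.49 -1.85] 0.12
    [ 0.91  0.57 -1.11  2.28  1.52  0.49 -1.85] 0.12
    [ 1.    0.68 -1.25  2.28  1.55  0.61 -1.84] 0.02
    [ 0.5   0.38 -0.6   2.29  1.41  0.2  -1.86] 0.01
bar -60 14
    [ 0.91  0.57 -1.1   2.28  1.51  0.48 -2.38] 0.12
    [ 0.88  0.54 -1.06  2.28  1.5   0.45 -2.38] 0.12
    [ 1.01  0.68 -1.26  2.28  1.55  0.62 -2.36] 0.01
    [ 0.5   0.38 -0.6   2.29  1.41  0.2  -2.38] 0.01
bar 180 13
    [ 0.85  0.52 -1.03  2.28  1.5   0.43  1.81] 0.12
    [ 0.76  0.47 -0.91  2.28  1.47  0.35  1.8 ] 0.12
    [ 1.01  0.68 -1.26  2.28  1.55  0.62  1.82] 0.01
    [ 0.5   0.38 -0.6   2.29  1.41  0.2   1.81] 0.01
bar 150 19
    [ 0.72  0.45 -0.86  2.29  1.46  0.32  1.28] 0.11
    [ 0.67  0.43 -0.8   2.29  1.45  0.29  1.28] 0.1
    [ 1.    0.67 -1.24  2.28  1.55  0.6   1.3 ] 0.03
    [ 0.5   0.38 -0.6   2.29  1.41  0.2   1.29] 0.01
bar 120 19
    [ 0.87  0.53 -1.05  2.28  1.5   0.44  0.76] 0.12
    [ 0.74  0.46 -0.88  2.29  1.47  0.33  0.75] 0.11
    [ 1.    0.67 -1.25  2.28  1.55  0.61  0.78] 0.02
    [ 0.49  0.37 -0.59  2.29  1.36  0.2   0.81] 0.01
barhi 0 15
    [ 1.06  0.33 -1.2   2.3   1.01  0.37 -0.9 ] 0.07
    [ 1.07  0.34 -1.21  2.3   1.02  0.37 -0.91] 0.06
    [ 1.11  0.37 -1.26  2.3   1.07  0.4  -0.95] 0.01
    [-0.72  0.16  0.78  2.38 -0.75  0.21  0.77] 0.02
lens 61 none
lens 90 none
lens 118 none
lens -119 none
lens -90 none
lens -62 none
lenshi -62 none
lenshi 118 none
latch 90 10
    [ 0.79  0.63 -1.06  1.95  1.15  0.6   0.65] 0.21
    [ 0.4   0.44 -0.52  1.97  0.65  0.35  1.02] 0.16
    [ 0.79  0.63 -1.06  1.95  1.15  0.6   0.65] 0.21
    [-0.12  0.39  0.13  2.   -0.22  0.27  1.79] 0.08
```

Run:
```python
from h import *
from kin import *
rng=np.random.default_rng(0)
def best(P,Rt,n=25):
    b=None
    for i in range(n):
        q0=LO+(HI-LO)*rng.random(7)
        x,e,a=ik(P,Rt,q0); c=e+a*5
        if b is None or c<b[0]: b=(c,x,e,a)
        if c<1: break
    return b
rot,t=face(V)
for z in (.03,.04,.06):
  for phi in (90,):
    for tilt in (0,5,10,15,20):
      # tilt tool less: rotate about face y so tool more vertical
      P,Rt=target([-.058,0,z],phi)
      g=P-Rt.apply([0,0,hold_point_z]); 
      R2=R.from_rotvec(rot.apply([0,np.radians(tilt),0]))*Rt
      P2=g+R2.apply([0,0,hold_point_z])
      b=best(P2,R2); print(z,phi,tilt,"toolz",np.round(R2.apply([0,0,1]),2),"err mm %.1f deg %.1f"%(b[2],b[3]),np.round(b[1],2))
```

```text
0.03 90 0 toolz [ 0.47  0.02 -0.88] err mm 1.1 deg 0.6 [ 1.03  0.71 -1.26  2.39  1.71  0.63  0.09]
0.03 90 5 toolz [ 0.39  0.01 -0.92] err mm 0.0 deg 0.0 [ 0.49  0.38 -0.57  2.36  1.34  0.2   0.3 ]
0.03 90 10 toolz [ 0.31  0.01 -0.95] err mm 0.0 deg 0.0 [-0.33  0.36  0.37  2.34 -0.77  0.2   2.34]
0.03 90 15 toolz [ 0.22  0.01 -0.97] err mm 0.0 deg 0.0 [ 0.33  0.38 -0.4   2.24  0.44  0.35  1.18]
0.03 90 20 toolz [ 0.14  0.   -0.99] err mm 0.0 deg 0.0 [ 0.42  0.43 -0.52  2.17  0.45  0.49  1.17]
0.04 90 0 toolz [ 0.47  0.02 -0.88] err mm 1.8 deg 0.9 [ 1.04  0.66 -1.26  2.39  1.65  0.59  0.13]
0.04 90 5 toolz [ 0.39  0.01 -0.92] err mm 0.0 deg 0.0 [ 0.67  0.4  -0.79  2.36  1.31  0.28  0.35]
0.04 90 10 toolz [ 0.31  0.01 -0.95] err mm 0.0 deg 0.0 [ 0.21  0.32 -0.25  2.32  0.37  0.21  1.24]
0.04 90 15 toolz [ 0.22  0.01 -0.97] err mm 0.0 deg 0.0 [-0.25  0.34  0.28  2.28 -0.32  0.32  1.9 ]
0.04 90 20 toolz [ 0.14  0.   -0.99] err mm 0.0 deg 0.0 [-0.42  0.39  0.49  2.22 -0.43  0.46  2.01]
0.06 90 0 toolz [ 0.47  0.02 -0.88] err mm 2.9 deg 1.5 [ 1.07  0.55 -1.26  2.39  1.51  0.51  0.23]
0.06 90 5 toolz [ 0.39  0.01 -0.92] err mm 0.0 deg 0.0 [ 0.56  0.3  -0.64  2.37  0.98  0.21  0.65]
0.06 90 10 toolz [ 0.31  0.01 -0.95] err mm 0.0 deg 0.0 [ 1.    0.53 -1.2   2.3   1.11  0.57  0.59]
0.06 90 15 toolz [ 0.22  0.01 -0.97] err mm 0.0 deg 0.0 [ 0.39  0.31 -0.46  2.26  0.36  0.4   1.26]
0.06 90 20 toolz [ 0.14  0.   -0.99] err mm 0.0 deg 0.0 [ 0.35  0.34 -0.42  2.19  0.28  0.52  1.33]
```

```bash
cat > sim.py <<'E'
from kin import *
VL=np.array([2.39,2.39,3.14,3.14,3.14,3.14,3.14])*.7
def jac(q):
    p,M=fk(q,K); J=np.zeros((6,7))
    for i in range(7):
        d=q.copy(); d[i]+=1e-5; p2,M2=fk(d,K); J[:3,i]=(p2-p)/1e-5; J[3:,i]=(M2*M.inv()).as_rotvec()/1e-5
    return J,p,M
def run(q,moves,lam=.01,null=0,rest=None,sub=6,wr=1.0,log=False):
    q=np.array(q,float); Pc,Mc=fk(q,K)
    for mv in moves:
        rows=[[float(v) for v in r.split()] for r in mv.split(";")]
        P0,M0=Pc,Mc
        for r in rows:
            P=P0+np.array(r[:3])/100; M=R.from_rotvec(r[3:])*M0
            d=P-Pc; n=np.linalg.norm(d); d*=min(1,.0625/n) if n>0 else 1
            w=(M*Mc.inv()).as_rotvec(); m=np.linalg.norm(w); w*=min(1,np.radians(10.7)/m) if m>0 else 1
            Pt,Mt=Pc+d,R.from_rotvec(w)*Mc
            for k in range(sub):
                f=(k+1)/sub; Ps,Ms=Pc+d*f,R.from_rotvec(w*f)*Mc
                for it in range(3):
                    J,p,Mq=jac(q); e=np.r_[Ps-p,(Ms*Mq.inv()).as_rotvec()]
                    Wt=np.diag([1,1,1,wr,wr,wr]); Jw=Wt@J
                    Ji=Jw.T@np.linalg.inv(Jw@Jw.T+lam**2*np.eye(6))
                    dq=Ji@(Wt@e)
                    if null and it==0: dq+=(np.eye(7)-Ji@Jw)@(null*(rest-q))
                    q=np.clip(q+dq,LO+.002,HI-.002)
            Pc,Mc=Pt,Mt
        if log: print(np.round(q,2), np.round((fk(q,K)[0]-Pc)*1000,1))
    return q
Q0=[-1.355,.536,-.004,1.538,.003,1.067,-.071]
MV=["0 0 6 0 0 0; 4 -6 10 0 0 0.1; 8 -11 12 0 -0.1 0.15; 11 -16 14 -0.02 -0.2 0.2; 14 -21 14 -0.02 -0.2 0.25; 17 -26 14 -0.03 -0.3 0.3; 20 -31 14 -0.05 -0.4 0.31; 23 -36 14 -0.06 -0.48 0.31; 26 -41 14 -0.061 -0.487 0.31; 29 -46 14 -0.061 -0.487 0.31",
"4 -6 0 0 0 0; 8 -11 0 0 0 0; 11 -16 -1 0 0 0; 13.4 -19.7 -3 0 0 0; 13.4 -19.7 -8 0 0 0; 13.4 -19.7 -8 0 0 0",
"1 0.1 -1.5 0 0 0; 2 0.2 -3 0.002 -0.004 0.002; 3 0.2 -5 0.002 -0.004 0.002; 3.8 0.2 -6.4 0.002 -0.004 0.002; 3.8 0.2 -6.6 0.002 -0.004 0.002; 3.8 0.2 -6.6 0.002 -0.004 0.002"]
if __name__=="__main__":
    print("real [-.99 -.18 .33 2.15 .47 .8 .68] [-.76 .18 .84 2.09 -.37 .47 1.94] [-.52 .34 .61 2.07 -.67 .36 2.21]")
    for lam in (.001,.05,.1):
        print("lam",lam); run(Q0,MV,lam,log=True)
    for wr in (.3,):
        print("wr",wr); run(Q0,MV,.01,wr=wr,log=True)
    for name,rest in (("q0",np.array(Q0)),("mid",(LO+HI)/2),("zero",np.r_[0,np.array(Q0)[1:]])):
        for nl in (.01,.05,.2):
            print(name,nl); run(Q0,MV,.01,null=nl,rest=rest,log=True)
E
python3 sim.py
```

```text
real [-.99 -.18 .33 2.15 .47 .8 .68] [-.76 .18 .84 2.09 -.37 .47 1.94] [-.52 .34 .61 2.07 -.67 .36 2.21]
lam 0.001
[-1.   -0.18  0.33  2.15  0.47  0.81  0.67] [-0.  0. -0.]
[-0.73  0.17  0.8   2.09 -0.35  0.47  1.92] [ 0. -0. -0.]
[-0.49  0.34  0.57  2.06 -0.64  0.35  2.18] [ 0. -0. -0.]
lam 0.05
[-1.   -0.18  0.33  2.15  0.47  0.81  0.67] [-0.  0. -0.]
[-0.72  0.17  0.8   2.09 -0.35  0.47  1.92] [ 0. -0.  0.]
[-0.49  0.34  0.57  2.06 -0.64  0.35  2.17] [-0. -0.  0.]
lam 0.1
[-1.   -0.18  0.33  2.15  0.47  0.81  0.67] [-0.  0. -0.]
[-0.72  0.17  0.79  2.09 -0.35  0.47  1.92] [-0.  0.  0.]
[-0.48  0.34  0.57  2.06 -0.63  0.35  2.17] [-0.  0.  0.]
wr 0.3
[-1.   -0.18  0.33  2.15  0.47  0.81  0.67] [-0.  0. -0.]
[-0.73  0.17  0.8   2.09 -0.35  0.47  1.92] [ 0. -0. -0.]
[-0.49  0.34  0.57  2.06 -0.64  0.35  2.18] [-0. -0. -0.]
q0 0.01
[-1.01 -0.18  0.34  2.15  0.48  0.81  0.67] [-0.  0. -0.]
[-0.67  0.16  0.73  2.08 -0.32  0.46  1.89] [-0.  0.  0.]
[-0.31  0.31  0.35  2.05 -0.41  0.32  1.96] [-0.  0.  0.]
q0 0.05
[-1.02 -0.18  0.35  2.15  0.48  0.81  0.67] [-0.  0. -0.]
[-0.49  0.15  0.5
[... 678 characters left out ...]
  0.35  0.76  0.79] [-0.  0. -0.]
[ 0.58  0.19 -0.66  2.03  0.27  0.48  1.36] [ 0.  0. -0.]
[ 0.79  0.49 -1.01  2.    0.93  0.52  0.8 ] [ 0.  0. -0.]
zero 0.01
[-0.71 -0.15  0.08  2.13  0.4   0.78  0.74] [-0.  0. -0.]
[-0.3   0.14  0.31  2.07 -0.14  0.45  1.71] [-0.  0.  0.]
[-0.05  0.3   0.04  2.04 -0.08  0.31  1.66] [-0.  0.  0.]
zero 0.05
[-0.38 -0.13 -0.22  2.12  0.33  0.76  0.81] [-0.  0. -0.]
[ 0.08  0.15 -0.11  2.05  0.02  0.46  1.57] [ 0.  0. -0.]
[ 0.31  0.33 -0.38  2.02  0.35  0.34  1.28] [ 0.  0. -0.]
zero 0.2
[-0.33 -0.13 -0.26  2.12  0.32  0.75  0.82] [-0.  0. -0.]
[ 0.25  0.16 -0.29  2.04  0.09  0.46  1.51] [ 0.  0. -0.]
[ 0.39  0.34 -0.48  2.02  0.44  0.35  1.19] [ 0.  0. -0.]
```

```bash
cat > plan.py <<'E'
from h import *
from sim import *
def fkf(q):
    return fk(q,K)
def goto(q,P,M,dp=.045,dr=8,sub=1,rows=None,nmin=1):
    """pinv follow straight interpolation from fk(q); returns q, ok, nrows"""
    p0,M0=fk(q,K); d=P-p0; w=(M*M0.inv()).as_rotvec()
    n=max(int(np.ceil(max(np.linalg.norm(d)/dp,np.degrees(np.linalg.norm(w))/dr))),nmin); ok=True; mx=0
    for k in range(n*sub):
        f=(k+1)/(n*sub); Ps=p0+d*f; Ms=R.from_rotvec(w*f)*M0; qa=q.copy()
        for it in range(2):
            J,p,Mq=jac(q); e=np.r_[Ps-p,(Ms*Mq.inv()).as_rotvec()]
            q=np.clip(q+np.linalg.lstsq(J,e,rcond=1e-3)[0],LO+.002,HI-.002)
        p,Mq=fk(q,K)
        mx=max(mx,np.abs((q-qa)/VL).max()*sub/.125)
        if np.linalg.norm(p-Ps)>.002: return q,False,n,mx
    return q,ok,n,mx
E
cat > search.py <<'E'
from plan import *
import sys
rng=np.random.default_rng(int(sys.argv[1]))
rot,t=face(V)
o=get_obs(); q0=np.array(o["qpos"])
p,M=fk(q0,K); print("fk err",np.round((p-o["position"])*1000,1))
p1=p+rot.apply([0,0,.12]); 
q1,ok,n,mx=goto(q0,p1,M); print("lift",ok,np.round(q1,2))
import time; T=time.time(); best=[]
def down(yaw,tx=0,ty=0):
    # tool pointing down w/ tilt, tool y azimuth yaw
    a=np.radians(yaw); y=np.array([np.cos(a),np.sin(a),0]); z=np.array([0,0,-1.]); x=np.cross(y,z)
    return R.from_rotvec([tx,ty,0])*R.from_matrix(np.c_[x,y,z])
res=[]
while time.time()-T<200:
    nw=rng.integers(1,3); q=q1.copy(); N=0; wps=[]; good=True
    for i in range(nw):
        r=rng.uniform(.45,.75); az=rng.uniform(-1.2,1.2); z=rng.uniform(.28,.42); yaw=rng.uniform(-180,180)
        P=np.array([r*np.cos(az),r*np.sin(az),z]); tx,ty=rng.uniform(-.3,.3,2)
        q,ok,n,mx=goto(q,P,down(yaw,tx,ty)); N+=n
        if not ok: good=False;break
        wps.append((P,yaw,tx,ty))
    if not good: continue
    phi=rng.choice([0,180])
    P,Rt=target([0,0,.1],phi); q,ok,n,mx=goto(q,P,Rt); N+=n
    if not ok: continue
    if q[2]>-.5: continue
    P,Rt=target([0,0,.032],phi); q2,ok,n,_=goto(q,P,Rt); 
    res.append((q2[2],ok,N,phi,[tuple(np.round(w[0],3))+(round(w[1]),round(w[2],2),round(w[3],2)) for w in wps],np.round(q,2),np.round(q2,2)))
res.sort(key=lambda r:(not r[1],r[2]))
for r in res[:8]: print(r)
print(len(res))
E
for i in 1 2 3 4; do python3 search.py $i > s$i.txt & done; wait; cat s?.txt
```

```text
this script no longer has the robot
this script no longer has the robot
this script no longer has the robot
fk err [-0.1 -0.1 -0.1]
lift False [-1.86 -0.37  1.26  2.4   1.7   0.31 -1.57]
(np.float64(-0.3679783708964244), False, 54, np.int64(0), [(np.float64(0.311), np.float64(0.375), np.float64(0.396), -72, np.float64(-0.09), np.float64(-0.07)), (np.float64(0.449), np.float64(-0.249), np.float64(0.32), 142, np.float64(-0.19), np.float64(-0.26))], array([ 0.52,  0.17, -0.57,  2.32,  0.43,  0.2 , -0.39]), array([ 0.32,  0.24, -0.37,  2.32,  0.66,  0.19, -0.62]))
1Exception ignored in: <_io.TextIOWrapper mode='rw' encoding='UTF-8'>
Traceback (most recent call last):
BrokenPipeError: [Errno 32] Broken pipe
```

```bash
cat > search2.py <<'E'
from plan import *
import sys,time
rng=np.random.default_rng(int(sys.argv[1]))
rot,t=face(V)
q0=np.array(json.load(open("q.json")))
p,M,_=fkj(q0)
q1,ok,n,mx=goto(q0,p+rot.apply([-.004,0,.025]),M)
q1,ok2,n,mx=goto(q1,np.array([.55,-.036,.29]),down(0))
T=time.time(); res=[];cnt=[0,0,0]
while time.time()-T<120:
    nw=rng.integers(1,5); q=q1.copy(); N=0; wps=[]; good=True; cnt[0]+=1
    for i in range(nw):
        r=rng.uniform(.45,.82); az=rng.uniform(-1.4,1.4); z=rng.uniform(.28,.5); yaw=rng.uniform(-180,180)
        P=np.array([r*np.cos(az),r*np.sin(az),z]); tx,ty=rng.uniform(-.5,.5,2)
        q,ok,n,mx=goto(q,P,down(yaw,tx,ty),dp=.06,dr=10); N+=n
        if not ok: good=False;break
        wps.append((P,yaw,tx,ty))
    if not good: continue
    cnt[1]+=1
    for yaw in (0,180):
        qq,ok,n,mx=goto(q,np.array([.55,-.036,.29]),down(yaw),dp=.06,dr=10)
        if ok:
            cnt[2]+=1; res.append((qq[2],N+n,yaw,[[round(float(v),3) for v in tuple(w[0])+w[1:]] for w in wps],np.round(qq,2)))
res.sort(key=lambda r:r[0])
for r in res[:5]: print(r)
print(cnt)
E
for i in 1 2 3 4; do python3 search2.py $i > s$i.txt 2>&1 & done; wait; cat s?.txt
```

```text
(np.float64(0.23839819106733448), 57, 0, [[0.383, -0.328, 0.327, -90.944, 0.331, -0.219], [0.372, -0.669, 0.313, 75.252, -0.328, 0.305], [0.163, 0.445, 0.353, 56.806, -0.163, 0.083]], array([-0.21,  0.28,  0.24,  1.71, -0.07,  1.16,  0.05]))
(np.float64(0.24559147832957987), 62, 0, [[0.347, -0.466, 0.475, 24.667, -0.243, 0.057], [0.26, 0.757, 0.4, 16.437, 0.064, -0.007], [0.803, -0.154, 0.493, -139.187, 0.274, -0.198]], array([-0.21,  0.28,  0.25,  1.71, -0.07,  1.16,  0.05]))
(np.float64(0.38517131257634857), 31, 0, [[0.388, -0.249, 0.434, 105.084, -0.034, 0.109], [0.352, 0.395, 0.393, 45.797, -0.058, -0.181]], array([-0.32,  0.29,  0.39,  1.72, -0.12,  1.16,  0.09]))
(np.float64(0.4082105958549618), 42, 0, [[0.363, -0.705, 0.444, 78.546, -0.053, -0.171], [0.63, 0.362, 0.288, -3.975, -0.208, -0.24], [0.703, 0.191, 0.457, -9.873, -0.027, -0.061]], array([-0.34,  0.29,  0.41,  1.72, -0.13,  1.16,  0.1 ]))
(np.float64(0.43739208697799525), 42, 0, [[0.534, -0.18, 0.451, 69.908, 0.283, 0.05], [0.303, -0.468, 0.489, 45.526, -0.291, -0.193], [0.658, -0.066, 0.29, -68.863, 0.07, 0.311], [0.
[... 3066 characters left out ...]
0.09]))
(np.float64(-0.09599042148858074), 54, 0, [[0.715, -0.295, 0.286, 122.228, -0.13, -0.349], [0.398, -0.57, 0.461, 55.55, -0.295, -0.387], [0.458, 0.587, 0.281, 123.937, 0.043, -0.313]], array([ 0.06,  0.29, -0.1 ,  1.7 ,  0.03,  1.16, -0.04]))
(np.float64(0.09981399227200971), 58, 0, [[0.188, -0.788, 0.333, 78.031, 0.004, 0.209], [0.478, 0.6, 0.295, 13.794, 0.279, -0.449], [0.452, -0.23, 0.493, 28.979, 0.271, 0.148]], array([-0.1 ,  0.28,  0.1 ,  1.7 , -0.03,  1.16,  0.01]))
(np.float64(0.1608645034124121), 34, 0, [[0.226, -0.604, 0.358, -30.147, -0.004, -0.448], [0.229, -0.434, 0.476, 94.129, -0.135, -0.139]], array([-0.15,  0.28,  0.16,  1.71, -0.05,  1.16,  0.03]))
[2105, 334, 308]
```

```bash
cat > search3.py <<'E'
from plan import *
import sys,time
rng=np.random.default_rng(int(sys.argv[1]))
rot,t=face(V)
q0=np.array(json.load(open("q.json")))
p,M,_=fkj(q0)
q1,ok,n,mx=goto(q0,p+rot.apply([-.004,0,.025]),M)
q1,ok2,n,mx=goto(q1,np.array([.55,-.036,.29]),down(0))
def ev(x,full=False):
    q=q1.copy(); N=0; nw=len(x)//6; qs=[]
    for i in range(nw):
        r,az,z,yaw,tx,ty=x[6*i:6*i+6]
        P=np.array([r*np.cos(az),r*np.sin(az),z])
        q,ok,n,mx=goto(q,P,down(yaw*100,tx,ty),dp=.06,dr=10); N+=n; qs.append(q.copy())
        if not ok: return 100-10*i,N,qs
    for st,(pp,phi) in enumerate((([0,0,.095],0),([0,0,.032],0),([0,0,.032],-31),([0,0,.032],-62))):
        P,Rt=target(pp,phi); q,ok,n,mx=goto(q,P,Rt,dp=.03,dr=8)
        if st==0: N+=n
        qs.append(q.copy())
        if not ok: return 20-4*st+5*q[2],N,qs
    m=np.min(np.minimum(q-LO,HI-q)); m=min(m,np.min(np.minimum(qs[nw]-LO,HI-qs[nw])))
    return -10-20*min(m,.1)+.1*N,N,qs
def rand():
    nw=rng.integers(2,5); x=[]
    for i in range(nw): x+=[rng.uniform(.5,.8),rng.uniform(-1.4,1.4),rng.uniform(.29,.45),rng.uniform(-1.8,1.8),*rng.uniform(-.4,.4,2)]
    # last: tilted phi=-90 ish near latch
    x[-6:]=[rng.uniform(.5,.7),rng.uniform(-.4,.2),rng.uniform(.29,.4),rng.uniform(-1.3,-.3),0,rng.uniform(-.5,.1)]
    return np.array(x)
T=time.time(); gb=None
while time.time()-T<330:
    x=rand(); c=ev(x)
    for _ in range(6):
        y=rand(); d=ev(y)
        if d[0]<c[0]: x,c=y,d
    t1=time.time(); stall=0
    while stall<60 and time.time()-T<330:
        y=x.copy(); mask=rng.random(len(x))<.35; y[mask]+=rng.normal(size=mask.sum())*.15*rng.choice([.3,1,2])
        y[2::6]=np.clip(y[2::6],.29,.48); y[1::6]=np.clip(y[1::6],-1.45,1.45)
        y[4::6]=np.clip(y[4::6],-.5,.5);y[5::6]=np.clip(y[5::6],-.5,.5)
        d=ev(y)
        if d[0]<c[0]: x,c=y,d; stall=0
        else: stall+=1
    if gb is None or c[0]<gb[0]: gb=(c[0],x,c)
c,x,d=gb
print(c,"N",d[1]); print(np.round(x.reshape(-1,6),2).tolist()); print(np.round(d[2],2).tolist())
E
nproc; for i in 1 2 3 4 5 6; do python3 search3.py $i > s$i.txt 2>&1 & done; wait; cat s?.txt
```

```text
4
-7.850057060996455 N 41
[[0.51, -0.17, 0.29, 0.44, 0.5, -0.5], [0.38, 0.2, 0.33, -1.28, -0.14, 0.08]]
[[-0.28, 0.2, 0.95, 2.14, -1.04, 1.07, 2.05], [0.68, 0.08, -1.12, 1.91, 0.17, 1.33, -2.73], [1.03, 0.34, -1.17, 2.3, 1.05, 0.36, -0.94], [0.75, 0.46, -0.89, 2.28, 1.47, 0.34, -1.34], [0.75, 0.46, -0.89, 2.28, 1.47, 0.34, -1.88], [0.75, 0.46, -0.9, 2.28, 1.47, 0.34, -2.42]]
18.171234662238938 N 31
[[0.65, 0.41, 0.29, 0.19, 0.38, 0.12], [0.46, -0.39, 0.32, 0.23, -0.05, -0.17], [0.7, 0.03, 0.29, -0.55, -0.1, 0.08]]
[[-0.73, 0.59, 0.73, 1.49, -0.78, 1.38, 0.5], [-0.85, -0.19, 1.03, 2.03, 0.21, 1.04, 0.5], [-0.67, 0.84, 1.07, 1.24, -0.6, 1.49, -0.65], [-0.56, 0.16, 0.61, 2.37, -0.68, 0.19, 0.7], [-0.4, 0.22, 0.43, 2.36, -0.86, 0.19, 0.87]]
-5.770452636381764 N 60
[[0.72, -0.06, 0.4, -0.75, 0.47, -0.2], [0.46, -1.22, 0.45, 0.84, 0.24, 0.08], [0.48, 0.06, 0.36, -0.1, -0.5, -0.32], [0.73, 0.67, 0.29, -0.56, 0.35, -0.5]]
[[-0.33, 0.69, 1.07, 1.3, -1.09, 1.62, -0.62], [0.56, 0.26, 0.75, 1.47, -0.16, 1.73, 2.76], [0.39, 0.12, -1.05, 1.94, 0.73, 1.29, -1.09], [-0.09, 0.41, -0.87, 1.83, 0.86, 0
[... 789 characters left out ...]
-0.5, -0.5]]
[[0.01, 0.62, 1.03, 1.08, -0.24, 1.6, 1.06], [0.68, 0.5, 0.72, 1.6, -0.55, 1.63, 2.43], [1.02, 0.03, -1.06, 2.07, 0.86, 0.72, -2.18], [1.02, 0.33, -1.16, 2.3, 1.04, 0.36, -0.93], [0.73, 0.45, -0.87, 2.29, 1.47, 0.33, -1.34], [0.74, 0.45, -0.88, 2.29, 1.47, 0.33, -1.88], [0.74, 0.46, -0.88, 2.29, 1.47, 0.33, -2.42]]
12.99536226149425 N 46
[[0.58, 0.07, 0.29, 1.07, -0.14, 0.38], [0.55, -0.82, 0.39, 1.13, -0.29, -0.09], [0.42, 0.16, 0.3, -0.56, -0.45, -0.47]]
[[-0.48, 0.66, 0.5, 1.29, -0.16, 1.65, 1.87], [-0.17, 0.01, 0.8, 1.83, 0.2, 1.07, 2.54], [0.23, -0.02, -1.05, 2.22, 0.73, 1.07, -2.19], [0.68, 0.21, -0.75, 2.31, 0.67, 0.23, -0.61], [0.53, 0.25, -0.6, 2.31, 0.83, 0.19, -0.77]]
```

```bash
cat >> plan.py <<'E'
def rows(q,P,M,n=None,dp=.05,dr=9):
    if isinstance(M,R): M=M.as_matrix()
    p0,M0,_=fkj(q); d=(P-p0)*100; w=rv(M@M0.T)
    if n is None: n=max(int(np.ceil(max(np.linalg.norm(d)/100/dp,np.degrees(np.linalg.norm(w))/dr))),1)
    L=[]; qq=q
    s="; ".join(" ".join(f"{v:.2f}" for v in d*(k+1)/n)+" "+" ".join(f"{v:.3f}" for v in w*(k+1)/n) for k in range(n))
    q2,ok,_,mx=goto(q,P,M,dp=10,dr=1000,nmin=n,log=L)
    print("n",n,"ok",ok,"mx %.2f"%mx,"end q",np.round(q2,2)); print(s); return q2,L
E
python3 - <<'E'
from plan import *
q0=np.array(json.load(open("q.json"))); rot,t=face(V); p,M,_=fkj(q0)
q,_=rows(q0,p+rot.apply([-.004,0,.025]),M,2)
q,_=rows(q,np.array([.55,-.036,.29]),down(0),5)
for x in [[0.69, -0.75, 0.48, 0.09, -0.25, 0.16], [0.49, -1.03, 0.31, 0.53, 0.47, -0.16], [0.58, -0.34, 0.35, -0.9, -0.5, -0.5]]:
    r,az,z,yaw,tx,ty=x
    q,L=rows(q,np.array([r*np.cos(az),r*np.sin(az),z]),down(yaw*100,tx,ty)); print(np.round(L,2).tolist())
P,Rt=target([0,0,.095],0); q,L=rows(q,P,Rt); print(np.round(L,2).tolist())
E
```

```text
n 2 ok True mx 0.36 end q [-0.61  0.28  0.69  2.35 -1.13  0.23  1.12]
-0.76 -0.03 1.01 0.000 0.000 0.000; -1.53 -0.05 2.02 0.000 0.000 0.000
n 5 ok True mx 1.58 end q [-0.82  0.47  1.11  1.74 -0.45  1.22  0.41]
0.40 -0.01 2.91 -0.002 0.094 -0.007; 0.80 -0.02 5.82 -0.005 0.189 -0.013; 1.19 -0.04 8.73 -0.007 0.283 -0.020; 1.59 -0.05 11.65 -0.009 0.377 -0.027; 1.99 -0.06 14.56 -0.011 0.472 -0.034
n 10 ok True mx 0.47 end q [ 0.    0.64  1.06  1.07 -0.27  1.6   1.07]
-0.45 -4.34 1.90 -0.024 0.018 0.016; -0.90 -8.69 3.80 -0.047 0.036 0.031; -1.35 -13.03 5.70 -0.071 0.054 0.047; -1.81 -17.37 7.60 -0.095 0.072 0.062; -2.26 -21.72 9.50 -0.118 0.090 0.078; -2.71 -26.06 11.40 -0.142 0.108 0.094; -3.16 -30.40 13.30 -0.166 0.126 0.109; -3.61 -34.75 15.20 -0.190 0.143 0.125; -4.06 -39.09 17.10 -0.213 0.161 0.140; -4.51 -43.43 19.00 -0.237 0.179 0.156
[[-0.76, 0.46, 1.12, 1.7, -0.41, 1.26, 0.47], [-0.69, 0.46, 1.13, 1.65, -0.37, 1.31, 0.53], [-0.62, 0.47, 1.13, 1.6, -0.34, 1.35, 0.6], [-0.54, 0.48, 1.13, 1.55, -0.32, 1.39, 0.67], [-0.46, 0.5, 1.12, 1.49, -0.3, 1.43, 0.74], [-0.37, 0.52, 1.12, 1.42
[... 2446 characters left out ...]
145 0.153 0.581; -1.67 7.89 -9.12 -0.181 0.191 0.726; -2.00 9.47 -10.94 -0.217 0.229 0.871; -2.33 11.05 -12.76 -0.253 0.268 1.017; -2.66 12.63 -14.59 -0.289 0.306 1.162; -3.00 14.21 -16.41 -0.326 0.344 1.307; -3.33 15.79 -18.23 -0.362 0.382 1.452
[[0.98, 0.02, -1.02, 2.13, 0.87, 0.63, -2.08], [0.98, 0.01, -1.02, 2.18, 0.88, 0.55, -1.95], [0.99, 0.01, -1.02, 2.22, 0.88, 0.47, -1.82], [0.99, 0.02, -1.02, 2.25, 0.89, 0.4, -1.69], [1.0, 0.05, -1.03, 2.28, 0.9, 0.35, -1.55], [1.0, 0.08, -1.04, 2.3, 0.91, 0.31, -1.42], [1.01, 0.13, -1.06, 2.31, 0.93, 0.29, -1.28], [1.01, 0.18, -1.08, 2.31, 0.95, 0.29, -1.15], [1.01, 0.25, -1.11, 2.31, 0.98, 0.31, -1.03], [1.0, 0.32, -1.13, 2.3, 1.01, 0.34, -0.91]]
```

>>> move_arm(series="-0.8 0 1 0 0 0; -1.5 -0.05 2 0 0 0; -1.3 -0.05 3.8 0 0.06 0; -1 -0.05 5.6 0 0.12 -0.01; -0.7 -0.1 7.5 0 0.18 -0.01; -0.4 -0.1 9.3 -0.01 0.24 -0.02; -0.2 -0.1 11.1 -0.01 0.3 -0.02; 0 -0.1 12.9 -0.01 0.36 -0.02; 0.3 -0.1 14.7 -0.01 0.41 -0.03; 0.5 -0.1 16.6 -0.01 0.47 -0.03")

```text
clock: 13.3
position: [0.5504, -0.0353, 0.2909]
tool_rot: [-0.001, 0.706, 0.709, 0.001]
force: [1.6, 0.9, 0.0]
gripper_width: 0.648
```

```bash
unset NOROBOT
cat > st.py <<'E'
from workcell import get_obs
import json,numpy as np; o=get_obs(); json.dump(list(o["qpos"]),open("q.json","w")); print(round(o["clock"],2),np.round(o["qpos"],3),np.round(o["position"],4),np.round(o["force"],1))
E
python3 st.py
cat > seg.py <<'E'
from plan import *
import sys
q=np.array(json.load(open("q.json"))); X=[[0.69, -0.75, 0.48, 0.09, -0.25, 0.16], [0.49, -1.03, 0.31, 0.53, 0.47, -0.16], [0.58, -0.34, 0.35, -0.9, -0.5, -0.5]]
for x in X[int(sys.argv[1]):]:
    r,az,z,yaw,tx,ty=x
    q,L=rows(q,np.array([r*np.cos(az),r*np.sin(az),z]),down(yaw*100,tx,ty))
P,Rt=target([0,0,.095],0); q,L=rows(q,P,Rt)
E
NOROBOT=1 python3 seg.py 0
```

```text
13.3 [-0.842  0.481  1.154  1.741 -0.468  1.231  0.437] [ 0.5504 -0.0353  0.2909] [1.6 0.9 0. ]
n 10 ok True mx 0.47 end q [-0.    0.65  1.09  1.07 -0.29  1.61  1.08]
-0.43 -4.34 1.87 -0.024 0.018 0.015; -0.86 -8.68 3.74 -0.048 0.036 0.031; -1.28 -13.02 5.61 -0.072 0.054 0.046; -1.71 -17.36 7.48 -0.096 0.071 0.061; -2.14 -21.70 9.35 -0.120 0.089 0.076; -2.57 -26.04 11.22 -0.144 0.107 0.092; -3.00 -30.38 13.09 -0.168 0.125 0.107; -3.43 -34.72 14.96 -0.192 0.143 0.122; -3.85 -39.06 16.83 -0.216 0.161 0.137; -4.28 -43.40 18.70 -0.240 0.179 0.153
n 7 ok True mx 0.80 end q [ 0.66  0.51  0.75  1.59 -0.56  1.64  2.44]
-3.61 0.72 -2.43 0.098 -0.056 0.110; -7.22 1.44 -4.86 0.195 -0.111 0.219; -10.83 2.15 -7.29 0.293 -0.167 0.329; -14.43 2.87 -9.71 0.391 -0.223 0.438; -18.04 3.59 -12.14 0.488 -0.278 0.548; -21.65 4.31 -14.57 0.586 -0.334 0.657; -25.26 5.03 -17.00 0.684 -0.390 0.767
n 16 ok True mx 2.08 end q [ 0.95  0.04 -1.01  2.08  0.87  0.73 -2.2 ]
1.84 1.42 0.25 0.024 -0.011 -0.149; 3.68 2.83 0.50 0.049 -0.023 -0.299; 5.52 4.25 0.75 0.073 -0.034 -0.448; 7.36 5.67 1.00 0.098 -0.045 -0.597; 
[... 199 characters left out ...]
.50 0.245 -0.113 -1.494; 20.25 15.58 2.75 0.269 -0.124 -1.643; 22.09 17.00 3.00 0.293 -0.136 -1.792; 23.93 18.42 3.25 0.318 -0.147 -1.942; 25.77 19.83 3.50 0.342 -0.158 -2.091; 27.61 21.25 3.75 0.367 -0.170 -2.241; 29.45 22.67 4.00 0.391 -0.181 -2.390
n 10 ok True mx 0.50 end q [ 0.99  0.32 -1.12  2.3   1.    0.34 -0.9 ]
-0.33 1.58 -1.82 -0.036 0.038 0.145; -0.67 3.16 -3.65 -0.072 0.076 0.290; -1.00 4.74 -5.47 -0.109 0.115 0.436; -1.33 6.31 -7.29 -0.145 0.153 0.581; -1.67 7.89 -9.12 -0.181 0.191 0.726; -2.00 9.47 -10.94 -0.217 0.229 0.871; -2.33 11.05 -12.76 -0.253 0.268 1.017; -2.66 12.63 -14.59 -0.289 0.306 1.162; -3.00 14.21 -16.41 -0.326 0.344 1.307; -3.33 15.79 -18.23 -0.362 0.382 1.452
```

>>> move_arm(series="-0.43 -4.34 1.87 -0.024 0.018 0.015; -0.86 -8.68 3.74 -0.048 0.036 0.031; -1.28 -13 5.6 -0.072 0.054 0.046; -1.7 -17.4 7.5 -0.096 0.071 0.061; -2.1 -21.7 9.4 -0.12 0.089 0.076; -2.6 -26 11.2 -0.144 0.107 0.092; -3 -30.4 13.1 -0.168 0.125 0.107; -3.4 -34.7 15 -0.192 0.143 0.122; -3.9 -39 16.8 -0.216 0.161 0.137; -4.3 -43.4 18.7 -0.24 0.179 0.153")

```text
clock: 14.55
position: [0.5076, -0.4706, 0.4777]
tool_rot: [0.021, 0.642, 0.753, -0.146]
force: [0.5, 0.1, 0.9]
gripper_width: 0.646
```

>>> move_arm(series="-3.6 0.7 -2.4 0.098 -0.056 0.11; -7.2 1.4 -4.9 0.195 -0.111 0.219; -10.8 2.2 -7.3 0.293 -0.167 0.329; -14.4 2.9 -9.7 0.391 -0.223 0.438; -18 3.6 -12.1 0.488 -0.278 0.548; -21.6 4.3 -14.6 0.586 -0.334 0.657; -25.3 5 -17 0.684 -0.39 0.767; -25.3 5 -17 0.684 -0.39 0.767")

```text
clock: 15.55
position: [0.2506, -0.42, 0.3052]
tool_rot: [0.001, 0.311, 0.918, 0.248]
force: [0.8, -0.0, 0.5]
gripper_width: 0.652
```

```bash
python3 st.py;NOROBOT=1 python3 seg.py 2
```

```text
15.55 [ 0.656  0.513  0.757  1.6   -0.565  1.644  2.443] [ 0.2506 -0.42    0.3052] [ 0.8 -0.   0.5]
n 16 ok True mx 2.07 end q [ 0.96  0.04 -1.02  2.08  0.87  0.73 -2.2 ]
1.85 1.40 0.26 0.024 -0.011 -0.149; 3.71 2.80 0.51 0.048 -0.022 -0.298; 5.56 4.20 0.77 0.072 -0.033 -0.447; 7.42 5.59 1.02 0.096 -0.044 -0.596; 9.27 6.99 1.28 0.120 -0.055 -0.745; 11.12 8.39 1.53 0.144 -0.066 -0.894; 12.98 9.79 1.79 0.169 -0.077 -1.043; 14.83 11.19 2.04 0.193 -0.088 -1.192; 16.68 12.59 2.30 0.217 -0.099 -1.341; 18.54 13.99 2.56 0.241 -0.110 -1.490; 20.39 15.38 2.81 0.265 -0.121 -1.639; 22.25 16.78 3.07 0.289 -0.132 -1.788; 24.10 18.18 3.32 0.313 -0.143 -1.937; 25.95 19.58 3.58 0.337 -0.154 -2.086; 27.81 20.98 3.83 0.361 -0.165 -2.235; 29.66 22.38 4.09 0.385 -0.176 -2.384
n 10 ok True mx 0.50 end q [ 1.    0.32 -1.13  2.3   1.01  0.34 -0.91]
-0.33 1.58 -1.82 -0.036 0.038 0.145; -0.67 3.16 -3.65 -0.072 0.076 0.290; -1.00 4.74 -5.47 -0.109 0.115 0.436; -1.33 6.31 -7.29 -0.145 0.153 0.581; -1.67 7.89 -9.12 -0.181 0.191 0.726; -2.00 9.47 -10.94 -0.217 0.229 0.871; -2.33 11.05 -12.76 -0.253 0.268 1.017; -2.66 12.63 -14.59 -0.289 0.306 1.162; -3.00 14.21 -16.41 -0.326 0.344 1.307; -3.33 15.79 -18.23 -0.362 0.382 1.452
```

>>> move_arm(series="1.85 1.4 0.26 0.024 -0.011 -0.149; 3.71 2.8 0.51 0.048 -0.022 -0.298; 5.56 4.2 0.77 0.072 -0.033 -0.447; 7.42 5.6 1.02 0.096 -0.044 -0.596; 9.27 7 1.28 0.12 -0.055 -0.745; 11.12 8.4 1.53 0.144 -0.066 -0.894; 12.98 9.8 1.79 0.169 -0.077 -1.043; 14.83 11.2 2.04 0.193 -0.088 -1.192; 15.76 11.9 2.17 0.205 -0.094 -1.267; 16.68 12.6 2.3 0.217 -0.099 -1.341")

```text
clock: 16.8
position: [0.4228, -0.2924, 0.3317]
tool_rot: [0.166, 0.797, 0.498, 0.298]
force: [-0.2, -0.2, -0.1]
gripper_width: 0.649
```

>>> move_arm(series="0.93 0.7 0.13 0.012 -0.005 -0.075; 1.85 1.4 0.26 0.024 -0.011 -0.149; 2.6 1.96 0.36 0.034 -0.016 -0.209; 3.34 2.52 0.46 0.043 -0.02 -0.268; 4.08 3.08 0.56 0.053 -0.024 -0.328; 4.82 3.64 0.66 0.062 -0.029 -0.387; 5.56 4.2 0.77 0.072 -0.033 -0.447; 6.3 4.76 0.87 0.082 -0.038 -0.507; 7.04 5.32 0.97 0.091 -0.042 -0.566; 7.8 5.88 1.07 0.1 -0.046 -0.626")

```text
clock: 18.05
position: [0.5005, -0.2335, 0.3423]
tool_rot: [0.221, 0.912, 0.209, 0.275]
force: [-0.2, 0.7, 0.1]
gripper_width: 0.65
```

```bash
python3 st.py;NOROBOT=1 python3 seg.py 2
```

```text
18.05 [ 0.628 -0.13  -0.312  2.246  0.191  0.31  -0.976] [ 0.5005 -0.2335  0.3423] [-0.2  0.7  0.1]
n 3 ok True mx 1.91 end q [ 0.82  0.02 -0.87  2.08  0.86  0.72 -2.19]
1.49 1.40 0.35 0.024 -0.011 -0.141; 2.97 2.80 0.71 0.047 -0.023 -0.281; 4.46 4.20 1.06 0.071 -0.034 -0.422
n 10 ok True mx 0.58 end q [ 0.89  0.27 -1.    2.31  0.89  0.29 -0.81]
-0.33 1.58 -1.82 -0.036 0.038 0.145; -0.67 3.16 -3.65 -0.072 0.076 0.290; -1.00 4.74 -5.47 -0.109 0.115 0.436; -1.33 6.31 -7.29 -0.145 0.153 0.581; -1.67 7.89 -9.12 -0.181 0.191 0.726; -2.00 9.47 -10.94 -0.217 0.229 0.871; -2.33 11.05 -12.76 -0.253 0.268 1.017; -2.66 12.63 -14.59 -0.289 0.306 1.162; -3.00 14.21 -16.41 -0.326 0.344 1.307; -3.33 15.79 -18.23 -0.362 0.382 1.452
```

>>> move_arm(series="0.7 0.7 0.2 0.012 -0.006 -0.07; 1.5 1.4 0.35 0.024 -0.011 -0.141; 2.2 2.1 0.5 0.035 -0.017 -0.21; 3 2.8 0.7 0.047 -0.023 -0.281; 3.7 3.5 0.9 0.06 -0.028 -0.35; 4.5 4.2 1.1 0.071 -0.034 -0.422; 4.5 4.2 1.1 0.071 -0.034 -0.422")

```text
clock: 18.92
position: [0.5463, -0.1903, 0.3529]
tool_rot: [0.243, 0.938, 0.003, 0.245]
force: [-0.3, -0.5, -0.6]
gripper_width: 0.648
```

```bash
python3 st.py
cat > seg2.py <<'E'
from plan import *
q=np.array(json.load(open("q.json")))
for p,phi in (([0,0,.095],0),([0,0,.032],0),([0,0,.032],-30),([0,0,.032],-62)):
    P,Rt=target(p,phi); q,L=rows(q,P,Rt)
E
NOROBOT=1 python3 seg2.py
```

```text
18.93 [ 0.743  0.02  -0.789  2.079  0.843  0.71  -2.172] [ 0.5463 -0.1903  0.3529] [-0.3 -0.5 -0.6]
n 10 ok True mx 0.61 end q [ 0.83  0.25 -0.92  2.31  0.83  0.26 -0.75]
-0.35 1.60 -1.83 -0.036 0.038 0.145; -0.70 3.19 -3.66 -0.073 0.076 0.289; -1.05 4.79 -5.49 -0.109 0.114 0.434; -1.40 6.38 -7.32 -0.146 0.152 0.579; -1.75 7.98 -9.15 -0.182 0.190 0.724; -2.10 9.58 -10.98 -0.218 0.228 0.868; -2.44 11.17 -12.81 -0.255 0.266 1.013; -2.79 12.77 -14.64 -0.291 0.304 1.158; -3.14 14.37 -16.47 -0.327 0.342 1.302; -3.49 15.96 -18.30 -0.364 0.380 1.447
n 2 ok False mx 1.17 end q [ 0.41  0.36 -0.49  2.3   1.38  0.19 -1.32]
1.48 0.05 -2.78 -0.000 0.000 -0.000; 2.96 0.10 -5.56 -0.000 0.000 -0.000
n 4 ok False mx 0.42 end q [ 0.41  0.36 -0.49  2.3   1.36  0.19 -1.43]
0.07 0.30 0.03 0.068 -0.002 -0.112; 0.13 0.59 0.05 0.136 -0.004 -0.224; 0.20 0.89 0.08 0.204 -0.006 -0.337; 0.26 1.18 0.10 0.272 -0.007 -0.449
n 7 ok False mx 0.43 end q [ 0.41  0.36 -0.49  2.3   1.34  0.19 -1.55]
0.04 0.17 0.02 0.067 -0.001 -0.118; 0.08 0.34 0.03 0.134 -0.002 -0.237; 0.11 0.51 0.05 0.201 -0.004 -0.355; 0.15 0.68 0.06 0.268 -0.005 -0.473; 0.19 0.85 0.08 0.335 -0.006 -0.592; 0.23 1.02 0.09 0.402 -0.007 -0.710; 0.26 1.19 0.11 0.469 -0.008 -0.828
```

```bash
cat > search4.py <<'E'
from plan import *
import sys,time
rng=np.random.default_rng(int(sys.argv[1])); q1=np.array(json.load(open("q.json")))
T=time.time(); res=[]
p0,M0,_=fkj(q1)
while time.time()-T<60:
    nw=rng.integers(1,3); q=q1.copy(); N=0; w=[]; good=True
    for i in range(nw):
        P=np.array([rng.uniform(.45,.65),rng.uniform(-.35,.05),rng.uniform(.3,.42)]); y,tx,ty=rng.uniform(-180,20),*rng.uniform(-.5,.5,2)
        q,ok,n,mx=goto(q,P,down(y,tx,ty)); N+=n; w.append([round(float(v),3) for v in (*P,y,tx,ty)])
        if not ok: good=False;break
    if not good: continue
    for p,phi in (([0,0,.095],0),([0,0,.032],0),([0,0,.032],-31),([0,0,.032],-62)):
        P,Rt=target(p,phi); q,ok,n,mx=goto(q,P,Rt,dp=.03); N+=n
        if not ok: good=False;break
        if phi==0 and p[2]>.05: qh=q
    if good: 
        m=min(np.min(np.minimum(q-LO,HI-q)),np.min(np.minimum(qh-LO,HI-qh)))
        res.append((N-300*min(m,.08),N,m,w,np.round(qh,2),np.round(q,2)))
res.sort(key=lambda r:r[0])
for r in res[:3]: print(r)
E
export NOROBOT=1; for i in 1 2 3 4; do python3 search4.py $i & done; wait
```

```text
(np.float64(2.5121428859167665), 26, np.float64(0.07829285704694411), [[0.633, 0.013, 0.342, -64.701, -0.374, 0.03]], array([ 1.05,  0.35, -1.19,  2.3 ,  1.07,  0.38, -0.95]), array([ 0.78,  0.48, -0.93,  2.28,  1.48,  0.36, -2.42]))
(3.0, 27, np.float64(0.0970709093720643), [[0.617, 0.046, 0.413, -76.248, -0.311, -0.044]], array([ 1.01,  0.33, -1.15,  2.3 ,  1.03,  0.35, -0.92]), array([ 0.72,  0.45, -0.86,  2.29,  1.46,  0.32, -2.42]))
(5.0, 29, np.float64(0.09633022536127722), [[0.611, -0.216, 0.306, -110.3, -0.334, -0.287]], array([ 0.99,  0.31, -1.11,  2.3 ,  1.  ,  0.33, -0.9 ]), array([ 0.67,  0.43, -0.8 ,  2.29,  1.45,  0.29, -2.42]))
(4.0, 28, np.float64(0.08030522457267952), [[0.611, -0.108, 0.326, -40.792, -0.37, 0.173]], array([ 0.97,  0.3 , -1.09,  2.3 ,  0.98,  0.32, -0.88]), array([ 0.64,  0.42, -0.76,  2.29,  1.44,  0.27, -2.42]))
(5.0, 29, np.float64(0.09094086606491025), [[0.612, 0.042, 0.324, -84.566, -0.114, 0.114]], array([ 1.04,  0.34, -1.18,  2.3 ,  1.05,  0.37, -0.94]), array([ 0.76,  0.47, -0.91,  2.28,  1.47,  0.35, -2.42]))
(6.0, 30, np.float64(0.0967788213
[... 749 characters left out ...]
 0.32, -0.87]), array([ 0.62,  0.41, -0.74,  2.29,  1.44,  0.26, -2.42]))
(5.0, 29, np.float64(0.09652089431144217), [[0.605, -0.193, 0.302, -74.45, -0.295, 0.241]], array([ 0.99,  0.32, -1.12,  2.3 ,  1.  ,  0.34, -0.9 ]), array([ 0.69,  0.43, -0.82,  2.29,  1.46,  0.3 , -2.42]))
(5.0, 29, np.float64(0.08194476941522533), [[0.634, 0.043, 0.37, -90.867, -0.224, -0.029]], array([ 1.05,  0.35, -1.19,  2.3 ,  1.06,  0.37, -0.95]), array([ 0.77,  0.47, -0.93,  2.28,  1.48,  0.36, -2.42]))
(6.0, 30, np.float64(0.09212961992445734), [[0.613, -0.147, 0.362, -117.615, -0.443, -0.295]], array([ 0.98,  0.31, -1.1 ,  2.3 ,  0.99,  0.33, -0.89]), array([ 0.66,  0.42, -0.79,  2.29,  1.45,  0.28, -2.42]))
```

```bash
cat > seg3.py <<'E'
from plan import *
q=np.array(json.load(open("q.json")))
q,L=rows(q,np.array([.633,.013,.342]),down(-64.7,-.374,.03)); print(np.round(L,2).tolist())
for p,phi in (([0,0,.095],0),([0,0,.032],0),([0,0,.032],-30),([0,0,.032],-62)):
    P,Rt=target(p,phi); q,L=rows(q,P,Rt)
E
NOROBOT=1 python3 seg3.py
```

```text
n 5 ok True mx 0.73 end q [ 0.25  0.61 -0.89  1.34  0.75  1.66 -1.76]
1.69 4.16 -0.17 0.005 0.139 0.058; 3.38 8.33 -0.35 0.011 0.278 0.117; 5.08 12.49 -0.52 0.016 0.417 0.175; 6.77 16.65 -0.69 0.022 0.555 0.233; 8.46 20.82 -0.86 0.027 0.694 0.292
[[0.67, 0.12, -0.84, 1.95, 0.78, 0.91, -2.05], [0.59, 0.23, -0.88, 1.82, 0.76, 1.1, -1.98], [0.49, 0.36, -0.9, 1.67, 0.75, 1.3, -1.91], [0.37, 0.49, -0.9, 1.51, 0.75, 1.48, -1.84], [0.25, 0.61, -0.89, 1.34, 0.75, 1.66, -1.76]]
n 8 ok True mx 0.63 end q [ 1.05  0.35 -1.19  2.3   1.07  0.38 -0.95]
-1.49 -0.61 -2.18 0.009 -0.031 0.150; -2.99 -1.21 -4.36 0.019 -0.062 0.301; -4.48 -1.82 -6.54 0.028 -0.093 0.451; -5.98 -2.43 -8.72 0.037 -0.124 0.601; -7.47 -3.03 -10.89 0.047 -0.154 0.752; -8.96 -3.64 -13.07 0.056 -0.185 0.902; -10.46 -4.25 -15.25 0.065 -0.216 1.052; -11.95 -4.85 -17.43 0.074 -0.247 1.203
n 2 ok True mx 0.85 end q [ 0.75  0.46 -0.9   2.28  1.47  0.34 -1.34]
1.48 0.05 -2.78 0.000 0.000 -0.000; 2.96 0.10 -5.56 0.000 0.000 -0.000
n 4 ok True mx 0.48 end q [ 0.76  0.47 -0.9   2.28  1.47  0.35 -1.86]
0.00 -0.00 0.00 0.061 0.002 -0.116; 0.00 -0.00 0.00 0.123 0.004 -0.231; 0.00 -0.00 0.00 0.184 0.006 -0.347; 0.00 -0.00 0.00 0.246 0.008 -0.462
n 4 ok True mx 0.51 end q [ 0.76  0.47 -0.91  2.28  1.47  0.35 -2.42]
0.00 0.00 -0.00 0.066 0.002 -0.123; 0.00 0.00 -0.00 0.131 0.004 -0.247; 0.00 0.00 -0.00 0.197 0.007 -0.370; 0.00 0.00 -0.00 0.262 0.009 -0.493
```

>>> move_arm(series="1.7 4.2 -0.2 0.005 0.139 0.058; 3.4 8.3 -0.35 0.011 0.278 0.117; 5.1 12.5 -0.5 0.016 0.417 0.175; 6.8 16.7 -0.7 0.022 0.555 0.233; 8.5 20.8 -0.9 0.027 0.694 0.292; 8.5 20.8 -0.9 0.027 0.694 0.292")

```text
clock: 19.68
position: [0.6306, 0.0192, 0.3393]
tool_rot: [0.177, 0.958, 0.218, -0.058]
force: [-0.5, -1.1, -0.1]
gripper_width: 0.65
```

>>> move_arm(series="-1.5 -0.6 -2.2 0.009 -0.031 0.15; -3 -1.2 -4.4 0.019 -0.062 0.301; -4.5 -1.8 -6.5 0.028 -0.093 0.451; -6 -2.4 -8.7 0.037 -0.124 0.601; -7.5 -3 -10.9 0.047 -0.154 0.752; -9 -3.6 -13.1 0.056 -0.185 0.902; -10.5 -4.25 -15.2 0.065 -0.216 1.052; -11.95 -4.85 -17.4 0.074 -0.247 1.203; -11.95 -4.85 -17.4 0.074 -0.247 1.203")

```text
clock: 20.8
position: [0.5057, -0.0371, 0.1668]
tool_rot: [0.17, 0.676, 0.696, 0.171]
force: [0.1, 0.0, 0.4]
gripper_width: 0.649
```

```bash
unset NOROBOT; python3 st.py
python3 - <<'E'
from h import *
shot("wrist","w10"); fc(); delta(*target([0,0,.032],0))
print(np.round(wproj([(.058,0,.006),(-.058,0,.006),(.0,.022,.04),(0,-.022,.04),(0,0,.04),(-.029,.0502,.036)])))
E
NOROBOT=1 python3 seg2.py
```

```text
20.8 [ 1.032  0.338 -1.163  2.32   1.091  0.358 -0.984] [ 0.5057 -0.0371  0.1668] [0.1 0.  0.4]
face coords mm [-4.2  0.6 98.2] tool y [ 1.    -0.004  0.001] tool z [ 0.001 -0.008 -1.   ] F [ 0.5 -0.5 -0.1] w 0.649 q [ 1.03  0.34 -1.16  2.32  1.09  0.36 -0.99] t 20.85
target [ 0.5431 -0.0345  0.1121] delta cm [ 3.47  0.1  -5.65] rotvec [0.005 0.001 0.007] deg 0.5 clock 20.85
[[401. 212.]
 [244. 212.]
 [324. 197.]
 [324. 261.]
 [324. 230.]
 [275. 150.]]
n 1 ok True mx 0.13 end q [ 1.04  0.35 -1.19  2.3   1.06  0.37 -0.95]
0.71 0.44 0.55 0.005 -0.002 0.008
n 2 ok True mx 0.86 end q [ 0.74  0.46 -0.89  2.28  1.47  0.34 -1.34]
1.48 0.05 -2.78 0.000 -0.000 -0.000; 2.96 0.10 -5.56 0.000 -0.000 -0.000
n 4 ok True mx 0.48 end q [ 0.75  0.46 -0.89  2.28  1.47  0.34 -1.86]
0.00 -0.00 0.00 0.061 0.002 -0.116; 0.00 -0.00 0.00 0.123 0.004 -0.231; 0.00 -0.00 0.00 0.184 0.006 -0.347; 0.00 -0.00 0.00 0.246 0.008 -0.462
n 4 ok True mx 0.51 end q [ 0.75  0.46 -0.9   2.28  1.47  0.34 -2.42]
-0.00 0.00 -0.00 0.066 0.002 -0.123; -0.00 0.00 -0.00 0.131 0.004 -0.247; -0.00 0.00 -0.00 0.197 0.007 -0.370; -0.00 0.00 -0.00 0.262 0.009 -0.493
```

View pics/w10.png

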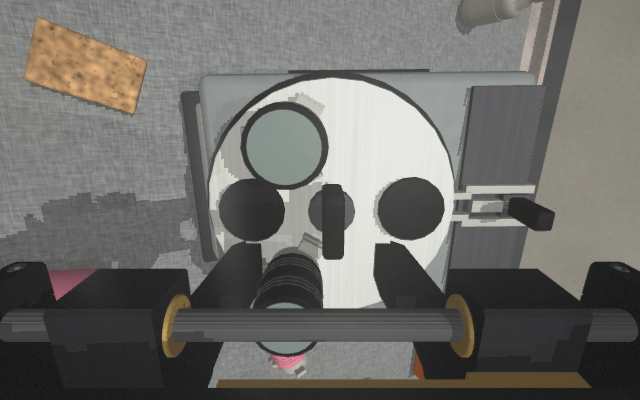

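>>> move_arm(series="0.3 0 0.2 0 0 0; 0.3 0 0.2 0 0 0; 0.3 0 0.2 0 0 0")

```text
clock: 21.22
position: [0.5137, -0.0326, 0.1716]
tool_rot: [0.171, 0.674, 0.697, 0.174]
force: [-0.5, 0.5, 0.3]
gripper_width: 0.652
```

```bash
python3 st.py
python3 - <<'E'
from h import *
fc(); shot("wrist","w11"); fc(); 
print(np.round(wproj([(.058,0,.006),(-.058,0,.006),(.0,.022,.04),(0,-.022,.04),(0,0,.04),(-.029,.0502,.036)])))
E
```

```text
21.23 [ 1.028  0.344 -1.172  2.304  1.079  0.367 -0.972] [ 0.5137 -0.0326  0.1716] [-0.5  0.5  0.3]
face coords mm [ 1.9  3.1 98.3] tool y [1.    0.    0.004] tool z [ 0.004 -0.003 -1.   ] F [-0.5  0.5  0.3] w 0.652 q [ 1.03  0.34 -1.17  2.3   1.08  0.37 -0.97] t 21.23
face coords mm [ 1.7  3.  98.3] tool y [1.    0.    0.003] tool z [ 0.003 -0.003 -1.   ] F [-0.4  0.2  0.5] w 0.65 q [ 1.03  0.34 -1.17  2.3   1.08  0.37 -0.97] t 21.27
[[393. 215.]
 [236. 215.]
 [314. 201.]
 [314. 265.]
 [314. 234.]
 [266. 155.]]
```

View pics/w11.png

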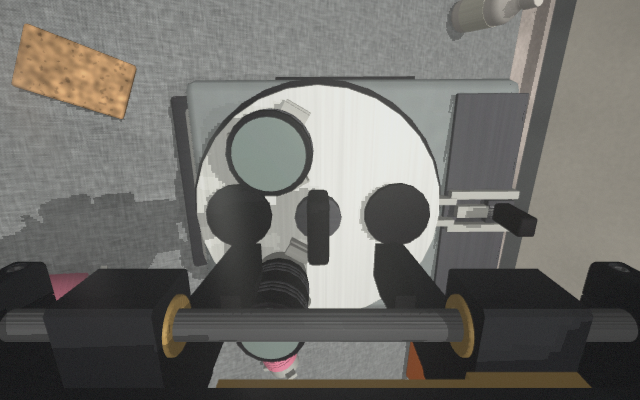

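```bash
sed -i 's/^V=.*/V=[0.5342,-0.0349,0.1330,0.0343]/' h.py
python3 - <<'E'
from h import *
fc(); delta(*target([0,0,.032],0))
E
NOROBOT=1 python3 seg2.py
```

```text
face coords mm [-0.3  3.  98.3] tool y [1.    0.    0.003] tool z [ 0.003 -0.003 -1.   ] F [-0.4  0.2  0.5] w 0.65 q [ 1.03  0.34 -1.17  2.3   1.08  0.37 -0.97] t 21.27
target [ 0.5449 -0.0345  0.113 ] delta cm [ 3.13 -0.18 -5.85] rotvec [0.003 0.003 0.002] deg 0.3 clock 21.27
n 1 ok True mx 0.10 end q [ 1.04  0.35 -1.19  2.3   1.06  0.38 -0.94]
0.07 -0.02 0.16 0.003 0.004 0.002
n 2 ok True mx 0.85 end q [ 0.75  0.46 -0.89  2.28  1.46  0.34 -1.33]
1.48 0.05 -2.78 0.000 -0.000 -0.000; 2.96 0.10 -5.56 0.000 -0.000 -0.000
n 4 ok True mx 0.48 end q [ 0.74  0.46 -0.89  2.28  1.46  0.34 -1.85]
0.00 -0.00 0.00 0.061 0.002 -0.116; 0.00 -0.00 0.00 0.123 0.004 -0.231; 0.00 -0.00 0.00 0.184 0.006 -0.347; 0.00 -0.00 0.00 0.246 0.008 -0.462
n 4 ok True mx 0.51 end q [ 0.74  0.46 -0.89  2.28  1.46  0.34 -2.41]
0.00 -0.00 0.00 0.066 0.002 -0.123; 0.00 -0.00 0.00 0.131 0.004 -0.247; 0.00 -0.00 0.00 0.197 0.007 -0.370; 0.00 -0.00 0.00 0.262 0.009 -0.493
```

>>> move_arm(series="0.5 -0.1 -0.9 0 0 0; 1 -0.15 -1.9 0 0 0; 1.6 -0.2 -2.9 0.003 0.003 0.002; 2.1 -0.2 -3.9 0.003 0.003 0.002; 2.6 -0.2 -4.9 0.003 0.003 0.002; 3.1 -0.2 -5.8 0.003 0.003 0.002; 3.1 -0.2 -5.8 0.003 0.003 0.002; 3.1 -0.2 -5.8 0.003 0.003 0.002")

```text
clock: 22.28
position: [0.544, -0.0351, 0.1132]
tool_rot: [0.168, 0.674, 0.698, 0.174]
force: [0.4, -0.5, 0.2]
gripper_width: 0.653
```

Run:
```python
from h import *
fc(); shot("wrist","w12"); delta(*target([0,0,.032],0))
```

```text
face coords mm [-0.6 -0.6 32.7] tool y [ 1. -0. -0.] tool z [-0.  0. -1.] F [ 0.4 -0.5  0.2] w 0.653 q [ 0.78  0.48 -0.92  2.28  1.5   0.36 -1.35] t 22.27
target [ 0.5449 -0.0345  0.113 ] delta cm [ 0.08  0.07 -0.04] rotvec [-0.  0.  0.] deg 0.0 clock 22.32
```

View pics/w12.png

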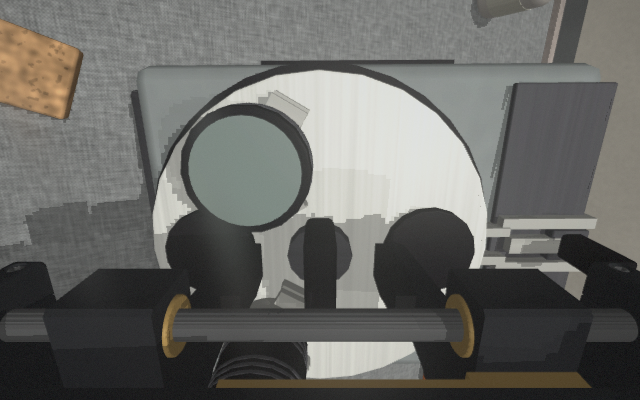

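>>> move_arm(series="0 0 0 0 0 0; 0 0 0 0 0 0; 0 0 0 0 0 0; 0 0 0 0 0 0; 0 0 0 0 0 0", fingers=1, grip_force=45)

```text
clock: 22.95
position: [0.5451, -0.0353, 0.1137]
tool_rot: [0.169, 0.674, 0.698, 0.174]
force: [2.4, 0.1, -0.3]
gripper_width: 0.155
```

Run:
```python
from h import *
fc(); print(get_obs()["ft_torque"])
```

```text
face coords mm [ 0.4 -0.8 32.5] tool y [ 1.    -0.     0.001] tool z [ 0.001  0.    -1.   ] F [ 2.4  0.1 -0.3] w 0.155 q [ 0.78  0.49 -0.92  2.28  1.5   0.36 -1.35] t 22.95
[-0.11145336  0.0136808   0.00912632]
```

>>> move_arm(series="0 0 0 0.063 0.002 -0.119; 0 0 0 0.127 0.004 -0.238; 0 0 0 0.19 0.006 -0.357; 0 0 0 0.254 0.009 -0.476; 0 0 0 0.317 0.011 -0.596; 0 0 0 0.38 0.013 -0.715; 0 0 0 0.44 0.015 -0.83; 0 0 0 0.49 0.017 -0.92; 0 0 0 0.502 0.017 -0.944; 0 0 0 0.502 0.017 -0.944")

```text
clock: 24.2
position: [0.5446, -0.035, 0.1135]
tool_rot: [0.056, 0.935, 0.258, 0.236]
force: [4.2, -0.2, -0.5]
gripper_width: 0.157
```

Run:
```python
from h import *
fc(); o=get_obs(); print(o["ft_torque"])
r=(face(V)[0].inv()*q(o["tool_rot"])).as_matrix(); print("phi",np.degrees(np.arctan2(r[1,1],r[0,1])))
im=shot("top","t3"); import cv2
a=im[135:255,265:370,::-1]; cv2.imwrite("pics/t3c.png",cv2.resize(a,None,fx=5,fy=5,interpolation=cv2.INTER_CUBIC)[:600])
im=shot("side","s3"); a=im[150:270,270:400,::-1]; cv2.imwrite("pics/s3c.png",cv2.resize(a,None,fx=5,fy=5,interpolation=cv2.INTER_CUBIC)[:600])
```

```text
face coords mm [-0.  -0.5 32.6] tool y [ 0.482 -0.876 -0.   ] tool z [ 0.001  0.001 -1.   ] F [ 4.2 -0.2 -0.5] w 0.157 q [ 0.8   0.49 -0.95  2.28  1.5   0.37 -2.42] t 24.2
[ 0.04480729 -0.09126058  0.45104469]
phi -61.172421454559476
```

View pics/s3c.png

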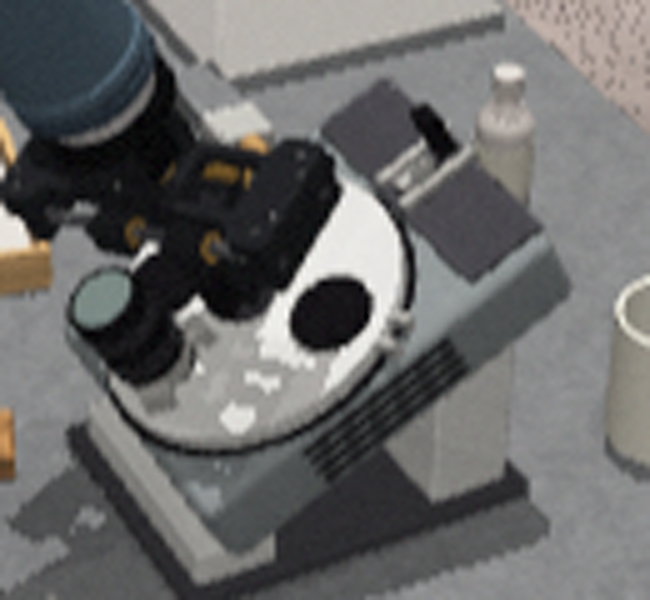

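```bash
python3 st.py
cat >> plan.py <<'E'
def ltarget(z,phi,tau,c=(-.058,0)):
    """grasp lens at height z, jaw dir phi (deg, face), tilt tau (deg) of tool about jaw axis. pose before unscrewing"""
    rot,t=face(V); P,Rt=target([c[0],c[1],z],phi); g=P-Rt.apply([0,0,hold_point_z])
    j=Rt.apply([0,1,0]); R2=R.from_rotvec(j*np.radians(tau))*Rt
    return g+R2.apply([0,0,hold_point_z]),R2
def about(P,M,a,c=(-.058,0)):
    """rotate pose about lens axis by a rad"""
    rot,t=face(V); o=rot.apply([c[0],c[1],0])+t; W=R.from_rotvec(rot.apply([0,0,a])); return o+W.apply(P-o),W*M
E
cat > lplan.py <<'E'
from plan import *
rot,t=face(V); q0=np.array(json.load(open("q.json"))); zf=rot.apply([0,0,1])
p,M,_=fkj(q0); q1,ok,n,mx=goto(q0,p+.05*zf,M,dp=.01); print("lift5",ok,np.round(q1,2))
q1,ok,n,mx=goto(q0,p+.035*zf,M,dp=.01); print("lift3.5",ok,np.round(q1,2))
res=[]
for z in (.034,.04,.046):
 for phi in range(40,100,10):
  for tau in (-16,-12,-9,-6,6,9,12,16):
   for zh in (.075,.09):
    P,M2=ltarget(z,phi,tau); Ph=P+(zh+.0-z)*zf+0*zf
    up,okk,_,_=goto(q1,fkj(q1)[0]+np.array([-0.0,0,.05]),ltarget(z,0,0)[1] if 0 else R.from_matrix(fkj(q1)[1]),dp=.01)
    qa,ok,n,mx=goto(q1,Ph+.02*zf,M2)
    if not ok: continue
    qb,ok,n2,_=goto(qa,P,M2,dp=.02)
    if not ok: continue
    q=qb; good=True
    for a in (.25,.5,.75,1.0):
        Pa,Ma=about(P,M2,a); q,ok,_,_=goto(q,Pa,Ma)
        if not ok: good=False;break
    if not good: continue
    qc=q
    qd,ok,_,_=goto(q,Pa+.05*zf,Ma,dp=.02)
    if not ok: continue
    m=min(np.min(np.minimum(x-LO,HI-x)) for x in (qa,qb,qc,qd))
    res.append((m,z,phi,tau,zh,n,np.round(qa,2),np.round(qb,2),np.round(qc,2),np.round(qd,2)))
res.sort(key=lambda r:-r[0])
print(len(res))
for r in res[:12]: print(r)
E
NOROBOT=1 python3 lplan.py
```

```text
24.3 [ 0.797  0.495 -0.945  2.281  1.503  0.371 -2.417] [ 0.5446 -0.035   0.1135] [4.6 2.4 0.4]
lift5 True [ 0.95  0.37 -1.08  2.3   1.15  0.35 -2.1 ]
lift3.5 True [ 0.89  0.4  -1.02  2.3   1.26  0.35 -2.2 ]
0
```

```bash
cat > lp2.py <<'E'
from plan import *
from kin import ik
rng=np.random.default_rng(0)
for z in (.036,.045):
 for phi in (60,70):
  for tau in (6,10,14):
    P,M=ltarget(z,phi,tau)
    for nm,(Pp,Mm) in (("pre",(P+face(V)[0].apply([0,0,.06]),M)),("grasp",(P,M)),("turned",about(P,M,1.)),("drawn",(about(P,M,1.)[0]+face(V)[0].apply([0,0,.05]),about(P,M,1.)[1]))):
        S=[]
        for i in range(25):
            x,e,a=ik(Pp,Mm,LO+(HI-LO)*rng.random(7))
            if e<.5 and a<.3: S.append(x)
        if S:
            S=np.array(S); m=np.min(np.minimum(S-LO,HI-S),axis=1); i=np.argmax(m); print(z,phi,tau,nm,len(S),"best",np.round(S[i],2),round(m[i],2),"j3",round(S[:,2].min(),2),round(S[:,2].max(),2))
        else: print(z,phi,tau,nm,"none")
E
NOROBOT=1 python3 lp2.py
```

```text
Still running in the background as job /tmp/bash_jobs.1000/f38c6e6b5d1d (pid 2057). You'll get a notice when it ends.
```

```bash
cat /tmp/bash_jobs.1000/f38c6e6b5d1d/stdout
kill -- -$(cat /tmp/bash_jobs.1000/f38c6e6b5d1d/pid)
cat >> plan.py <<'E'
def ikf(P,M,rng,tries=150,q3=None):
    if isinstance(M,R): M=M.as_matrix()
    S=[]
    for i in range(tries):
        q=LO+(HI-LO)*rng.random(7)
        for it in range(40):
            p,Mq,J=fkj(q); e=np.r_[P-p,rv(M@Mq.T)]
            if np.abs(e).max()<1e-4: S.append(q); break
            dq=np.linalg.lstsq(J,e,rcond=1e-3)[0]; n=np.abs(dq).max(); q=np.clip(q+dq*min(1,.4/n),LO+.005,HI-.005)
    return np.array(S)
E
cat > lp2.py <<'E'
from plan import *
rng=np.random.default_rng(0)
for z in (.036,.045):
 for phi in (60,):
  for tau in (6,10,14):
    P,M=ltarget(z,phi,tau); zf=face(V)[0].apply([0,0,1])
    for nm,(Pp,Mm) in (("pre",(P+.06*zf,M)),("grasp",(P,M)),("turned",about(P,M,1.)),("drawn",(about(P,M,1.)[0]+.05*zf,about(P,M,1.)[1]))):
        S=ikf(Pp,Mm,rng,60)
        if len(S):
            m=np.min(np.minimum(S-LO,HI-S),axis=1); i=np.argmax(m); print(z,phi,tau,nm,len(S),"best",np.round(S[i],2),round(m[i],2),"j3",round(S[:,2].min(),2),round(S[:,2].max(),2),flush=True)
        else: print(z,phi,tau,nm,"none",flush=True)
E
NOROBOT=1 timeout 500 python3 lp2.py
```

```text
0.036 60 6 pre 21 best [ 1.13  0.36 -1.22  2.36  0.86  0.36  0.33] 0.04 j3 -1.27 -0.16
0.036 60 6 grasp 7 best [ 0.79  0.45 -0.87  2.34  1.25  0.27 -0.05] 0.06 j3 -1.27 -0.74
0.036 60 6 turned 13 best [ 0.95  0.63 -1.2   2.34  1.48  0.63  0.71] 0.06 j3 -1.27 -0.4
0.036 60 6 drawn 14 best [ 0.96  0.35 -1.13  2.37  1.11  0.43  1.  ] 0.03 j3 -1.27 -0.28
0.036 60 10 pre 35 best [ 1.06  0.34 -1.11  2.31  0.54  0.38  0.66] 0.09 j3 -1.24 1.13
0.036 60 10 grasp 14 best [ 0.82  0.47 -0.89  2.29  0.91  0.31  0.32] 0.11 j3 -1.27 0.38
0.036 60 10 turned 18 best [ 0.76  0.5  -0.99  2.3   1.27  0.54  0.84] 0.1 j3 -1.27 -0.12
0.036 60 10 drawn 30 best [ 0.75  0.29 -0.93  2.33  0.88  0.45  1.17] 0.07 j3 -1.27 0.74
0.036 60 14 pre 24 best [ 1.03  0.35 -1.06  2.26  0.38  0.45  0.83] 0.14 j3 -1.27 1.18
0.036 60 14 grasp 31 best [ 0.97  0.58 -1.07  2.24  0.89  0.47  0.38] 0.16 j3 -1.27 0.64
0.036 60 14 turned 37 best [ 0.76  0.55 -1.04  2.26  1.18  0.66  0.91] 0.14 j3 -1.27 0.72
0.036 60 14 drawn 34 best [ 0.87  0.39 -1.12  2.28  0.95  0.63  1.11] 0.12 j3 -1.27 0.93
0.045 60 6 pre 14 best [ 0.97  0.23 -
[... 325 characters left out ...]
10 pre 29 best [ 1.13  0.33 -1.18  2.31  0.52  0.41  0.67] 0.09 j3 -1.27 0.84
0.045 60 10 grasp 23 best [ 0.85  0.45 -0.92  2.29  0.85  0.32  0.36] 0.11 j3 -1.27 0.28
0.045 60 10 turned 18 best [ 0.89  0.57 -1.16  2.3   1.3   0.65  0.83] 0.1 j3 -1.27 -0.03
0.045 60 10 drawn 28 best [ 0.89  0.31 -1.08  2.33  0.9   0.49  1.16] 0.07 j3 -1.27 0.72
0.045 60 14 pre 26 best [ 1.09  0.35 -1.13  2.26  0.38  0.48  0.83] 0.14 j3 -1.27 1.14
0.045 60 14 grasp 26 best [ 0.88  0.48 -0.94  2.25  0.66  0.4   0.57] 0.15 j3 -1.27 0.64
0.045 60 14 turned 30 best [ 0.8   0.54 -1.09  2.26  1.16  0.68  0.93] 0.14 j3 -1.27 0.75
0.045 60 14 drawn 36 best [ 0.86  0.35 -1.09  2.28  0.87  0.61  1.17] 0.12 j3 -1.27 0.99
```

```bash
cat > search5.py <<'E'
from plan import *
import sys,time
rng=np.random.default_rng(int(sys.argv[1])); q0=np.array(json.load(open("q.json"))); rot,t=face(V); zf=rot.apply([0,0,1])
p,M,_=fkj(q0); q1,ok,n,mx=goto(q0,p+.035*zf,M,dp=.01)
p1,M1,_=fkj(q1); T=time.time(); res=[]; cnt=[0]*7
while time.time()-T<100:
    q=q1.copy(); N=0; w=[]; good=True; cnt[0]+=1
    nw=rng.integers(1,3)
    for i in range(nw):
        P=np.array([rng.uniform(.45,.62),rng.uniform(-.12,.1),rng.uniform(.27,.36)]) ; y,tx,ty=rng.uniform(-90,90),rng.uniform(-.25,.25),rng.uniform(-.45,.2)
        if i==0: P=np.array([rng.uniform(.52,.6),-.036+rng.uniform(-.02,.02),.29]); y=rng.uniform(-70,20)
        q,ok,n,mx=goto(q,P,down(y,tx,ty),dp=.04); N+=n; w.append([round(float(v),3) for v in (*P,y,tx,ty)])
        if not ok: good=False;break
    if not good: continue
    cnt[1]+=1
    phi=rng.uniform(50,75); tau=12; z=.042
    P,M=ltarget(z,phi,tau)
    seq=[(P+.062*zf,M),(P,M)]+[about(P,M,a) for a in (.25,.5,.75,1.,1.1)]; e=about(P,M,1.0); seq+=[e,(e[0]+.06*zf,e[1])]
    qs=[]
    for k,(a,b) in enumerate(seq):
        q,ok,n,mx=goto(q,a,b,dp=.03); N+=n
        if not ok: good=False;break
        qs.append(q)
    cnt[2+(k>0)+(k>1)+(k>6)]+=1
    if good:
        m=min(np.min(np.minimum(x-LO,HI-x)) for x in qs); res.append((N-300*min(m,.08),N,round(m,3),round(phi),w,[np.round(qs[i],2).tolist() for i in (0,1,5,8)]))
res.sort(key=lambda r:r[0]); print(cnt)
for r in res[:2]: print(r)
E
export NOROBOT=1; for i in 1 2 3 4; do python3 search5.py $i > s$i.txt& done; wait; cat s[1-4].txt
```

```text
[3488, 674, 672, 0, 0, 2, 0]
(15.0, 39, np.float64(0.095), 58, [[0.556, -0.018, 0.29, -42.807, -0.188, -0.097], [0.505, -0.081, 0.323, -67.155, -0.179, -0.353]], [[1.12, 0.34, -1.15, 2.29, 0.44, 0.43, 0.74], [0.81, 0.45, -0.85, 2.27, 0.66, 0.32, 0.53], [0.65, 0.43, -0.86, 2.29, 1.09, 0.5, 0.95], [0.85, 0.28, -1.04, 2.31, 0.79, 0.52, 1.24]])
(np.float64(35.73174478107322), 46, np.float64(0.034), 59, [[0.571, -0.02, 0.29, -50.414, 0.146, 0.197], [0.529, 0.014, 0.316, -80.495, -0.196, -0.401]], [[1.18, 0.39, -1.24, 2.29, 0.56, 0.47, 0.63], [0.87, 0.48, -0.93, 2.27, 0.77, 0.35, 0.44], [0.73, 0.48, -0.96, 2.28, 1.15, 0.56, 0.91], [0.94, 0.33, -1.15, 2.3, 0.86, 0.57, 1.17]])
[3373, 711, 710, 0, 0, 1, 0]
(14.0, 38, np.float64(0.1), 53, [[0.599, -0.021, 0.29, -69.7, -0.051, 0.126], [0.478, 0.001, 0.349, -54.365, -0.246, -0.202]], [[1.12, 0.34, -1.13, 2.29, 0.39, 0.41, 0.72], [0.81, 0.44, -0.83, 2.28, 0.6, 0.29, 0.52], [0.64, 0.43, -0.83, 2.28, 1.03, 0.47, 0.93], [0.85, 0.28, -1.02, 2.3, 0.73, 0.51, 1.21]])
[3413, 703, 701, 0, 0, 2, 0]
(21.0, 45, np.float64(0.081), 66, [[0.544, -0.033, 0.29, 
[... 535 characters left out ...]
0.98], [0.9, 0.31, -1.13, 2.32, 0.91, 0.57, 1.25]])
[3414, 688, 683, 0, 0, 5, 0]
(16.0, 40, np.float64(0.094), 58, [[0.582, -0.042, 0.29, -62.944, -0.237, -0.125], [0.484, 0.008, 0.316, -78.532, -0.223, -0.261]], [[1.14, 0.36, -1.18, 2.29, 0.48, 0.44, 0.7], [0.83, 0.46, -0.88, 2.27, 0.69, 0.33, 0.5], [0.67, 0.45, -0.89, 2.29, 1.1, 0.51, 0.94], [0.88, 0.29, -1.07, 2.3, 0.81, 0.54, 1.21]])
(21.0, 45, np.float64(0.085), 56, [[0.576, -0.044, 0.29, -47.627, -0.084, 0.113], [0.462, -0.084, 0.336, -86.901, -0.224, -0.168]], [[1.03, 0.29, -1.03, 2.29, 0.27, 0.4, 0.86], [0.73, 0.42, -0.75, 2.28, 0.49, 0.28, 0.65], [0.53, 0.39, -0.7, 2.29, 0.98, 0.42, 1.0], [0.73, 0.24, -0.89, 2.31, 0.67, 0.48, 1.3]])
```

>>> move_arm(series="0 0 0 0 0 0; 0 0 0 0 0 0; 0 0 0 0 0 0; -0.5 0 0.9 0 0 0; -1.1 0 2.1 0 0 0; -1.65 -0.05 3.1 0 0 0; -1.65 -0.05 3.1 0 0 0", fingers=-0.3, grip_force=20)

```text
clock: 25.18
position: [0.5274, -0.0363, 0.1443]
tool_rot: [0.056, 0.936, 0.256, 0.236]
force: [0.5, 0.5, 0.2]
gripper_width: 0.653
```

```bash
unset NOROBOT; python3 st.py
cat > seg5.py <<'E'
from plan import *
import sys
q=np.array(json.load(open("q.json"))); zf=face(V)[0].apply([0,0,1])
X=[[0.599, -0.021, 0.29, -69.7, -0.051, 0.126], [0.478, 0.001, 0.349, -54.365, -0.246, -0.202]]
for x in X[int(sys.argv[1]):]: q,L=rows(q,np.array(x[:3]),down(*x[3:])); print("   ",np.round(L[len(L)//2],2))
P,M=ltarget(.042,float(sys.argv[2]),12); q,L=rows(q,P+.062*zf,M); print(np.round(L,2).tolist())
q,L=rows(q,P,M,dp=.02)
for a in (.33,.66,1.,): Pa,Ma=about(P,M,a); q,L=rows(q,Pa,Ma)
q,L=rows(q,Pa+.06*zf,Ma,dp=.03)
E
NOROBOT=1 python3 seg5.py 0 53
```

```text
25.18 [ 0.89   0.402 -1.025  2.297  1.264  0.347 -2.205] [ 0.5274 -0.0363  0.1443] [0.5 0.5 0.2]
n 5 ok True mx 1.77 end q [ 0.55  0.64 -0.99  1.42  0.53  1.5  -1.67]
1.42 0.36 3.00 -0.007 0.122 -0.038; 2.85 0.73 6.01 -0.013 0.244 -0.077; 4.27 1.09 9.01 -0.020 0.366 -0.115; 5.70 1.46 12.01 -0.026 0.488 -0.153; 7.12 1.82 15.02 -0.033 0.610 -0.192
    [ 0.75  0.5  -1.07  1.8   0.59  1.05 -1.68]
n 3 ok True mx 1.14 end q [ 0.89  0.08 -1.25  1.9   0.42  1.15 -1.46]
-4.03 0.73 1.97 -0.068 -0.095 0.096; -8.07 1.47 3.93 -0.136 -0.190 0.191; -12.10 2.20 5.90 -0.204 -0.285 0.287
    [ 0.72  0.32 -1.14  1.75  0.52  1.29 -1.6 ]
n 13 ok True mx 0.69 end q [ 1.12  0.34 -1.13  2.29  0.39  0.41  0.71]
-0.21 -0.25 -1.56 -0.018 0.002 0.146; -0.41 -0.49 -3.12 -0.037 0.004 0.292; -0.62 -0.74 -4.68 -0.055 0.007 0.438; -0.83 -0.98 -6.24 -0.074 0.009 0.584; -1.04 -1.23 -7.80 -0.092 0.011 0.730; -1.24 -1.47 -9.37 -0.111 0.013 0.876; -1.45 -1.72 -10.93 -0.129 0.015 1.022; -1.66 -1.96 -12.49 -0.147 0.017 1.168; -1.86 -2.21 -14.05 -0.166 0.020 1.315; -2.07 -2.45 -15.61 -0.184 0.022 1.461; -2.28 -2.70 -17.17 -
[... 903 characters left out ...]
000
n 3 ok True mx 0.18 end q [ 0.76  0.44 -0.83  2.27  0.73  0.36  0.66]
-0.05 -0.11 -0.03 -0.052 -0.002 0.097; -0.09 -0.22 -0.05 -0.103 -0.004 0.194; -0.14 -0.34 -0.08 -0.155 -0.005 0.291
n 3 ok True mx 0.18 end q [ 0.7   0.43 -0.83  2.27  0.87  0.42  0.8 ]
-0.01 -0.12 -0.01 -0.052 -0.002 0.097; -0.02 -0.25 -0.02 -0.103 -0.004 0.194; -0.04 -0.37 -0.03 -0.155 -0.005 0.291
n 3 ok True mx 0.19 end q [ 0.64  0.43 -0.83  2.28  1.03  0.47  0.93]
0.03 -0.13 0.01 -0.053 -0.002 0.100; 0.05 -0.25 0.02 -0.106 -0.004 0.200; 0.08 -0.38 0.03 -0.160 -0.005 0.300
n 2 ok True mx 0.57 end q [ 0.85  0.28 -1.02  2.3   0.73  0.51  1.21]
-1.41 -0.05 2.65 -0.000 0.000 -0.000; -2.82 -0.10 5.30 -0.000 0.000 -0.000
```

>>> move_arm(series="0.8 0.2 1.7 0 0.07 -0.02; 1.6 0.4 3.4 -0.01 0.14 -0.04; 2.4 0.6 5 -0.01 0.2 -0.06; 3.2 0.8 6.7 -0.015 0.27 -0.085; 4 1 8.3 -0.02 0.34 -0.107; 4.7 1.2 10 -0.02 0.41 -0.128; 5.5 1.4 11.7 -0.026 0.475 -0.149; 6.3 1.6 13.3 -0.03 0.54 -0.17; 7.1 1.8 15 -0.033 0.61 -0.192; 7.1 1.8 15 -0.033 0.61 -0.192")

```text
clock: 26.42
position: [0.6, -0.0175, 0.2933]
tool_rot: [0.013, 0.982, 0.175, -0.066]
force: [-0.4, 0.7, -0.2]
gripper_width: 0.647
```

>>> move_arm(series="-2.4 0.4 1.2 -0.041 -0.057 0.057; -4.8 0.9 2.4 -0.082 -0.114 0.115; -7.3 1.3 3.5 -0.122 -0.171 0.172; -9.7 1.8 4.7 -0.163 -0.228 0.23; -12.1 2.2 5.9 -0.204 -0.285 0.287; -12.1 2.2 5.9 -0.204 -0.285 0.287", fingers=-1)

```text
clock: 27.18
position: [0.4751, 0.004, 0.3535]
tool_rot: [0.151, 0.939, 0.303, 0.058]
force: [0.4, 0.4, -0.7]
gripper_width: 0.999
```

```bash
python3 st.py; for p in 50 55 60; do echo "== $p"; NOROBOT=1 python3 seg5.py 2 $p; done
```

```text
27.18 [ 0.873  0.077 -1.237  1.893  0.42   1.15  -1.465] [0.4751 0.004  0.3535] [ 0.4  0.4 -0.7]
== 50
n 12 ok True mx 0.74 end q [ 1.1   0.32 -1.09  2.3   0.31  0.39  0.74]
-0.22 -0.27 -1.71 -0.018 0.002 0.154; -0.45 -0.53 -3.43 -0.036 0.003 0.308; -0.67 -0.80 -5.14 -0.054 0.005 0.462; -0.90 -1.06 -6.85 -0.072 0.007 0.617; -1.12 -1.33 -8.57 -0.090 0.008 0.771; -1.35 -1.60 -10.28 -0.108 0.010 0.925; -1.57 -1.86 -11.99 -0.126 0.012 1.079; -1.79 -2.13 -13.70 -0.144 0.013 1.233; -2.02 -2.39 -15.42 -0.162 0.015 1.387; -2.24 -2.66 -17.13 -0.180 0.017 1.542; -2.47 -2.93 -18.84 -0.198 0.018 1.696; -2.69 -3.19 -20.56 -0.216 0.020 1.850
[[0.93, 0.04, -1.25, 1.96, 0.39, 1.05, -1.28], [0.97, -0.0, -1.24, 2.02, 0.34, 0.94, -1.08], [0.99, -0.03, -1.22, 2.07, 0.29, 0.84, -0.88], [1.0, -0.05, -1.19, 2.12, 0.25, 0.75, -0.67], [0.99, -0.04, -1.15, 2.17, 0.21, 0.67, -0.47], [0.99, -0.03, -1.11, 2.21, 0.18, 0.6, -0.27], [0.99, 0.0, -1.09, 2.25, 0.16, 0.53, -0.07], [1.0, 0.04, -1.07, 2.27, 0.14, 0.48, 0.14], [1.03, 0.1, -1.07, 2.29, 0.14, 0.44, 0.32], [1.06, 0.17, -1.08, 2.3, 0.17, 0.41, 0.49], [1.08, 0
[... 4442 characters left out ...]
-0.000
n 3 ok True mx 0.17 end q [ 0.74  0.44 -0.83  2.26  0.78  0.39  0.71]
-0.03 -0.12 -0.02 -0.052 -0.002 0.097; -0.07 -0.24 -0.04 -0.103 -0.004 0.194; -0.10 -0.35 -0.06 -0.155 -0.005 0.291
n 3 ok True mx 0.18 end q [ 0.68  0.43 -0.83  2.27  0.93  0.44  0.85]
0.00 -0.12 -0.00 -0.052 -0.002 0.097; 0.00 -0.25 -0.00 -0.103 -0.004 0.194; 0.00 -0.37 -0.01 -0.155 -0.005 0.291
n 3 ok True mx 0.20 end q [ 0.62  0.42 -0.83  2.29  1.09  0.49  0.98]
0.04 -0.12 0.02 -0.053 -0.002 0.100; 0.08 -0.24 0.04 -0.106 -0.004 0.200; 0.12 -0.36 0.05 -0.160 -0.005 0.300
n 2 ok True mx 0.59 end q [ 0.82  0.27 -1.01  2.31  0.78  0.51  1.27]
-1.41 -0.05 2.65 -0.000 0.000 -0.000; -2.82 -0.10 5.30 -0.000 0.000 -0.000
```

>>> move_arm(series="-0.2 -0.25 -1.6 -0.019 0.004 0.148; -0.4 -0.5 -3.2 -0.038 0.008 0.297; -0.6 -0.75 -4.75 -0.058 0.011 0.445; -0.85 -1 -6.3 -0.077 0.015 0.593; -1.05 -1.25 -7.9 -0.096 0.019 0.741; -1.3 -1.5 -9.5 -0.115 0.023 0.89; -1.5 -1.75 -11.1 -0.135 0.026 1.038; -1.7 -2 -12.7 -0.154 0.03 1.186")

```text
clock: 28.18
position: [0.4595, -0.0166, 0.2242]
tool_rot: [0.152, 0.597, 0.782, 0.095]
force: [-0.1, 0.1, 0.1]
gripper_width: 1.0
```

>>> move_arm(series="-0.2 -0.25 -1.6 -0.019 0.004 0.148; -0.4 -0.5 -3.2 -0.038 0.008 0.297; -0.6 -0.75 -4.75 -0.058 0.011 0.445; -0.85 -1 -6.3 -0.077 0.015 0.593; -1.05 -1.25 -7.9 -0.096 0.019 0.741; -1.05 -1.25 -7.9 -0.096 0.019 0.741; -1.05 -1.25 -7.9 -0.096 0.019 0.741")

```text
clock: 29.05
position: [0.4498, -0.028, 0.1469]
tool_rot: [0.128, 0.269, 0.949, 0.102]
force: [1.0, -0.0, -0.6]
gripper_width: 1.001
```

```bash
python3 st.py
python3 - <<'E'
from h import *
fc(); shot("wrist","w13"); fc()
print(np.round(wproj([(-.058,0,.068),(-.058,0,.0),(0,0,.04),(.029,.0502,.036),(-.029,.0502,.006)])))
print([(r["confidence"],np.round(r["xyz"],3)) for r in recognise("wrist","lens_long")])
rot,t=face(V); print("pred top",rot.apply([-.058,0,.068])+t)
E
NOROBOT=1 python3 - <<'E'
from plan import *
q=np.array(json.load(open("q.json"))); P,M=ltarget(.042,55,12); q,L=rows(q,P,M,dp=.015)
E
```

```text
29.05 [ 1.106  0.35  -1.148  2.294  0.458  0.427  0.657] [ 0.4498 -0.028   0.1469] [ 1.  -0.  -0.6]
face coords mm [-58.    3.6 105.2] tool y [ 0.576  0.817 -0.009] tool z [-0.177  0.114 -0.978] F [ 1.  -0.  -0.6] w 1.001 q [ 1.11  0.35 -1.15  2.29  0.46  0.43  0.66] t 29.05
face coords mm [-57.7   3.5 105.4] tool y [ 0.575  0.818 -0.009] tool z [-0.177  0.113 -0.978] F [0.1 0.3 0.2] w 1.0 q [ 1.11  0.35 -1.15  2.29  0.46  0.43  0.66] t 29.1
[[311. 260.]
 [314. 236.]
 [362. 317.]
 [445. 308.]
 [389. 231.]]
[(0.96, array([ 0.342, -0.113,  0.044])), (0.77, array([ 0.445, -0.034,  0.166]))]
pred top [ 0.45111387 -0.03775097  0.16581109]
n 4 ok True mx 0.37 end q [ 0.83  0.45 -0.87  2.27  0.66  0.31  0.49]
0.76 -0.05 -1.29 0.001 -0.002 0.002; 1.52 -0.10 -2.58 0.002 -0.004 0.003; 2.28 -0.15 -3.86 0.003 -0.006 0.005; 3.04 -0.20 -5.15 0.004 -0.007 0.006
```

View pics/w13.png

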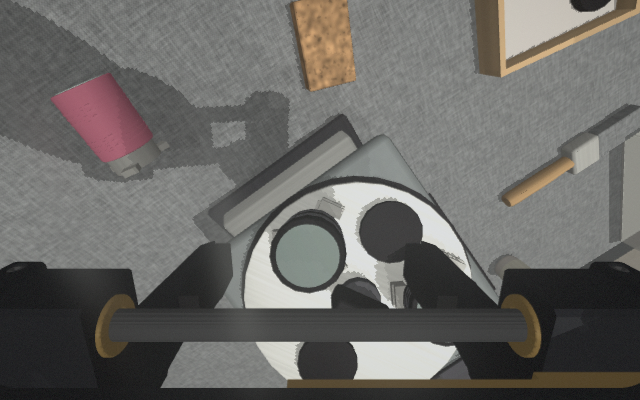

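```bash
NOROBOT=1 python3 - <<'E'
from plan import *
q=np.array(json.load(open("q.json"))); P,M=ltarget(.042,55,12,(-.060,-.0005)); q,L=rows(q,P,M,dp=.012)
E
```

```text
n 5 ok True mx 0.29 end q [ 0.83  0.45 -0.86  2.28  0.67  0.31  0.49]
0.57 -0.05 -1.05 0.001 -0.001 0.001; 1.15 -0.10 -2.10 0.002 -0.003 0.003; 1.72 -0.15 -3.15 0.002 -0.004 0.004; 2.29 -0.21 -4.20 0.003 -0.006 0.005; 2.87 -0.26 -5.25 0.004 -0.007 0.006
```

>>> move_arm(series="0.2 -0.3 -0.4 0.002 -0.003 0.002; 0.57 -0.3 -1.05 0.004 -0.007 0.006; 1.15 -0.3 -2.1 0.004 -0.007 0.006; 1.7 -0.3 -3.15 0.004 -0.007 0.006; 2.3 -0.3 -4.2 0.004 -0.007 0.006; 2.85 -0.3 -5.2 0.004 -0.007 0.006; 2.85 -0.3 -5.2 0.004 -0.007 0.006; 2.85 -0.3 -5.2 0.004 -0.007 0.006")

```text
clock: 30.15
position: [0.4784, -0.0312, 0.0951]
tool_rot: [0.131, 0.265, 0.95, 0.104]
force: [0.1, 0.3, -0.3]
gripper_width: 0.995
```

```bash
python3 st.py
python3 - <<'E'
from h import *
fc(); shot("wrist","w14"); 
print(np.round(wproj([(-.058,0,.068),(-.058,0,.04)])))
E
```

```text
30.15 [ 0.836  0.45  -0.866  2.281  0.658  0.307  0.495] [ 0.4784 -0.0312  0.0951] [ 0.1  0.3 -0.3]
face coords mm [-57.6  -0.9  46.2] tool y [ 0.571  0.821 -0.   ] tool z [-0.171  0.119 -0.978] F [ 0.1  0.3 -0.3] w 0.995 q [ 0.84  0.45 -0.87  2.28  0.66  0.31  0.5 ] t 30.15
[[316. 294.]
 [316. 272.]]
```

View pics/w14.png

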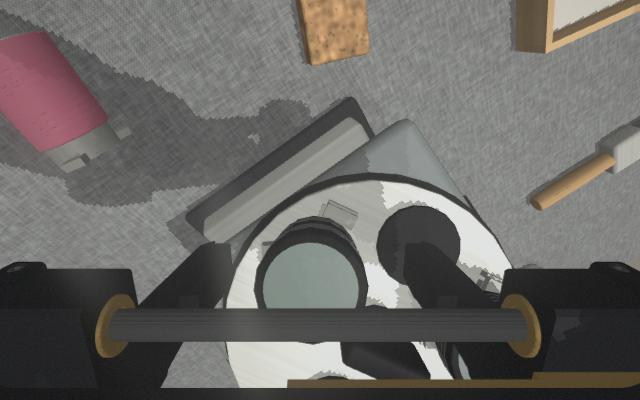

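>>> move_arm(series="-0.14 -0.25 -0.08 0 0 0; -0.14 -0.25 -0.08 0 0 0; -0.14 -0.25 -0.08 0 0 0; -0.14 -0.25 -0.08 0 0 0; -0.14 -0.25 -0.08 0 0 0; -0.14 -0.25 -0.08 0 0 0; -0.14 -0.25 -0.08 0 0 0", fingers=1, grip_force=40)

```text
clock: 31.08
position: [0.4774, -0.0336, 0.0944]
tool_rot: [0.131, 0.265, 0.95, 0.105]
force: [0.7, 1.2, 1.1]
gripper_width: 0.488
```

```bash
python3 st.py
python3 - <<'E'
from h import *
fc(); print(get_obs()["ft_torque"])
E
```

```text
31.07 [ 0.843  0.452 -0.867  2.283  0.66   0.305  0.501] [ 0.4774 -0.0336  0.0944] [0.7 1.2 1.1]
face coords mm [-58.9  -3.3  46.1] tool y [0.571 0.821 0.001] tool z [-0.17   0.119 -0.978] F [0.7 1.2 1.1] w 0.488 q [ 0.84  0.45 -0.87  2.28  0.66  0.3   0.5 ] t 31.07
[0.10958803 0.14628268 0.09623572]
```

```bash
NOROBOT=1 python3 - <<'E'
from plan import *
q=np.array(json.load(open("q.json"))); p,M,_=fkj(q); M=R.from_matrix(M); o=[]
for k in range(1,10):
    a=1.05*k/9; P2,M2=about(p,M,a,(-.0595,-.002)); d=(P2-p)*100; w=(M2*M.inv()).as_rotvec()
    o.append(" ".join(f"{v:.2f}" for v in d)+" "+" ".join(f"{v:.3f}" for v in w)); q,ok,_,mx=goto(q,P2,M2); print(ok,np.round(mx,2),np.round(q,2))
print("; ".join(o))
E
```

```text
True 0.19 [ 0.83  0.45 -0.87  2.28  0.71  0.33  0.55]
True 0.19 [ 0.81  0.45 -0.88  2.27  0.75  0.36  0.61]
True 0.19 [ 0.8   0.45 -0.88  2.27  0.8   0.39  0.66]
True 0.19 [ 0.78  0.45 -0.88  2.27  0.85  0.41  0.71]
True 0.18 [ 0.76  0.45 -0.88  2.27  0.89  0.43  0.76]
True 0.18 [ 0.74  0.45 -0.88  2.27  0.94  0.45  0.81]
True 0.18 [ 0.72  0.44 -0.88  2.28  0.99  0.47  0.86]
True 0.19 [ 0.7   0.44 -0.88  2.28  1.04  0.49  0.91]
True 0.19 [ 0.68  0.44 -0.88  2.29  1.1   0.5   0.96]
-0.04 -0.14 -0.02 -0.055 -0.002 0.103; -0.07 -0.29 -0.04 -0.109 -0.004 0.206; -0.08 -0.44 -0.05 -0.164 -0.006 0.309; -0.07 -0.60 -0.05 -0.219 -0.008 0.412; -0.05 -0.75 -0.04 -0.274 -0.009 0.515; -0.02 -0.90 -0.03 -0.328 -0.011 0.618; 0.03 -1.04 -0.00 -0.383 -0.013 0.721; 0.10 -1.17 0.03 -0.438 -0.015 0.824; 0.17 -1.30 0.07 -0.493 -0.017 0.927
```

>>> move_arm(series="-0.04 -0.14 -0.02 -0.055 -0.002 0.103; -0.07 -0.29 -0.04 -0.109 -0.004 0.206; -0.08 -0.44 -0.05 -0.164 -0.006 0.309; -0.07 -0.6 -0.05 -0.219 -0.008 0.412; -0.07 -0.6 -0.05 -0.219 -0.008 0.412")

```text
clock: 31.7
position: [0.476, -0.0384, 0.0936]
tool_rot: [0.139, 0.049, 0.989, 0.027]
force: [-0.7, 4.5, 0.2]
gripper_width: 0.489
```

```bash
python3 st.py
python3 - <<'E'
from h import *
fc(); o=get_obs(); print(o["ft_torque"])
im=shot("side","s4"); import cv2
a=im[150:270,270:400,::-1]; cv2.imwrite("pics/s4c.png",cv2.resize(a,None,fx=5,fy=5,interpolation=cv2.INTER_CUBIC)[:600])
E
```

```text
31.7 [ 0.779  0.449 -0.881  2.27   0.846  0.407  0.713] [ 0.476  -0.0384  0.0936] [-0.7  4.5  0.2]
face coords mm [-58.7  -3.2  46. ] tool y [0.14  0.99  0.002] tool z [-0.205  0.031 -0.978] F [-0.7  4.5  0.2] w 0.489 q [ 0.78  0.45 -0.88  2.27  0.85  0.41  0.71] t 31.7
[1.08723538 0.51187554 0.34913919]
```

View pics/s4c.png

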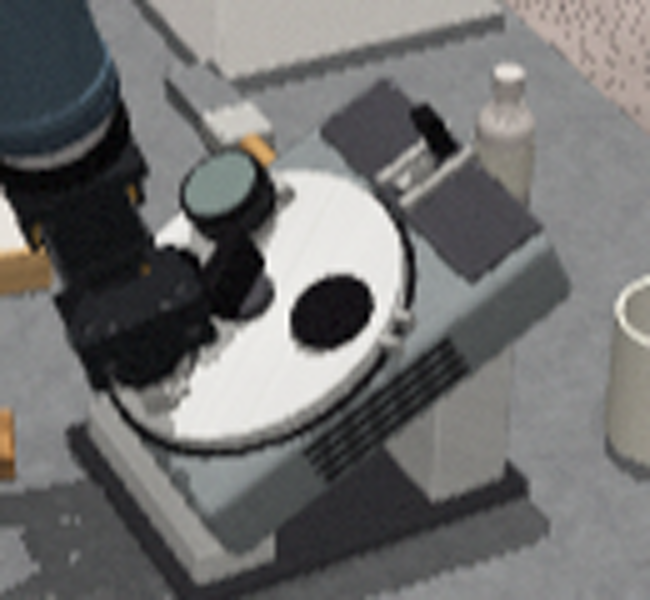

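>>> move_arm(series="0.02 -0.1 0.01 -0.055 -0.001 0.103; 0.05 -0.2 0.02 -0.109 -0.003 0.206; 0.1 -0.3 0.05 -0.164 -0.005 0.309; 0.17 -0.42 0.08 -0.219 -0.007 0.412; 0.24 -0.55 0.12 -0.274 -0.008 0.515; 0.24 -0.55 0.12 -0.274 -0.008 0.515")

```text
clock: 32.5
position: [0.4782, -0.0443, 0.0946]
tool_rot: [0.137, -0.222, 0.963, -0.072]
force: [-2.4, 5.5, -1.4]
gripper_width: 0.494
```

```bash
python3 st.py
python3 - <<'E'
from h import *
fc(); o=get_obs(); print(o["ft_torque"])
im=shot("side","s5"); import cv2
a=im[150:270,270:400,::-1]; cv2.imwrite("pics/s5c.png",cv2.resize(a,None,fx=5,fy=5,interpolation=cv2.INTER_CUBIC)[:600])
E
```

```text
32.5 [ 0.684  0.44  -0.88   2.289  1.095  0.5    0.959] [ 0.4782 -0.0443  0.0946] [-2.4  5.5 -1.4]
face coords mm [-57.4  -2.7  46. ] tool y [-0.427  0.904  0.002] tool z [-0.189 -0.087 -0.978] F [-2.4  5.5 -1.4] w 0.494 q [ 0.68  0.44 -0.88  2.29  1.09  0.5   0.96] t 32.5
[1.38783809 0.81585476 0.30393189]
```

View pics/s5c.png

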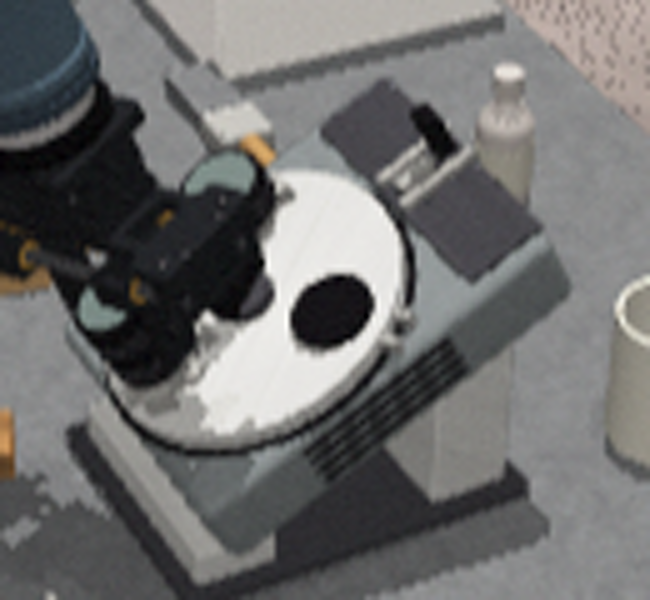

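>>> move_arm(series="0 0.1 0 0 0 0; -0.14 0.1 0.26 0 0 0; -0.28 0.1 0.53 0 0 0; -0.47 0.1 0.88 0 0 0; -0.47 0.1 0.88 0 0 0")

```text
clock: 33.17
position: [0.474, -0.045, 0.1041]
tool_rot: [0.137, -0.222, 0.963, -0.073]
force: [-0.5, 0.8, -0.2]
gripper_width: 0.492
```

```bash
python3 st.py
python3 - <<'E'
from h import *
fc(); o=get_obs(); print(o["ft_torque"])
im=shot("side","s6"); import cv2
a=im[150:270,270:400,::-1]; cv2.imwrite("pics/s6c.png",cv2.resize(a,None,fx=5,fy=5,interpolation=cv2.INTER_CUBIC)[:600])
E
```

```text
33.17 [ 0.711  0.416 -0.908  2.293  1.05   0.507  0.998] [ 0.474  -0.045   0.1041] [-0.5  0.8 -0.2]
face coords mm [-56.7  -3.1  56.3] tool y [-0.428  0.904 -0.001] tool z [-0.188 -0.09  -0.978] F [-0.5  0.8 -0.2] w 0.492 q [ 0.71  0.42 -0.91  2.29  1.05  0.51  1.  ] t 33.17
[0.31454606 0.28071938 0.04219387]
```

View pics/s6c.png

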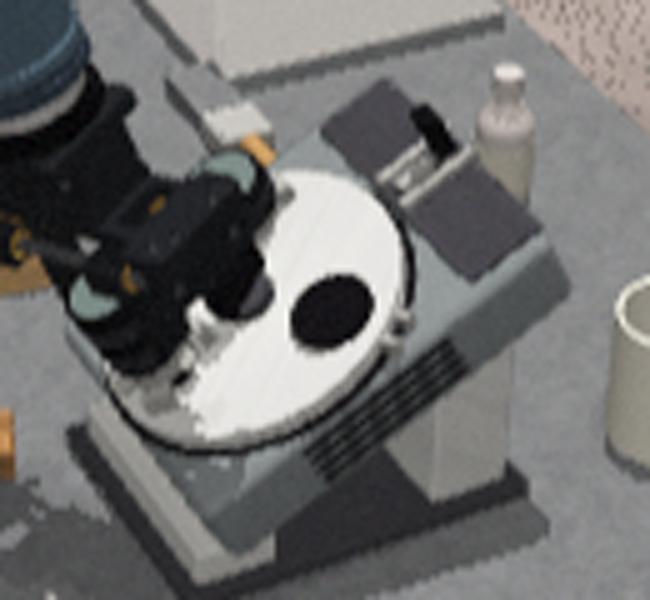

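>>> move_arm(series="-0.47 0 0.88 0 0 0; -0.94 0 1.77 0 0 0; -1.4 0 2.65 0 0 0; -1.9 -0.05 3.5 0 0 0; -2.35 -0.1 4.4 0 0 0; -2.35 -0.1 4.4 0 0 0")

```text
clock: 33.98
position: [0.4503, -0.0462, 0.1479]
tool_rot: [0.137, -0.222, 0.963, -0.074]
force: [0.2, 0.0, -2.2]
gripper_width: 0.49
```

```bash
python3 st.py
python3 - <<'E'
from h import *
fc()
im=shot("side","s7"); import cv2
a=im[140:270,260:400,::-1]; cv2.imwrite("pics/s7c.png",cv2.resize(a,None,fx=4.5,fy=4.5,interpolation=cv2.INTER_CUBIC)[:600])
E
```

```text
33.98 [ 0.896  0.293 -1.076  2.306  0.801  0.533  1.232] [ 0.4503 -0.0462  0.1479] [ 0.2  0.  -2.2]
face coords mm [-57.   -3.5 106.2] tool y [-0.428  0.904 -0.002] tool z [-0.188 -0.091 -0.978] F [ 0.2  0.  -2.2] w 0.49 q [ 0.9   0.29 -1.08  2.31  0.8   0.53  1.23] t 33.98
```

View pics/s7c.png

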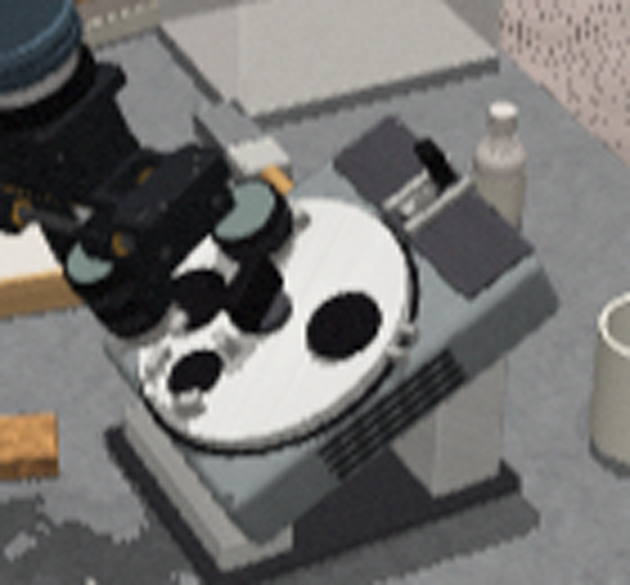

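```bash
NOROBOT=1 python3 - <<'E'
import cv2
a=cv2.imread("pics/top0.png")[212:316,143:240]; cv2.imwrite("pics/tray.png",cv2.resize(a,None,fx=5.5,fy=5.5,interpolation=cv2.INTER_CUBIC))
E
```

```text
(no output)
```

View pics/tray.png

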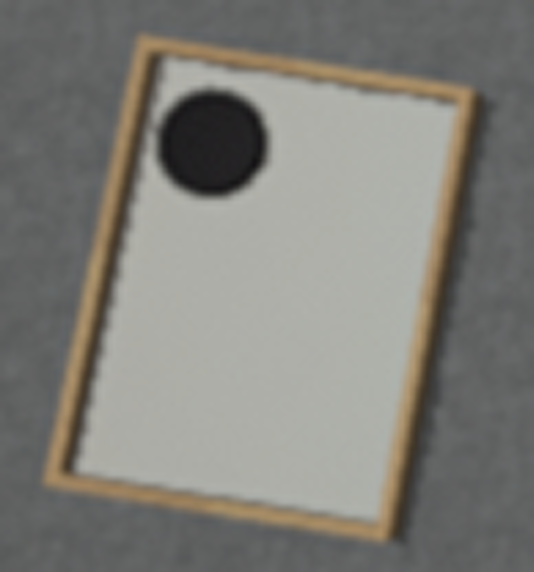

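Run:
```python
from h import *
p=camera_params("top"); C=[(138,36),(475,92),(392,540),(45,485)]; W=[]
for u,v in C:
    px=np.array([143+u/5.5,212+v/5.5]); d=q(p["rotation"]).apply([(px[0]-p["cx"])/p["fx"],(px[1]-p["cy"])/p["fy"],1]); s=(.03-p["position"][2])/d[2]; W.append(p["position"]+s*d)
W=np.array(W); print(np.round(W,4)); c=W.mean(0); print("centre",c); ex=((W[0]+W[1])-(W[2]+W[3])); print("len",np.linalg.norm(ex)/2,np.linalg.norm(W[0]-W[1]),"yaw",np.arctan2(ex[1],ex[0]))
a=np.arctan2(ex[1],ex[0]); print("target",c[:2]+.03*-np.array([np.cos(a),np.sin(a)]))
```

```text
[[0.5284 0.3511 0.03  ]
 [0.5007 0.192  0.03  ]
 [0.2958 0.2253 0.03  ]
 [0.3216 0.3847 0.03  ]]
centre [0.41162102 0.28830104 0.03      ]
len 0.20856264842125538 0.16148739642940563 yaw -0.16099133032271587
target [0.38200895 0.29310995]
```

```bash
cat > place.py <<'E'
from plan import *
import sys
q0=np.array(json.load(open("q.json"))); rot,t=face(V); zf=rot.apply([0,0,1]); p,M,_=fkj(q0); M=R.from_matrix(M)
lz=M.inv().apply(zf); print("lens z in tool",np.round(lz,3)); json.dump(list(lz),open("lz.json","w"))
tx,ty=.382,.293; best=None
up=R.align_vectors([[0,0,1.]],[zf])[0]  # minimal rotation face z -> vertical
for yaw in range(-180,180,10):
    Mp=R.from_euler('z',yaw,degrees=True)*up*M
    g=np.array([tx,ty,.012+.046]); P=g+Mp.apply([0,0,hold_point_z])
    q,ok,n1,_=goto(q0,p+np.array([-.01,.02,.06]),R.from_rotvec(.4*(up).as_rotvec())*M,dp=.03)
    if not ok: print("lift fail"); break
    q2,ok,n2,_=goto(q,P+[0,0,.10],Mp)
    if not ok: continue
    q3,ok,n3,_=goto(q2,P,Mp,dp=.02)
    if not ok: continue
    m=min(np.min(np.minimum(x-LO,HI-x)) for x in (q2,q3)); print(yaw,n1+n2+n3,round(m,2),np.round(q3,2))
E
NOROBOT=1 python3 place.py
```

```text
lens z in tool [ 0.209 -0.002 -0.978]
-170 31 0.0 [-0.63  0.55 -0.16  2.23  0.58  0.19 -2.24]
-160 30 0.0 [-0.55  0.55 -0.22  2.22  0.52  0.19 -1.97]
-150 28 0.01 [-0.47  0.56 -0.29  2.21  0.46  0.2  -1.71]
-140 27 0.04 [-0.38  0.58 -0.36  2.2   0.42  0.23 -1.47]
-130 26 0.08 [-0.3   0.6  -0.43  2.18  0.39  0.27 -1.24]
-120 25 0.12 [-0.23  0.62 -0.5   2.15  0.38  0.31 -1.03]
-110 23 0.18 [-0.18  0.64 -0.55  2.13  0.38  0.37 -0.84]
-100 22 0.24 [-0.13  0.67 -0.6   2.1   0.39  0.43 -0.67]
-90 21 0.3 [-0.09  0.7  -0.65  2.07  0.41  0.49 -0.5 ]
-80 20 0.36 [-0.07  0.72 -0.69  2.04  0.43  0.55 -0.35]
-70 17 0.39 [-0.05  0.75 -0.72  2.01  0.46  0.62 -0.2 ]
-60 17 0.38 [-0.04  0.77 -0.76  1.98  0.49  0.68 -0.06]
-50 17 0.35 [-0.04  0.8  -0.79  1.96  0.53  0.74  0.07]
-40 17 0.33 [-0.04  0.82 -0.81  1.94  0.56  0.8   0.21]
-30 17 0.31 [-0.04  0.84 -0.84  1.92  0.6   0.85  0.34]
-20 17 0.29 [-0.04  0.86 -0.86  1.9   0.64  0.9   0.46]
-10 16 0.27 [-0.05  0.88 -0.88  1.89  0.68  0.95  0.59]
0 16 0.25 [-0.06  0.89 -0.9   1.88  0.73  0.99  0.72]
10 16 0.23 [-0.07  0.9  -0.92  1.88  0.77  1.03  0.84]
20 16 0.21 [-0.08  0.91 -0.94  1.88  0.81  1.06  0.96]
30 16 0.19 [-0.09  0.92 -0.96  1.89  0.86  1.08  1.08]
40 16 0.17 [-0.09  0.93 -0.98  1.9   0.91  1.1   1.21]
50 16 0.15 [-0.1   0.93 -1.    1.91  0.96  1.12  1.33]
60 16 0.13 [-0.1   0.93 -1.01  1.93  1.    1.13  1.45]
70 17 0.11 [-0.1   0.94 -1.03  1.95  1.05  1.13  1.57]
80 19 0.08 [-0.1   0.94 -1.05  1.98  1.1   1.13  1.7 ]
90 20 0.06 [-0.09  0.94 -1.06  2.    1.15  1.13  1.83]
100 21 0.04 [-0.08  0.94 -1.08  2.03  1.2   1.12  1.96]
110 22 0.02 [-0.07  0.93 -1.09  2.06  1.24  1.1   2.09]
```

```bash
cat > place2.py <<'E'
from plan import *
q0=np.array(json.load(open("q.json"))); lz=np.array(json.load(open("lz.json"))); rot,t=face(V); zf=rot.apply([0,0,1]); p,M,_=fkj(q0); M=R.from_matrix(M)
up=R.align_vectors([[0,0,1.]],[zf])[0]; Mp=up*M
import pickle; pickle.dump(Mp.as_quat(),open("mp.pkl","wb"))
P=np.array([.382,.293,.058])+Mp.apply([0,0,hold_point_z])
q,_=rows(q0,p+np.array([-.01,.02,.06]),R.from_rotvec(.4*(up).as_rotvec())*M)
q,L=rows(q,P+[0,0,.10],Mp); q,_=rows(q,P,Mp,dp=.02)
E
NOROBOT=1 python3 place2.py
```

```text
n 2 ok True mx 0.70 end q [ 0.95  0.3  -1.21  2.1   0.51  0.91  1.48]
-0.50 1.00 3.00 -0.003 0.098 0.000; -1.00 2.00 6.00 -0.007 0.195 0.000
n 7 ok True mx 0.75 end q [ 0.01  0.75 -1.02  1.85  0.59  1.14  0.79]
-0.97 4.52 -1.42 -0.001 0.042 -0.000; -1.95 9.04 -2.84 -0.003 0.084 -0.000; -2.92 13.57 -4.25 -0.004 0.126 -0.000; -3.90 18.09 -5.67 -0.006 0.167 -0.000; -4.87 22.61 -7.09 -0.007 0.209 -0.000; -5.84 27.13 -8.51 -0.009 0.251 -0.000; -6.82 31.65 -9.92 -0.010 0.293 -0.000
n 5 ok True mx 0.14 end q [-0.06  0.89 -0.9   1.88  0.72  0.99  0.72]
0.00 0.00 -2.00 0.000 -0.000 -0.000; 0.00 0.00 -4.00 0.000 -0.000 -0.000; 0.00 0.00 -6.00 0.000 -0.000 -0.000; 0.00 0.00 -8.00 0.000 -0.000 -0.000; 0.00 0.00 -10.00 0.000 -0.000 -0.000
```

>>> move_arm(series="-0.3 0.6 2 0 0.06 0; -0.7 1.3 4 -0.005 0.13 0; -1 2 6 -0.007 0.195 0; -2 6.5 4.6 -0.008 0.237 0; -3 11 3.2 -0.01 0.279 0; -3.9 15.6 1.8 -0.011 0.321 0; -4.9 20.1 0.3 -0.013 0.362 0; -5.9 24.6 -1.1 -0.014 0.404 0; -6.8 29.1 -2.5 -0.016 0.446 0; -7.8 33.6 -3.9 -0.017 0.488 0")

```text
clock: 35.28
position: [0.3726, 0.2917, 0.1071]
tool_rot: [-0.102, -0.235, 0.966, -0.026]
force: [0.4, -0.6, -1.4]
gripper_width: 0.489
```

```bash
cat > chk.py <<'E'
from h import *
import pickle,json,sys
Mp=R.from_quat(pickle.load(open("mp.pkl","rb"))); lz=json.load(open("lz.json")); o=get_obs()
l=q(o["tool_rot"]).apply(lz); print("lens axis est",np.round(l,3)); P=np.array([.382,.293,.058])+Mp.apply([0,0,hold_point_z]); delta(P,Mp); print(o["force"],o["gripper_width"])
im=shot("side",sys.argv[1]); import cv2
a=im[90:240,180:320,::-1]; cv2.imwrite(f"pics/{sys.argv[1]}c.png",cv2.resize(a,None,fx=4,fy=4,interpolation=cv2.INTER_CUBIC))
E
python3 chk.py s8
```

```text
lens axis est [0.001 0.    1.   ]
target [0.3719 0.2877 0.0045] delta cm [ -0.07  -0.41 -10.26] rotvec [ 0.    -0.001 -0.001] deg 0.1 clock 35.27
[ 0.41710102 -0.63582268 -1.35503247] 0.48911349808729077
```

View pics/s8c.png

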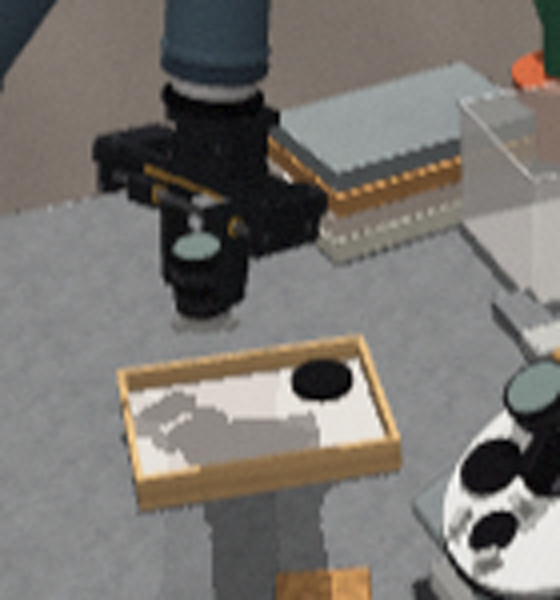

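Run:
```python
from h import *
import json
o=get_obs(); R0=q(o["tool_rot"]); lz=R0.apply(json.load(open("lz.json"))); g=o["position"]-R0.apply([0,0,hold_point_z])
print(np.round(g,4))
for h in (-.046,-.030,.022): print(h,np.round((proj("side",g+h*lz)[0]-[180,90])*4,1), np.round(proj("side",g+h*lz)[0],1))
for tilt in ([.1,0,0],[0,.1,0]):
    l=R.from_rotvec(tilt).apply(lz); print(tilt,np.round((proj("side",g+.022*l)[0]-proj("side",g-.046*l)[0])*4,1))
import cv2
a=cv2.imread("pics/s8.png")[140:180,215:250]; a=np.clip(a*1.8,0,255).astype(np.uint8); cv2.imwrite("pics/s8z.png",cv2.resize(a,None,fx=15,fy=15,interpolation=cv2.INTER_CUBIC))
```

```text
[0.3804 0.303  0.1598]
-0.046 [200.4 318.1] [230.1 169.5]
-0.03 [198.4 301. ] [229.6 165.2]
0.022 [191.8 244. ] [228. 151.]
[0.1, 0, 0] [ -6.  -69.6]
[0, 0.1, 0] [ -0.2 -75.6]
```

View pics/s8z.png

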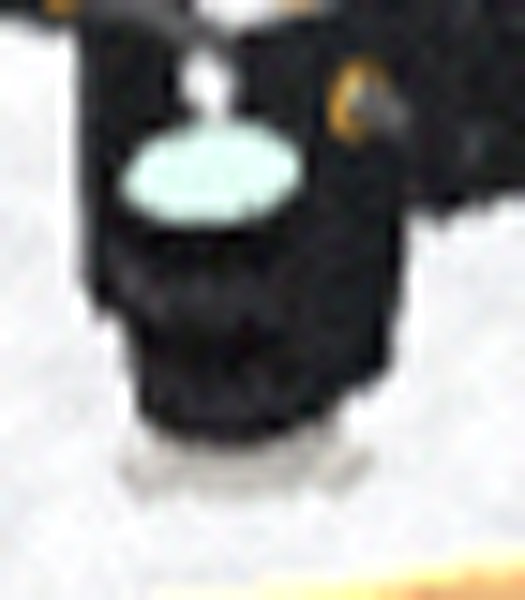

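>>> move_arm(series="0 -0.2 -2.5 0 0 0; 0 -0.4 -5 0 0 0; 0 -0.4 -7 0 0 0; 0 -0.4 -8.5 0 0 0; 0 -0.4 -9.2 0 0 0; 0 -0.4 -9.2 0 0 0; 0 -0.4 -9.2 0 0 0")

```text
clock: 36.2
position: [0.373, 0.287, 0.0173]
tool_rot: [-0.101, -0.235, 0.966, -0.025]
force: [0.4, 0.2, -2.4]
gripper_width: 0.489
```

```bash
python3 chk.py s9
```

```text
lens axis est [-0.001 -0.002  1.   ]
target [0.3719 0.2877 0.0045] delta cm [-0.11  0.07 -1.28] rotvec [-0.002  0.001 -0.001] deg 0.2 clock 36.2
[ 0.40633035  0.17551564 -2.38048381] 0.48904922688211216
```

View pics/s9c.png

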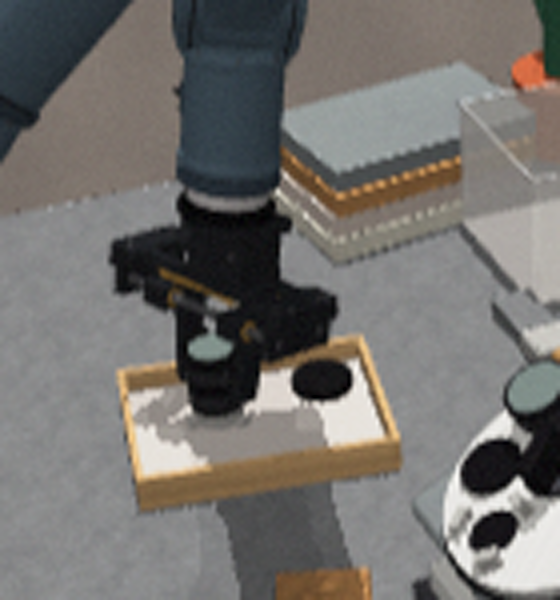

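Above the pad, underside estimated at about 25 mm. Lowering slowly while watching the force.

>>> move_arm(series="0 0 -0.3 0 0 0; 0 0 -0.6 0 0 0; 0 0 -0.8 0 0 0; 0 0 -0.8 0 0 0")

```text
clock: 36.75
position: [0.3725, 0.2865, 0.0086]
tool_rot: [-0.102, -0.235, 0.966, -0.025]
force: [-0.0, -0.1, -2.8]
gripper_width: 0.487
```

>>> move_arm(series="0 0 -0.1 0 0 0; 0 0 -0.2 0 0 0; 0 0 -0.2 0 0 0")

```text
clock: 37.12
position: [0.3725, 0.2866, 0.0067]
tool_rot: [-0.102, -0.235, 0.966, -0.025]
force: [0.5, -0.6, -1.3]
gripper_width: 0.489
```

>>> move_arm(series="0 0 -0.1 0 0 0; 0 0 -0.15 0 0 0; 0 0 -0.15 0 0 0")

```text
clock: 37.5
position: [0.3725, 0.2866, 0.0052]
tool_rot: [-0.102, -0.235, 0.966, -0.025]
force: [-0.7, 0.1, -2.2]
gripper_width: 0.493
```

>>> move_arm(series="0 0 -0.1 0 0 0; 0 0 -0.15 0 0 0; 0 0 -0.15 0 0 0")

```text
clock: 37.88
position: [0.3726, 0.2866, 0.0037]
tool_rot: [-0.102, -0.235, 0.966, -0.025]
force: [-0.3, 0.4, -1.9]
gripper_width: 0.49
```

>>> move_arm(series="0 0 -0.1 0 0 0; 0 0 -0.15 0 0 0; 0 0 -0.15 0 0 0")

```text
clock: 38.25
position: [0.3725, 0.2866, 0.0022]
tool_rot: [-0.102, -0.235, 0.966, -0.025]
force: [0.4, 0.4, -1.0]
gripper_width: 0.488
```

>>> move_arm(series="0 0 -0.1 0 0 0; 0 0 -0.1 0 0 0; 0 0 -0.1 0 0 0")

```text
clock: 38.62
position: [0.3727, 0.2867, 0.0014]
tool_rot: [-0.102, -0.235, 0.966, -0.025]
force: [-0.1, -1.1, 2.8]
gripper_width: 0.492
```

>>> move_arm(series="0 0 0 0 0 0; 0 0 0 0 0 0; 0 0 0 0 0 0; 0 0 0 0 0 0; 0 0 0 0 0 0", fingers=-0.7)

```text
clock: 39.25
position: [0.3726, 0.2866, 0.0012]
tool_rot: [-0.102, -0.235, 0.966, -0.025]
force: [-0.6, -0.7, 0.6]
gripper_width: 0.853
```

```bash
python3 chk.py s10
python3 - <<'E'
from h import *
shot("wrist","w15")
E
```

```text
lens axis est [-0.    -0.002  1.   ]
target [0.3719 0.2877 0.0045] delta cm [-0.07  0.11  0.33] rotvec [-0.002  0.    -0.001] deg 0.1 clock 39.25
[-0.63032907 -0.68512657  0.59823495] 0.853104824544486
```

View pics/s10c.png

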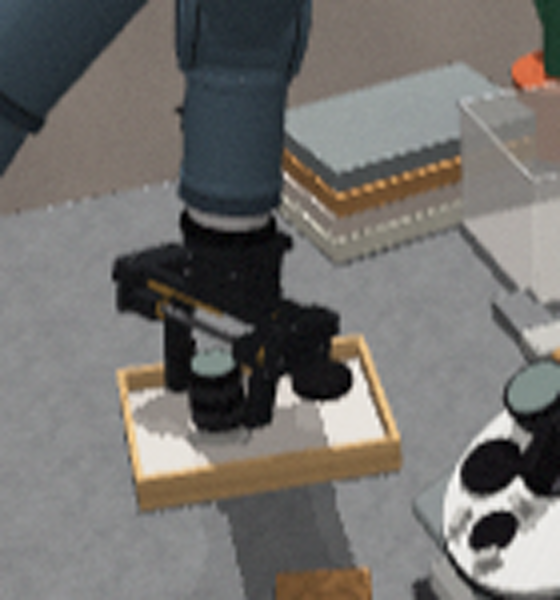

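View pics/w15.png

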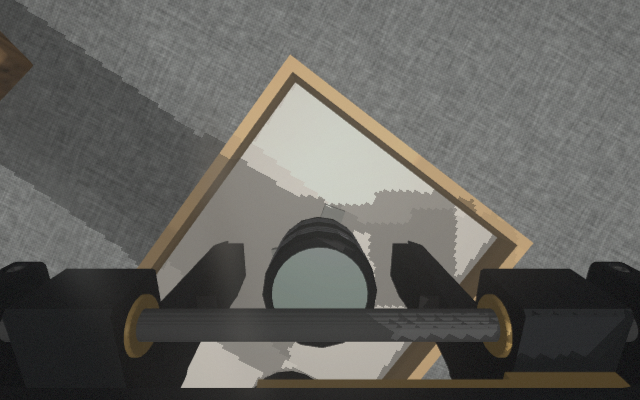

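Lens is standing on the pad with both fingers clear. Withdrawing straight up.

>>> move_arm(series="0 0 1 0 0 0; 0 0 2.5 0 0 0; 0 0 5 0 0 0; 0 0 8 0 0 0; 0 0 12 0 0 0; 0 0 16 0 0 0; -4 5 18 0 0 0; -8 10 18 0 0 0; -8 10 18 0 0 0")

```text
clock: 40.48
position: [0.2885, 0.3903, 0.1839]
tool_rot: [-0.101, -0.239, 0.965, -0.023]
force: [0.4, -0.4, -0.4]
gripper_width: 0.849
```

Run:
```python
from h import *
import cv2
o=get_obs(); print(np.round(o["position"],3),o["force"],o["clock"])
s=shot("side","s11"); t=shot("top","t11")
a=cv2.resize(s[150:270,200:400,::-1],(800,480),interpolation=cv2.INTER_CUBIC); cv2.imwrite("pics/s11c.png",a)
a=cv2.resize(t[120:320,140:390,::-1],(750,600),interpolation=cv2.INTER_CUBIC); cv2.imwrite("pics/t11c.png",a)
for c in("side","top"):
    for n in ("lens_long","lens_short","latch_post","lens_cap"): print(c,n,[(r["confidence"],np.round(r["xyz"],3).tolist()) for r in recognise(c,n)][:4])
```

```text
[0.289 0.39  0.184] [ 0.35714273 -0.37260193 -0.35743003] 40.475
side lens_long [(0.78, [0.376, 0.276, 0.057]), (0.75, [0.34, -0.141, 0.036]), (0.74, [0.536, -0.26, 0.033]), (0.35, [0.563, -0.38, 0.018])]
side lens_short [(0.81, [0.538, 0.004, 0.177])]
side latch_post [(0.68, [0.64, -0.036, 0.2])]
side lens_cap [(0.47, [0.474, 0.314, 0.019])]
top lens_long [(0.78, [0.347, -0.123, 0.046]), (0.69, [0.541, -0.239, 0.035]), (0.2, [0.642, -0.029, 0.205])]
top lens_short [(0.76, [0.544, 0.013, 0.182]), (0.66, [0.572, -0.04, 0.156])]
top latch_post [(0.55, [0.64, -0.029, 0.199])]
top lens_cap [(0.9, [0.478, 0.321, 0.017]), (0.6, [0.8, -0.094, 0.038])]
```

View pics/s11c.png

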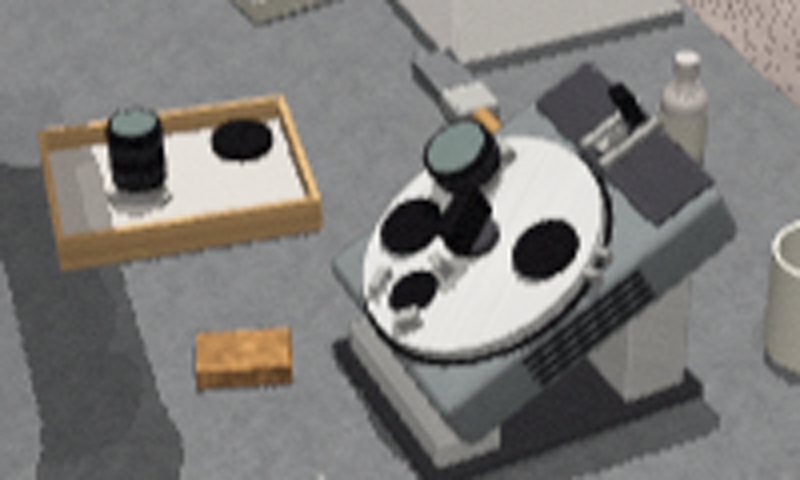

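View pics/t11c.png

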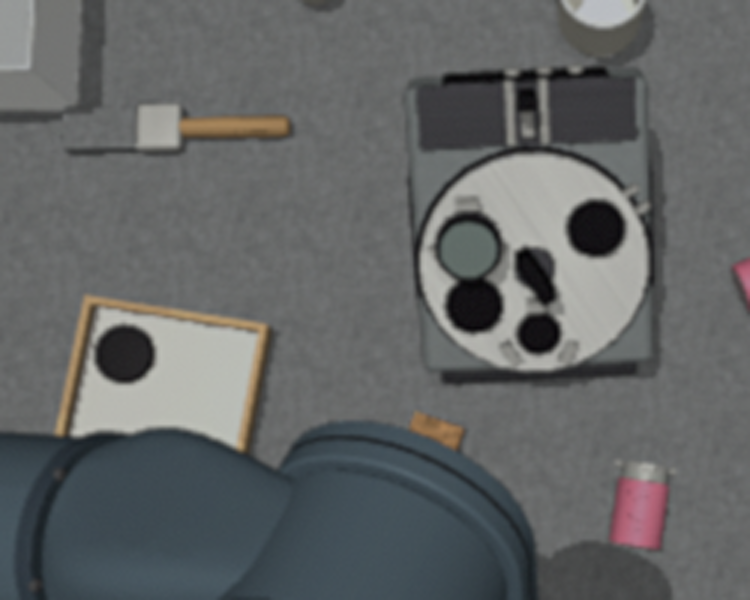

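```bash
python3 -c "
from workcell import *
print(sign_off())"
```

```text
the job is handed in; nothing more can be done
None
```

I did the whole job and handed it in at about 41 s of the 64 s; no verdict was reported.

**What I did:**
- Drew the latch back about 17 mm.
- Turned the turret about −60° by its grip bar until it clicked in with the long lens at the front.
- Turned the long lens about 1.05 rad anticlockwise and drew it off 60 mm along its axis with no resistance.
- Set it down in the tray with about 5 N of contact force, released it and moved the arm clear.

**Last checks (side and top pictures):**
- The long lens stands upright on the pad at about (0.38, 0.29), roughly 30 mm from the tray centre towards the free end.
- The emptied place is at the front.
- The short lens is still mounted.
- The latch post is drawn back.
- The lens cap is in place, and the brush, shim, mug and cleaner look undisturbed; the driver and tape were not in the last views. The arm never went near them.

**What failed or disagreed:**
- **First latch grip closed on nothing.** The real fingertips sit about 36 mm short of the reported TCP, so I corrected for that from then on.
- **First approach to the grip bar ran into joint limits.** I moved the arm into a mirrored posture and tried again.
- **Lens position was a few mm off.** The lens sat 2 to 3 mm away from where I had estimated it.
- **Lens tilt was held at an angle.** I gripped it with the tool tilted 12° because of the arm's reach.
- **Top view at the end.** The arm hid the placed lens from the top camera, so its upright stance rests on the side view alone.

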